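# Load and clamp the jar shaker

### The job

Load the jar shaker for its run: lift the canister out of the shaker's lane by its handle and set it upright on the blue mat, and stand the tipped jars upright in the lane among those already there. Then turn the T-handle clockwise until you feel its resistance rise and every jar is firmly clamped, without squashing the jaw's rubber backing flat, and let go; leave the other things on the bench where they are.

Things in the scene. Friction and masses are not known exactly. Their poses are not given: they have to be found in the camera images.
- shaker: low white bench shaker with dark deck, fixed, 160x290x34 mm, with a clamp lane along its y axis. Origin: on the bench under the middle of the lane; x points from the lane to the blue screw housing (away from the robot), z up. Casing: x -40 to +120 mm, y -145 to +145 mm. The housing (x 70 to 110, y -30 to +30 mm) rises 65 mm above the deck
- lane (a point): middle of the lane on the deck, 34 mm above the bench, axes as the shaker's. A fixed fence 18 mm high (x -30 to -20 mm) bounds the lane at -x, its rubber face at x = -20 mm; end stops 12 mm high at y = -127 and +127 mm. Jars can stand at y from -106 to +106 mm; clamped against the fence their axes are at x = -1 mm
- jaw_bar: aluminium clamp bar with rubber face, 250 mm long, 18 mm high above the deck, on the +x side of the lane, parallel to the fence. Origin: on the deck 22 mm behind (+x of) its face; axes as the shaker's. With the screw at 0 its face is at lane x = +34 mm
- screw (a joint): angle of the T-handle, rad: 0 fully open, grows clockwise seen from above, up to 6.8. Each rad moves the jaw 4.5 mm towards the fence. It turns with 0.16 N m of friction while the jaw runs free and stays where left; once the jaw presses jars the torque rises by some 0.28 N m per rad. When it is tight (jaw reading over 2.5 mm) it turns back a little when let go
- jaw (a joint): how far the jaw's rubber backing is squeezed, m: 0 while the jaw runs free, grows 4.5 mm per rad of screw once it presses the jars; 14 N per mm in all, shared by the jars; squashed flat at 6.5 mm
- t_handle (a point): middle of the steel T-bar on the upright screw, 128 mm above the bench, at shaker x = 90 mm. The bar is 10 mm thick (along this frame's x), 76 mm long (along its y, black 17 mm balls at the ends), 14 mm high; the frame turns with it. Below it a 9 mm spindle, and a wider hub 23 mm below the bar's middle. Grip it across its thickness from above
- canister: small steel canister with blue lid and an arched wire handle, 49 mm diameter, 46 mm tall without the handle, about 0.25 kg, standing in the lane at the start. Origin: centre of its underside
- canister_handle (a point): middle of the canister handle's straight top bar, 84 mm above the underside; the round bar, 8 mm thick, runs along this frame's y, 26 mm long
- mat: blue square mat, 110x110x3 mm, fixed to the bench to the left of the shaker. Origin: centre of its underside. (A wall bounds the bench on the left at about y = 0.47 m: mind it when the wrist leans that way)
- mat_top (a point): middle of the mat's upper face, z up
- neighbour_1: jar already standing upright in the lane (it may stay): clear-grey glass jar with black screw cap, 38 mm diameter, 62 mm tall (body up to 46 mm, then the cap, 35 mm diameter), about 125 g. Origin: centre of its underside; z runs along its axis from underside to cap
- neighbour_2: jar already standing upright in the lane (it may stay): clear-grey glass jar with black screw cap, 38 mm diameter, 62 mm tall (body up to 46 mm, then the cap, 35 mm diameter), about 125 g. Origin: centre of its underside; z runs along its axis from underside to cap
- jar_1: jar lying on its side on the bench before the shaker (some starts lack one): clear-grey glass jar with black screw cap, 38 mm diameter, 62 mm tall (body up to 46 mm, then the cap, 35 mm diameter), about 125 g. Origin: centre of its underside; z runs along its axis from underside to cap
- jar_2: jar lying on its side on the bench before the shaker (some starts lack one): clear-grey glass jar with black screw cap, 38 mm diameter, 62 mm tall (body up to 46 mm, then the cap, 35 mm diameter), about 125 g. Origin: centre of its underside; z runs along its axis from underside to cap
- jar_3: jar lying on its side on the bench before the shaker (some starts lack one): clear-grey glass jar with black screw cap, 38 mm diameter, 62 mm tall (body up to 46 mm, then the cap, 35 mm diameter), about 125 g. Origin: centre of its underside; z runs along its axis from underside to cap
- red_box: bystander: small red box with lid, 38x54x30 mm, origin at the centre of its underside
- model_peach: bystander: peach plaster jaw model, 54x62x32 mm, origin at the centre of its underside
- wax_block: bystander: two pink wax slabs, 36x70x17 mm, origin at the centre of its underside
Mind the look-alikes: they are no part of the job. Several things have the shape of the canister; the one meant has the colours described above.

How it is judged:
On the way, in this order (a step that is already met when the one before it is completed fails the run):
1. the canister stands on the mat and all jars stand upright in the lane (angle between each of canister, jar_1, jar_2, jar_3, neighbour_1, neighbour_2's own z axis and vertical below 0.12 rad and horizontal distance between canister and mat_top below 0.04 m and z of canister in the frame of mat_top below 0.006 m and z of jar_1 in the frame of lane between -0.006 and 0.012 m and x of jar_1 in the frame of lane between -0.01 and 0.025 m and y of jar_1 in the frame of lane between -0.125 and 0.125 m and z of jar_2 in the frame of lane between -0.006 and 0.012 m and x of jar_2 in the frame of lane between -0.01 and 0.025 m and y of jar_2 in the frame of lane between -0.125 and 0.125 m and z of jar_3 in the frame of lane between -0.006 and 0.012 m and x of jar_3 in the frame of lane between -0.01 and 0.025 m and y of jar_3 in the frame of lane between -0.125 and 0.125 m and z of neighbour_1 in the frame of lane between -0.006 and 0.012 m and x of neighbour_1 in the frame of lane between -0.01 and 0.025 m and y of neighbour_1 in the frame of lane between -0.125 and 0.125 m and z of neighbour_2 in the frame of lane between -0.006 and 0.012 m and x of neighbour_2 in the frame of lane between -0.01 and 0.025 m and y of neighbour_2 in the frame of lane between -0.125 and 0.125 m), for 0.2 s.
2. the T-handle is turned until the jaw clamps every jar (contact force between jaw_bar and jar_1 above 1 N and contact force between jaw_bar and jar_2 above 1 N and contact force between jaw_bar and jar_3 above 1 N and contact force between jaw_bar and neighbour_1 above 1 N and contact force between jaw_bar and neighbour_2 above 1 N and contact force between jaw_bar and anything else above 10 N), for 0.3 s.
At the end, for the whole second after the job is handed in: The canister stands upright (within 0.12 rad) on the mat, its middle within 40 mm of the mat's; every jar stands upright (within 0.12 rad) on the deck in the lane and is pressed by the jaw bar with more than 1 N, and the jaw presses with more than 10 N in all (all of step 1 and all of step 2); the robot touches nothing.
It fails at once if the jaw's rubber backing is squashed almost flat (more than 5.5 mm) (value of joint jaw above 0.0055 m).
It fails at once if the red box is moved more than 2 cm (distance of red_box from where it was at the start of the episode above 0.02 m).
It fails at once if the model peach is moved more than 2 cm (distance of model_peach from where it was at the start of the episode above 0.02 m).
It fails at once if the wax block is moved more than 2 cm (distance of wax_block from where it was at the start of the episode above 0.02 m).
Of jar_1, jar_2, jar_3 only 2 to 3 are there at a start; the rules pass over those that are not, and their reading is None.
At some moment in a run one of canister may be knocked a few centimetres aside while the robot is not near it.
It also fails if it takes over 210 s, if anything falls off the work surface, if the arm or the gripper's body presses on something with over 40 N, if the wrist force passes 120 N, or if a joint passes its speed limit or range.

### The arm

A 6-joint arm with a two-finger parallel gripper is mounted at the origin on a cart in front of the work surface, level with it; the furniture and walls round the work are solid. World frame = base frame: x ahead of the robot, y to its left, z up, the work surface at z = 0. Lengths are in m, angles in rad, forces in N, time in s.
With the tool pointing down it reaches from about 0.375 to 0.9 m from the base axis. Payload 3.1 kg.
Tool frame: the origin (TCP) lies midway between the tips of the shut fingers; the grasp point (between the pads) lies 19 mm behind it (grip_depth is the distance from the TCP to the grasp point, in m); y points along the fingers, z is the direction in which the jaws open and shut, and the axes are right-handed (so a half turn about y gives the same grasp; the last joint's range is limited). The gripper opens to 85 mm and grips with 20 to 120 N. Pads are 22 mm wide; open, the fingers measure 114 mm over their backs; the gripper's body (76 mm by 85 mm) begins 54 mm behind the grasp point. The pads swing forward as they close: fully open they stand 13 mm farther back than shut.
Start: joints at [-0.178, 0.527, 1.433, -0, 1.181, -0.178], TCP at [0.625, 0, 0.203] pointing down, gripper open.
Joint ranges: [-3.08, 3.08], [-0.75, 2.2], [0.22, 2.44], [-1.43, 4.57], [0, 2.65], [-2.85, 2.85]. Speed limits (rad/s): [2.79, 2.79, 3.14, 3.14, 3.14, 3.14].

### API

Orientations are given as a unit quaternion [x, y, z, w].
In Python, from station import sense, snapshot, camera_model, sign_off, grip_depth gives the robot as it stands.
- The arm moves only by the tool play_rows, never from a script. Its argument "deltas" is a list of rows, each a list of 6 numbers: the shift along the tool's x, y, z in m, then the turn, a rotation vector about the tool's x, y, z in rad. A call has 1 to 12 rows; each row is the pose to reach, as a shift and turn from the pose commanded when the call began, along the tool's axes at that moment; what a row does not reach only later rows make up. A row lasts 1/10 s, in which the tool goes at most 50 mm and 8.59 degrees, less where a joint would pass 70% of its speed; a pose out of reach is approached as far as the arm can. A call with a gripper value outside its range is refused whole. "gripper" is the finger opening in m, from 0 to 0.0854, set as the call begins (left out, the last holds). The fingers move at their own pace and stop on an object; "force" is the grip in N (left out, the last holds). Time passes only in rows, so rows that repeat a pose let the fingers close. It gives the time, the measured TCP pose, the force and the opening at its end, in the units of the state.
- sense(): the state, without advancing time (a new reading comes with each control period).
- snapshot(name): name is "scene" or "side" or "wrist"; returns the picture (420x560x3 uint8, red, green, blue); there is no depth.
- camera_model(name): a dict with "fx", "fy", "cx", "cy" (pixels), "distortion" ([k1, k2, p1, p2, k3] as OpenCV has them; the pictures are not rectified), "camera_from_world" (4x4, takes a point from world to camera coordinates). Camera axes: x right, y up, looking along -z (the intrinsics and any distortion apply to the point x, -y, -z); pixel columns grow to the right and rows downward; lengths in m; the calibration is good to about 2 mm. A picture is of the moment at which its call begins: read the wrist's pose just before it. camera_model takes no time and is no camera call; for the wrist camera it gives the pose at the moment of the call.
- sign_off(): hands the job in, once; it reports no verdict.
The state is a dict: "t": time; "q": joint angles; "qd": joint speeds; "tau": joint torques, N m; "tcp_pos": TCP position; "tool_rot": TCP orientation; "force": force on the tool from outside, world axes, zero at the start; "ft_torque": the same for the moment, N m; "finger_gap": opening from 0.0 (shut) to 1.0 (fully open).
Only numpy, scipy, OpenCV 4.12 (cv2) and the standard library are available. Lean on these libraries where they do the work, as an engineer would, in place of code of your own. Each camera call takes 0.05 s, during which the arm holds its last target.

## Working session

There is one attempt and no reset: what is moved stays moved. The work goes in short steps, Python scripts to look and compute and a tool call to move; the robot and the scene stay as the last step left them, time stands still between calls to the robot, and variables do not carry over. Pictures are saved under pics/ and viewed, and the job is handed in when it is done.

Besides the shell and the picture viewer there is one more tool, called as name([rows], argument=value, ...), one row to a line, values as JSON. play_rows: Moves the arm, as the interface text tells. Its arguments: {"type":"object","properties":{"deltas":{"type":"array"},"gripper":{"type":"number"},"force":{"type":"number"}},"required":["deltas"]}

```bash
ls; mkdir -p pics; python3 - <<'E'
from station import *
import cv2
s=sense();print(s)
print(grip_depth if not callable(grip_depth) else grip_depth())
for n in ["scene","side","wrist"]:
    cv2.imwrite(f"pics/{n}0.png",snapshot(n)[:,:,::-1]);print(n,camera_model(n))
E
```

```text
pics
{'t': 0.0, 'q': array([-1.78495687e-01,  5.28489887e-01,  1.43391563e+00,  1.77355444e-05,
        1.18136886e+00, -1.78506627e-01]), 'qd': array([-0.00220611, -0.00034392,  0.00024868,  0.00059405,  0.00051464,
        0.00069352]), 'tau': array([ 2.50220628e-04, -4.42344439e+01, -1.78024775e+01, -2.06930472e-04,
        8.36740597e-03,  2.24214921e-05]), 'tcp_pos': array([6.24224623e-01, 1.77470063e-04, 2.01914861e-01]), 'tool_rot': array([-0.50043591,  0.50063557, -0.49936174,  0.49956559]), 'force': array([ 0.01947793, -0.16554719,  0.4775454 ]), 'ft_torque': array([ 0.03596782, -0.02347121,  0.00746802]), 'finger_gap': 1.0026652023442069}
0.0187
scene {'fx': 448.8767127133426, 'fy': 448.8767127133426, 'cx': 286.4601283780863, 'cy': 207.4324591377523, 'distortion': array([-0.09538697,  0.        ,  0.        ,  0.        ,  0.        ]), 'camera_from_world': array([[ 0.85668465, -0.51583241, -0.00288709, -0.43597917],
       [ 0.28703529,  0.47203746,  0.83354147, -0.26672838],
       [-0.42860489, -0.71491088,  0.55244935, -1.06555283],
       [ 0.        ,  0.        ,  0.
[... 344 characters left out ...]
55, -0.33577106],
       [-0.59722682,  0.45097744,  0.66327933, -1.26002828],
       [ 0.        ,  0.        ,  0.        ,  1.        ]])}
wrist {'fx': 290.4210108477575, 'fy': 290.4210108477575, 'cx': 283.5670921494095, 'cy': 214.67051764563942, 'distortion': array([-0.03452424,  0.        ,  0.        ,  0.        ,  0.        ]), 'camera_from_world': array([[ 9.99998086e-01, -2.28615935e-05, -1.95662675e-03,
        -6.23351967e-01],
       [-5.91693692e-04,  9.49588156e-01, -3.13499576e-01,
         4.06088132e-02],
       [ 1.86515669e-03,  3.13500134e-01,  9.49586324e-01,
        -3.81713828e-01],
       [ 0.00000000e+00,  0.00000000e+00,  0.00000000e+00,
         1.00000000e+00]])}
```

View pics/scene0.png

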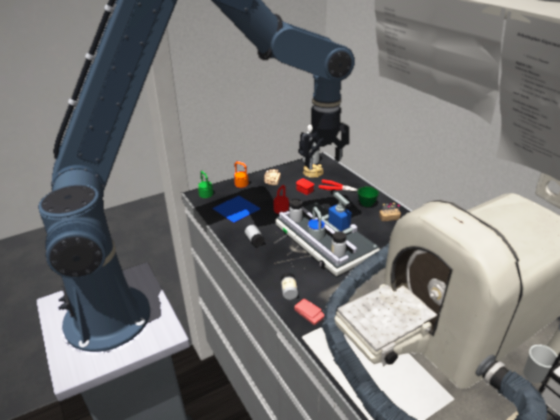

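View pics/side0.png

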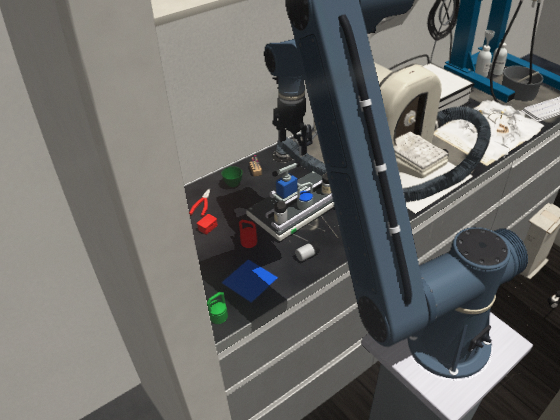

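View pics/wrist0.png

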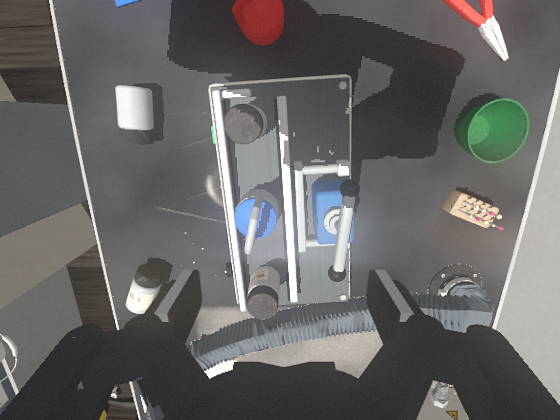

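```bash
cat > h.py <<'E'
import numpy as np, cv2
from station import *
def cm(n):
    m=camera_model(n); K=np.array([[m['fx'],0,m['cx']],[0,m['fy'],m['cy']],[0,0,1]]); return K,np.array(m['distortion']),np.array(m['camera_from_world'])
def ray(n,uv,M=None):
    K,D,T=M or cm(n)
    p=cv2.undistortPoints(np.array([[uv]],float),K,D)[0,0]
    d=T[:3,:3].T@np.array([p[0],-p[1],-1.]); o=-T[:3,:3].T@T[:3,3]
    return o,d
def onz(n,uv,z,M=None):
    o,d=ray(n,uv,M); return o+d*(z-o[2])/d[2]
def proj(n,P,M=None):
    K,D,T=M or cm(n); P=np.atleast_2d(P)
    c=(T[:3,:3]@P.T).T+T[:3,3]; c=c*[1,-1,-1]
    return cv2.projectPoints(c,np.zeros(3),np.zeros(3),K,D)[0][:,0]
def save(n,name,crop=None,s=1):
    im=snapshot(n)[:,:,::-1]
    if crop: im=im[crop[1]:crop[3],crop[0]:crop[2]]
    im=cv2.resize(im,None,fx=s,fy=s,interpolation=cv2.INTER_CUBIC); cv2.imwrite('pics/'+name,im)
E
python3 - <<'E'
from h import *
np.set_printoptions(precision=4,suppress=True)
M=cm('wrist')
for nm,uv,z in [('c1',(209,86),.034),('c2',(350,76),.034),('c4',(240,311),.034),('n1',(242,123),.096),('n2',(264,298),.096),('jarA base',(134,87),.019),('jarA cap',(137,137),.019),('jB base',(140,302),.019),('jBcap',(152,268),.019),('can lid',(256,215),.046+.034),('Tb1',(349,189),.128),('Tb2',(338,273),.128),('hbar1',(262,203),.118),('hbar2',(251,248),.118),('spindle',(333,221),.1)]:
    print(nm,onz('wrist',uv,z,M))
im=cv2.imread('pics/scene0.png')[150:340,170:420]; cv2.imwrite('pics/c1.png',cv2.resize(im,None,fx=3,fy=3,interpolation=cv2.INTER_CUBIC))
im=cv2.imread('pics/wrist0.png')[60:330,90:380]; cv2.imwrite('pics/c2.png',cv2.resize(im,None,fx=2.2,fy=2.2,interpolation=cv2.INTER_CUBIC))
for P in [(0.5,-.3,0),(.42,-.2,0)]: print(proj('scene',P))
E
```

```text
c1 [0.5425 0.1158 0.034 ]
c2 [0.6947 0.1257 0.034 ]
c4 [ 0.5628 -0.1724  0.034 ]
n1 [0.5854 0.0778 0.096 ]
n2 [ 0.6017 -0.1087  0.096 ]
jarA base [0.4527 0.1173 0.019 ]
jarA cap [0.448  0.0617 0.019 ]
jB base [ 0.4152 -0.1696  0.019 ]
jBcap [ 0.4413 -0.1139  0.019 ]
can lid [ 0.5941 -0.0164  0.08  ]
Tb1 [0.6804 0.0234 0.128 ]
Tb2 [ 0.6757 -0.0589  0.128 ]
hbar1 [0.6038 0.0078 0.118 ]
hbar2 [ 0.5921 -0.0373  0.118 ]
spindle [ 0.673 -0.016  0.1  ]
[[347.9651 318.1492]]
[[297.3996 304.9258]]
```

View pics/c1.png

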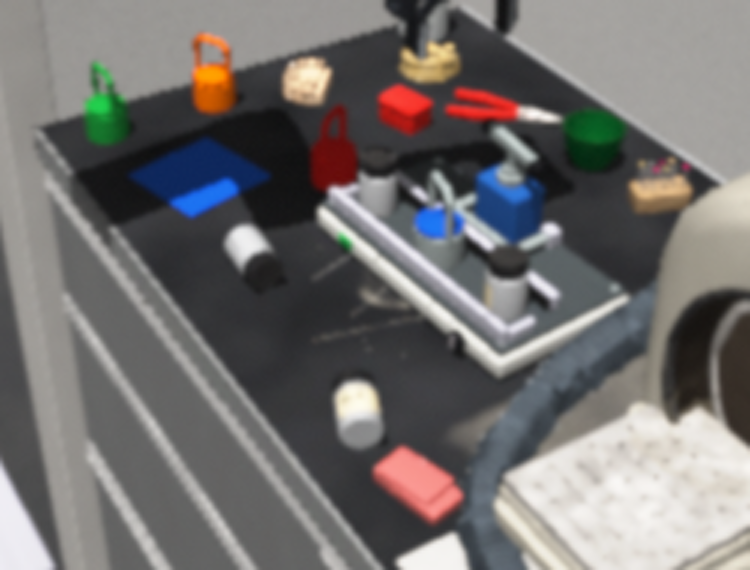

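View pics/c2.png

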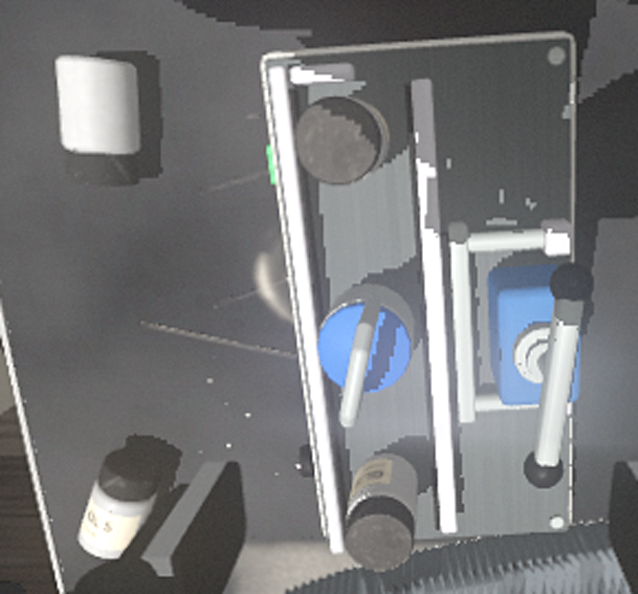

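```bash
python3 - <<'E'
from h import *
from scipy.spatial.transform import Rotation as R
np.set_printoptions(precision=4,suppress=True)
s=sense(); print(R.from_quat(s['tool_rot']).as_matrix())
M=cm('scene')
c=[onz('scene',(x/3+170,y/3+150),.003,M) for x,y in [(130,178),(200,137),(270,178),(190,217)]]
print(np.array(c),np.mean(c,0))
M2=cm('side')
for uv in [(240,262),(278,275),(223,283),(254,300)]: print('side mat',onz('side',uv,.003,M2))
# handle: triangulate scene top of handle
def tri(a,ua,b,ub):
    o1,d1=ray(a,ua);o2,d2=ray(b,ub)
    A=np.stack([d1,-d2],1);t=np.linalg.lstsq(A,o2-o1,rcond=None)[0]
    p,q=o1+d1*t[0],o2+d2*t[1];return (p+q)/2,np.linalg.norm(p-q)
print('handle top scene',onz('scene',(438/3+170,178/3+150),.118,M))
print('lid',onz('scene',(439/3+170,223/3+150),.08,M))
for nm,x,y,z in [('green can',107,138,0),('orange',213,108,0),('red',333,185,0)]:
    print(nm,onz('scene',(x/3+170,y/3+150),z,M))
im=cv2.imread('pics/side0.png')[150:320,190:350]; cv2.imwrite('pics/c3.png',cv2.resize(im,None,fx=3.5,fy=3.5,interpolation=cv2.INTER_CUBIC))
im=cv2.imread('pics/scene0.png')[190:260,270:360]; cv2.imwrite('pics/c4.png',cv2.resize(im,None,fx=8,fy=8,interpolation=cv2.INTER_CUBIC))
E
```

```text
[[ 0.     -0.0017  1.    ]
 [-1.      0.0003  0.    ]
 [-0.0003 -1.     -0.0017]]
[[0.4108 0.2969 0.003 ]
 [0.5121 0.3329 0.003 ]
 [0.5404 0.2181 0.003 ]
 [0.4351 0.1972 0.003 ]] [0.4746 0.2613 0.003 ]
side mat [0.5454 0.2558 0.003 ]
side mat [0.4393 0.2011 0.003 ]
side mat [0.5104 0.336  0.003 ]
side mat [0.4097 0.3034 0.003 ]
handle top scene [ 0.5951 -0.0163  0.118 ]
lid [ 0.5866 -0.0326  0.08  ]
green can [0.4225 0.3907 0.    ]
orange [0.5552 0.3875 0.    ]
red [0.5938 0.1751 0.    ]
```

View pics/c3.png

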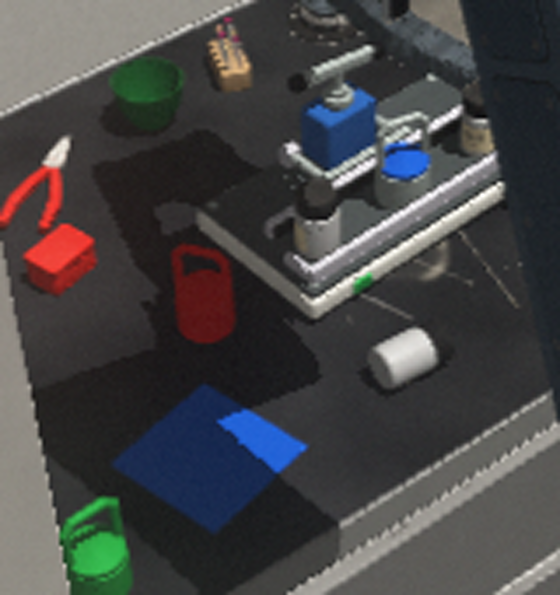

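View pics/c4.png

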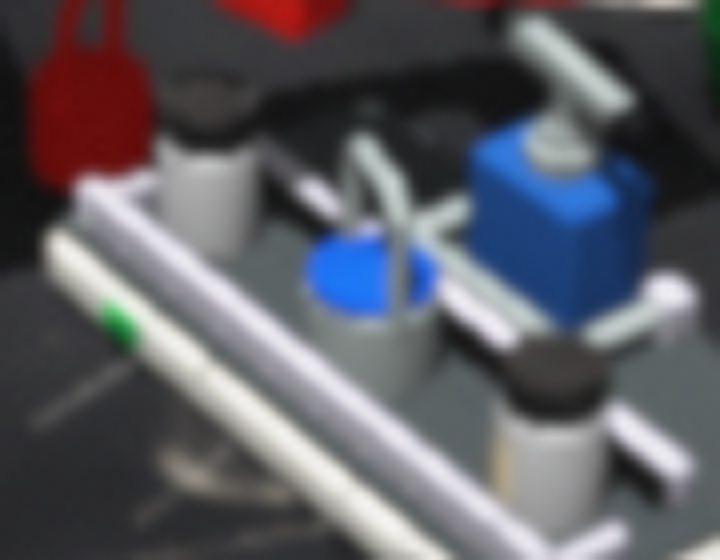

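```bash
python3 - <<'E'
from h import *
np.set_printoptions(precision=4,suppress=True)
M=cm('scene')
c=[onz('side',(x/3.5+190,y/3.5+150),.003) for x,y in [(205,385),(307,447),(213,530),(113,462)]]
print(np.array(c),np.mean(c,0))
def tri(a,ua,b,ub):
    o1,d1=ray(a,ua);o2,d2=ray(b,ub)
    A=np.stack([d1,-d2],1);t=np.linalg.lstsq(A,o2-o1,rcond=None)[0]
    p,q=o1+d1*t[0],o2+d2*t[1];return (p+q)/2,np.linalg.norm(p-q)
print(tri('scene',(317.8,210.9),'wrist',(251,236)))
for uv in [(315.6,208.1),(320,213.75)]: print(onz('scene',uv,.118))
for x,y in [(345,425),(362,350)]: print(onz('wrist',(x/2.2+90,y/2.2+60),.118))
# side handle ends in c3
for x,y in [(385,140),(418,118)]: print('side',onz('side',(x/3.5+190,y/3.5+150),.118))
print('lid side',onz('side',(405/3.5+190,161/3.5+150),.08))
print('lid scene',onz('scene',(370/8+270,272/8+190),.08))
print('lid wrist',onz('wrist',(366/2.2+90,345/2.2+60),.08))
E
```

```text
[[0.5364 0.2324 0.003 ]
 [0.432  0.2076 0.003 ]
 [0.411  0.3127 0.003 ]
 [0.5146 0.3356 0.003 ]] [0.4735 0.2721 0.003 ]
(array([ 0.5936, -0.0253,  0.1183]), np.float64(0.0022670408103379024))
[ 0.5976 -0.0106  0.118 ]
[ 0.5922 -0.04    0.118 ]
[ 0.5879 -0.0429  0.118 ]
[ 0.5965 -0.0078  0.118 ]
side [0.578  0.0102 0.118 ]
side [ 0.5829 -0.0299  0.118 ]
lid side [ 0.5807 -0.014   0.08  ]
lid scene [ 0.5873 -0.0312  0.08  ]
lid wrist [ 0.5944 -0.0184  0.08  ]
```

play_rows([
  [0.012,0.02,-0.015,0,0.12,0],
  [0.023,0.04,-0.03,0,0.23,0],
  [0.023,0.04,-0.03,0,0.23,0],
  [0.023,0.04,-0.03,0,0.23,0],
], gripper=0.06, force=40)

```text
t: 0.55
tcp_pos: [0.5952, -0.023, 0.1628]
tool_rot: [-0.44, 0.554, -0.554, 0.44]
force: [2.0, 0.2, -0.5]
finger_gap: 0.702
```

```bash
python3 - <<'E'
from h import *
save('wrist','w1.png')
E
```

```text
(no output)
```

View pics/w1.png

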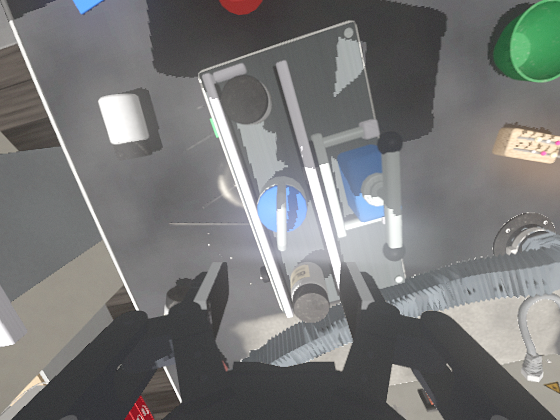

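```bash
python3 - <<'E'
from h import *
np.set_printoptions(precision=4,suppress=True)
print(sense()['t'],onz('wrist',(282,246),.118),onz('wrist',(281,212),.118),onz('wrist',(283,208),.08),proj('wrist',sense()['tcp_pos']))
M=cm('wrist');
for uv,z in [((201,77),.034),((356,23),.034),((289,317),.034),((245,99),.096),((310,302),.096)]: print(onz('wrist',uv,z,M))
E
```

```text
0.6 [ 0.5903 -0.04    0.118 ] [ 0.5962 -0.0114  0.118 ] [ 0.5958 -0.0198  0.08  ] [[284.7226 249.907 ]]
[0.5461 0.1115 0.034 ]
[0.6974 0.1231 0.034 ]
[ 0.5677 -0.1731  0.034 ]
[0.5884 0.0772 0.096 ]
[ 0.6008 -0.1136  0.096 ]
```

play_rows([
  [0.001,0.03,0,0,0,0],
  [0.001,0.063,0,0,0,0],
  [0.001,0.063,0,0,0,0],
])

```text
t: 0.9
tcp_pos: [0.593, -0.023, 0.0972]
tool_rot: [-0.441, 0.555, -0.552, 0.438]
force: [-1.0, 0.4, 0.5]
finger_gap: 0.701
```

play_rows([
  [0,0,0,0,0,0],
  [0,0,0,0,0,0],
  [0,0,0,0,0,0],
  [0,0,0,0,0,0],
  [0,0,0,0,0,0],
  [0,0,0,0,0,0],
], gripper=0)

```text
t: 1.5
tcp_pos: [0.5949, -0.024, 0.1004]
tool_rot: [0.439, -0.554, 0.554, -0.439]
force: [1.1, 0.4, 0.3]
finger_gap: 0.001
```

play_rows([
  [0,-0.02,0,0,0,0],
  [0,-0.05,0,0,0,0],
  [0,-0.08,0,0,0,0],
  [0,-0.08,0,0,0,0],
])

```text
t: 1.9
tcp_pos: [0.5979, -0.0246, 0.1844]
tool_rot: [0.437, -0.551, 0.557, -0.441]
force: [0.2, 0.2, 1.6]
finger_gap: -0.001
```

```bash
python3 - <<'E'
from h import *
save('wrist','w2.png')
E
```

```text
(no output)
```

View pics/w2.png

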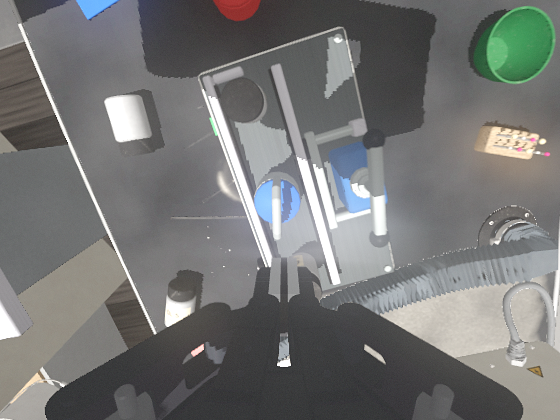

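```bash
python3 - <<'E'
from h import *
np.set_printoptions(precision=4,suppress=True)
M=cm('wrist');s=sense();print(s['tcp_pos'],proj('wrist',s['tcp_pos'],M))
lid=onz('wrist',(277,201),.08,M);print(lid)
d=np.array([-.22,-.975,0])
for k in (-.02,0,.02): print(proj('wrist',[lid*[1,1,0]+[0,0,.118]+d*k,lid+d*k],M))
im=cv2.imread('pics/w2.png')[160:320,200:400]; cv2.imwrite('pics/c5.png',cv2.resize(im,None,fx=4,fy=4,interpolation=cv2.INTER_CUBIC))
save('side','s2.png',(230,130,390,250),4)
save('scene','sc2.png',(250,140,400,260),4)
E
```

```text
[ 0.5963 -0.0243  0.1822] [[284.6495 249.8338]]
[ 0.5909 -0.0185  0.08  ]
[[275.8865 190.1383]
 [276.6861 180.8704]]
[[276.2675 212.9717]
 [277.     201.    ]]
[[276.6326 234.6811]
 [277.3026 220.2729]]
```

View pics/c5.png

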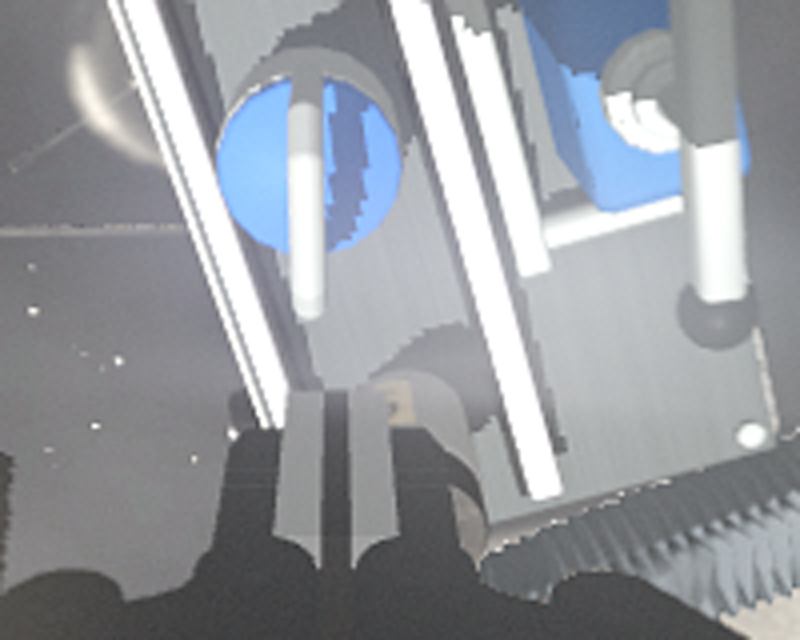

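View pics/sc2.png

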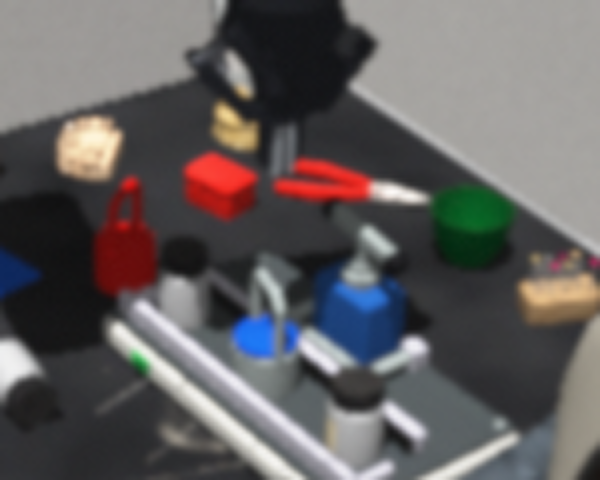

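View pics/s2.png

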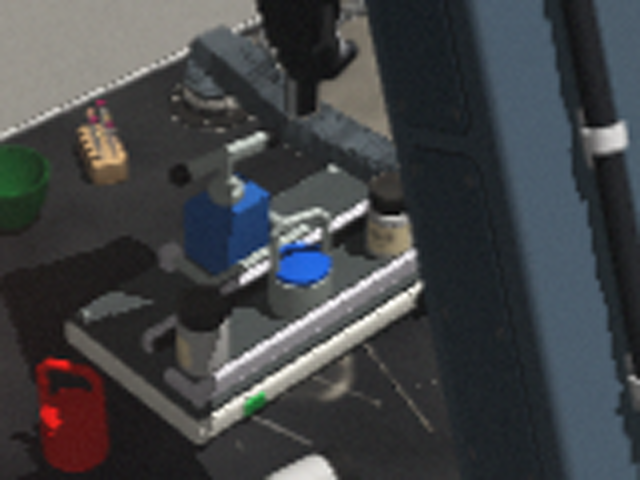

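```bash
python3 - <<'E'
from h import *
np.set_printoptions(precision=4,suppress=True)
s=sense();p=s['tcp_pos'];print(s['t'],p,s['finger_gap'],proj('scene',p),proj('side',p))
def tri(a,ua,b,ub):
    o1,d1=ray(a,ua);o2,d2=ray(b,ub)
    A=np.stack([d1,-d2],1);t=np.linalg.lstsq(A,o2-o1,rcond=None)[0]
    p,q=o1+d1*t[0],o2+d2*t[1];return (p+q)/2,np.linalg.norm(p-q)
print(tri('scene',(321,184),'side',(305.7,158)))
# handle corners: scene (262,258),(280,285) ; side (322,210),(275,215)
f=lambda x,y:(x/4+250,y/4+140)
g=lambda x,y:(x/4+230,y/4+130)
print(tri('scene',f(260,258),'side',g(274,215)));print(tri('scene',f(279,285),'side',g(324,211)))
print(tri('scene',f(264,336),'side',g(303,268)))
print(tri('scene',f(264,336),'wrist',(277,201)))
print(tri('scene',f(279,285),'wrist',(277.5,237)))
E
```

```text
2.05 [ 0.594  -0.0238  0.1794] -7.91407856801819e-05 [[318.0183 191.7535]] [[305.5778 166.2713]]
(array([ 0.5993, -0.0284,  0.2041]), np.float64(0.0002220750729738966))
(array([ 0.6006, -0.0016,  0.1227]), np.float64(0.0025540615973316987))
(array([ 0.5888, -0.0373,  0.1205]), np.float64(0.011336154002552563))
(array([ 0.5914, -0.0209,  0.069 ]), np.float64(0.006707777713201176))
(array([ 0.5901, -0.0209,  0.0725]), np.float64(0.006169579700314056))
(array([ 0.5883, -0.0375,  0.1258]), np.float64(0.007253377735729458))
```

```bash
python3 - <<'E'
from h import *
np.set_printoptions(precision=4,suppress=True)
s=sense();p=s['tcp_pos'];print(s['t'],p,s['q'])
for dz in (0,.01,.02,.03): print(dz,proj('wrist',p+[0,0,dz]),proj('scene',p+[0,0,dz]),proj('side',p+[0,0,dz]))
save('side','s3.png',(270,100,350,180),7)
save('scene','sc3.png',(280,140,360,210),7)
E
```

```text
2.05 [ 0.594  -0.0238  0.1794] [-0.2279  0.5143  1.5349  0.      1.0936  0.0021]
0 [[284.6691 249.8596]] [[318.0183 191.7535]] [[305.5778 166.2713]]
0.01 [[284.7035 256.8056]] [[318.1512 188.5623]] [[305.5961 163.5152]]
0.02 [[284.7416 264.5237]] [[318.285  185.3421]] [[305.6144 160.7358]]
0.03 [[284.7841 273.1489]] [[318.4197 182.0926]] [[305.6327 157.9328]]
```

View pics/sc3.png

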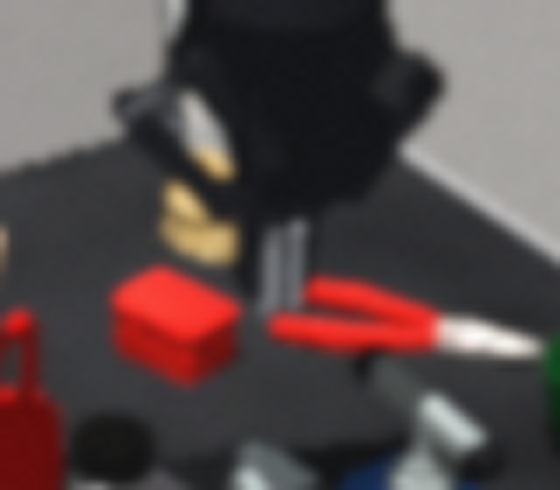

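View pics/s3.png

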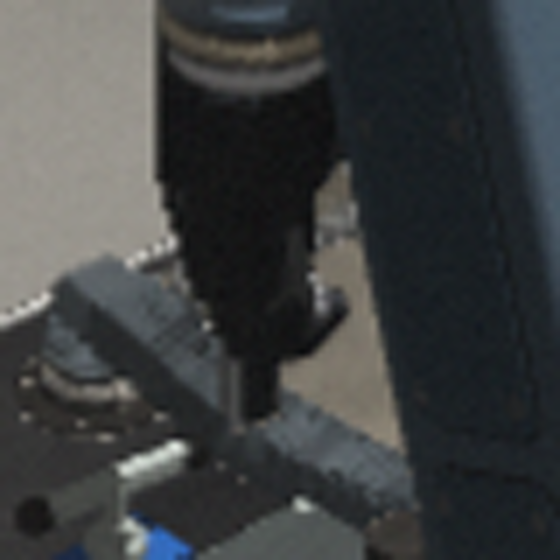

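play_rows([
  [-0.002,0,-0.004,0,0,0],
  [-0.002,0,-0.004,0,0,0],
  [-0.002,0,-0.004,0,0,0],
  [-0.002,0.035,-0.004,0,0,0],
  [-0.002,0.07,-0.004,0,0,0],
  [-0.002,0.097,-0.004,0,0,0],
  [-0.002,0.097,-0.004,0,0,0],
], gripper=0.06)

```text
t: 2.85
tcp_pos: [0.588, -0.0205, 0.0791]
tool_rot: [-0.441, 0.557, -0.552, 0.437]
force: [-0.6, 0.3, -0.4]
finger_gap: 0.705
```

play_rows([
  [0,0,0,0,0,0],
  [0,0,0,0,0,0],
  [0,0,0,0,0,0],
  [0,0,0,0,0,0],
  [0,0,0,0,0,0],
  [0,0,0,0,0,0],
], gripper=0)

```text
t: 3.45
tcp_pos: [0.593, -0.0215, 0.0845]
tool_rot: [0.438, -0.553, 0.555, -0.44]
force: [1.6, -0.2, 6.4]
finger_gap: 0.072
```

play_rows([
  [0,-0.015,0,0,0,0],
  [0,-0.045,0,0,0,0],
  [0,-0.085,0,0,0,0],
  [0,-0.1,0,0,0,0],
  [-0.01,-0.1,-0.008,0,0,0],
  [-0.03,-0.1,-0.022,0,0,0],
  [-0.06,-0.1,-0.043,0,0,0],
  [-0.09,-0.1,-0.065,0,0,0],
  [-0.12,-0.1,-0.087,0,0,0],
  [-0.15,-0.1,-0.108,0,0,0],
  [-0.18,-0.1,-0.13,0,0,0],
  [-0.21,-0.1,-0.151,0,0,0],
], force=60)

```text
t: 4.65
tcp_pos: [0.4886, 0.2193, 0.1809]
tool_rot: [-0.441, 0.555, -0.553, 0.438]
force: [0.6, -0.0, -2.0]
finger_gap: 0.06
```

play_rows([
  [-0.022,0,-0.016,0,0,0],
  [-0.034,0,-0.025,0,0,0],
  [-0.039,0,-0.028,0,0,0],
  [-0.039,0,-0.028,0,0,0],
  [-0.039,0,-0.028,0,0,0],
])

```text
t: 5.15
tcp_pos: [0.4741, 0.2613, 0.1826]
tool_rot: [0.439, -0.554, 0.554, -0.439]
force: [-0.2, -0.3, -3.3]
finger_gap: 0.058
```

```bash
python3 - <<'E'
from h import *
print(sense())
save('wrist','w4.png');save('scene','sc4.png',(180,120,360,260),4)
E
```

```text
{'t': 5.15, 'q': array([ 2.97548295e-01,  4.41886426e-01,  1.66456515e+00, -6.92484655e-04,
        1.03563311e+00,  5.28609281e-01]), 'qd': array([-0.0146971 , -0.00293935, -0.00528469,  0.00196013,  0.00229776,
        0.00232811]), 'tau': array([ 5.67120910e-01, -3.89483321e+01, -1.59565938e+01,  3.21875385e-02,
        1.96069200e-02,  1.76231490e-03]), 'tcp_pos': array([0.47412429, 0.26129032, 0.18257667]), 'tool_rot': array([ 0.43936657, -0.55409325,  0.55435897, -0.43888929]), 'force': array([-0.18139159, -0.30081887, -3.33373889]), 'ft_torque': array([-0.0472617 ,  0.02209062,  0.00387137]), 'finger_gap': 0.057853144495499324}
```

View pics/w4.png

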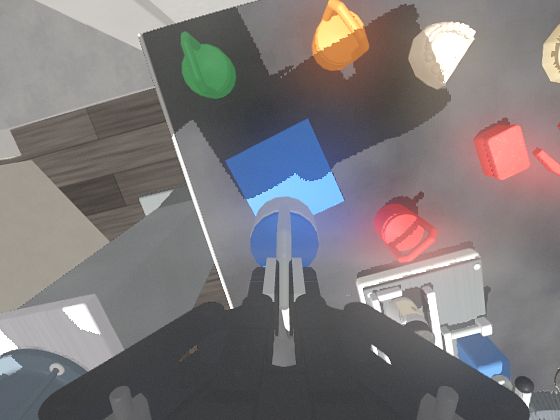

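View pics/sc4.png

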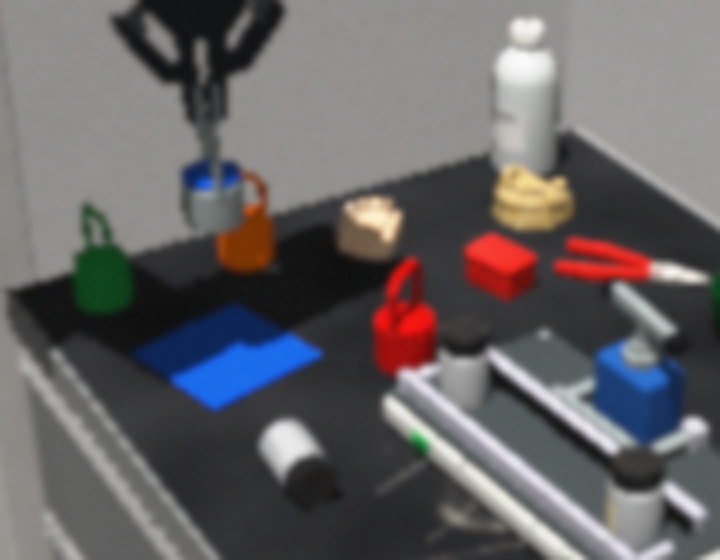

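```bash
python3 - <<'E'
from h import *
np.set_printoptions(precision=4,suppress=True)
c=[onz('wrist',u,.003) for u in [(226,161),(308,119),(344,199)]]
print(np.array(c),(c[0]+c[2])/2)
E
```

```text
[[0.4137 0.309  0.003 ]
 [0.5197 0.3335 0.003 ]
 [0.5441 0.2295 0.003 ]] [0.4789 0.2693 0.003 ]
```

play_rows([
  [-0.005,0.03,0.002,0,0,0],
  [-0.005,0.065,0.002,0,0,0],
  [-0.005,0.1,0.002,0,0,0],
  [-0.005,0.12,0.002,0,0,0],
  [-0.005,0.126,0.002,0,0,0],
  [-0.005,0.126,0.002,0,0,0],
])

```text
t: 5.85
tcp_pos: [0.4771, 0.2658, 0.0563]
tool_rot: [-0.439, 0.555, -0.554, 0.438]
force: [1.0, 0.3, -2.1]
finger_gap: 0.061
```

play_rows([
  [0,0.002,0,0,0,0],
  [0,0.004,0,0,0,0],
  [0,0.004,0,0,0,0],
])

```text
t: 6.15
tcp_pos: [0.4775, 0.2667, 0.0538]
tool_rot: [0.439, -0.554, 0.554, -0.44]
force: [0.0, -0.4, -2.1]
finger_gap: 0.06
```

play_rows([
  [0,0.001,0,0,0,0],
  [0,0.002,0,0,0,0],
  [0,0.003,0,0,0,0],
  [0,0.003,0,0,0,0],
])

```text
t: 6.55
tcp_pos: [0.4782, 0.2669, 0.0534]
tool_rot: [0.438, -0.553, 0.555, -0.441]
force: [-3.6, -2.4, 18.3]
finger_gap: 0.057
```

Contact. Release and rise.

play_rows([
  [0,-0.002,0,0,0,0],
  [0,-0.002,0,0,0,0],
  [0,-0.002,0,0,0,0],
  [0,-0.002,0,0,0,0],
  [0,-0.002,0,0,0,0],
  [0,-0.03,0,0,0,0],
  [0,-0.07,0,0,0,0],
  [0,-0.11,0,0,0,0],
  [0,-0.15,0,0,0,0],
  [0,-0.15,0,0,0,0],
], gripper=0.05)

```text
t: 7.55
tcp_pos: [0.4808, 0.268, 0.2054]
tool_rot: [0.435, -0.552, 0.556, -0.443]
force: [0.5, -0.4, -0.5]
finger_gap: 0.587
```

```bash
python3 - <<'E'
from h import *
save('wrist','w5.png');save('scene','sc5.png',(180,120,360,260),4)
E
```

```text
(no output)
```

View pics/w5.png

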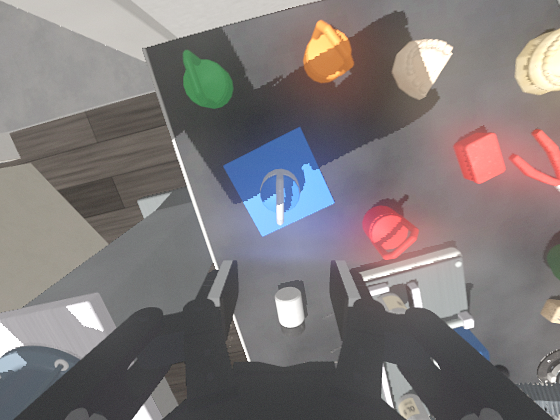

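View pics/sc5.png

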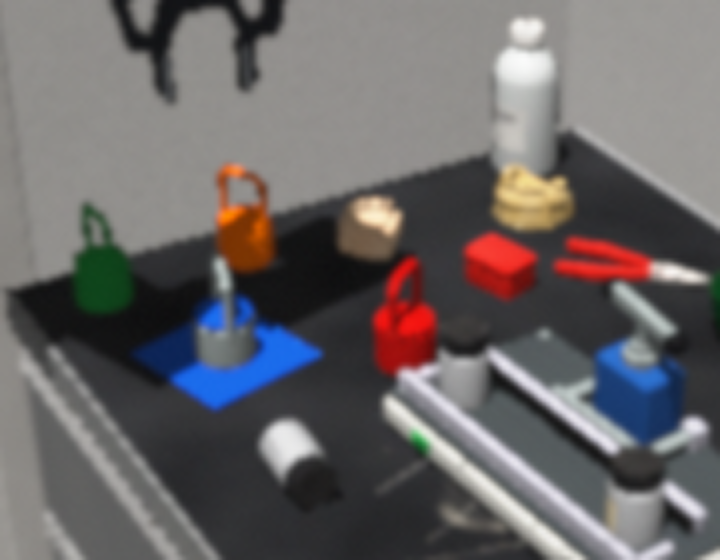

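```bash
cat >> h.py <<'E'
from scipy.spatial.transform import Rotation as Rn
def delta(p,Rt,cur=None):
    s=sense(); R0=Rn.from_quat(s['tool_rot']) if cur is None else cur[1]
    p0=s['tcp_pos'] if cur is None else cur[0]
    return np.r_[R0.inv().apply(np.array(p)-p0),(R0.inv()*Rt).as_rotvec()]
def rot(y,z):
    y=np.array(y,float);z=np.array(z,float);y/=np.linalg.norm(y);z-=y*(y@z);z/=np.linalg.norm(z)
    return Rn.from_matrix(np.stack([np.cross(y,z),y,z],1))
def tri(a,ua,b,ub):
    o1,d1=ray(a,ua);o2,d2=ray(b,ub)
    A=np.stack([d1,-d2],1);t=np.linalg.lstsq(A,o2-o1,rcond=None)[0]
    p,q=o1+d1*t[0],o2+d2*t[1];return (p+q)/2,np.linalg.norm(p-q)
def pickrot(a,th):
    a=np.array([a[0],a[1],0.]);a/=np.linalg.norm(a)
    y=np.array([0,0,-1.])*np.cos(th)-a*np.sin(th); z=np.cross(a,[0,0,1.]); return rot(y,z if z[0]>0 else -z)
E
python3 - <<'E'
from h import *
np.set_printoptions(precision=4,suppress=True)
s=sense()
K,D,T=cm('wrist')
# jar A from w5 & scene
for uv in [(289,288),(289,327),(277,307),(303,306)]: print(onz('wrist',uv,.03))
f=lambda x,y:(x/4+180,y/4+120)
for xy in [(278,435),(318,492)]: print('scene',onz('scene',f(*xy),.019))
a=[-.09,-1]
R=pickrot(a,.785); y=R.as_matrix()[:,1]; print(R.as_matrix())
g=np.array([.450,.093,.027]); tcp=g+.039*y; pre=tcp-.08*y
print('pre',pre,delta(pre,R)); print('tcp',tcp)
E
```

```text
[0.4526 0.1318 0.03  ]
[0.4383 0.0689 0.03  ]
[0.4296 0.1058 0.03  ]
[0.4652 0.0991 0.03  ]
scene [0.4535 0.1212 0.019 ]
scene [0.4465 0.0452 0.019 ]
[[-0.0634  0.0634  0.996 ]
 [-0.7045  0.704  -0.0896]
 [-0.7068 -0.7074  0.    ]]
pre [0.4474 0.0641 0.056 ] [ 0.2041  0.1445  0.017  -0.0566 -0.1323  0.7828]
tcp [ 0.4525  0.1205 -0.0006]
```

play_rows([
  [0.03,0.01,0.003,-0.008,-0.019,0.11],
  [0.06,0.03,0.006,-0.016,-0.038,0.22],
  [0.09,0.05,0.009,-0.024,-0.057,0.33],
  [0.12,0.07,0.012,-0.032,-0.076,0.45],
  [0.15,0.09,0.014,-0.04,-0.095,0.56],
  [0.18,0.105,0.016,-0.048,-0.114,0.67],
  [0.204,0.115,0.017,-0.057,-0.132,0.783],
  [0.204,0.115,0.017,-0.057,-0.132,0.783],
  [0.204,0.115,0.017,-0.057,-0.132,0.783],
])

```text
t: 8.55
tcp_pos: [0.4469, 0.0598, 0.0808]
tool_rot: [-0.238, 0.669, -0.301, 0.637]
force: [0.9, -0.3, 0.6]
finger_gap: 0.586
```

```bash
python3 - <<'E'
from h import *
np.set_printoptions(precision=4,suppress=True)
s=sense();p=s['tcp_pos'];R=Rn.from_quat(s['tool_rot']).as_matrix();print(p,R)
save('wrist','w6.png');save('scene','sc6.png',(190,130,350,270),5);save('side','s6.png',(200,130,360,290),5)
for k in (0,.02):
  for n in ('scene','side'): 
    q=proj(n,p-k*R[:,1])[0]; print(k,n,(q-([190,130] if n=='scene' else [200,130]))*5)
E
```

```text
[0.4469 0.0598 0.0808] [[-0.0762  0.0642  0.995 ]
 [-0.7015  0.7058 -0.0992]
 [-0.7086 -0.7055 -0.0087]]
0 scene [331.7837 463.8327]
0 side [579.3018 504.1327]
0.02 scene [340.6674 456.4005]
0.02 side [600.6481 476.0287]
```

View pics/sc6.png

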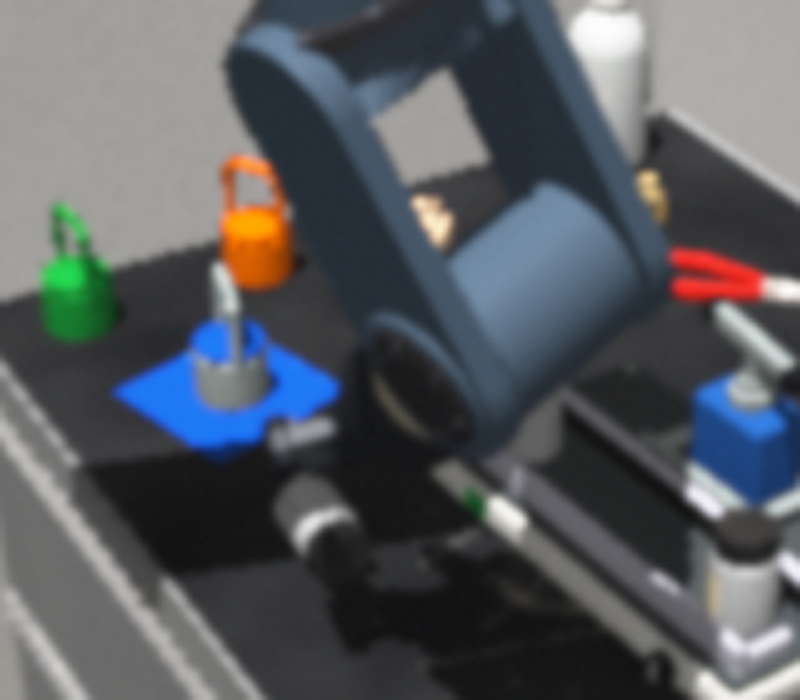

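View pics/s6.png

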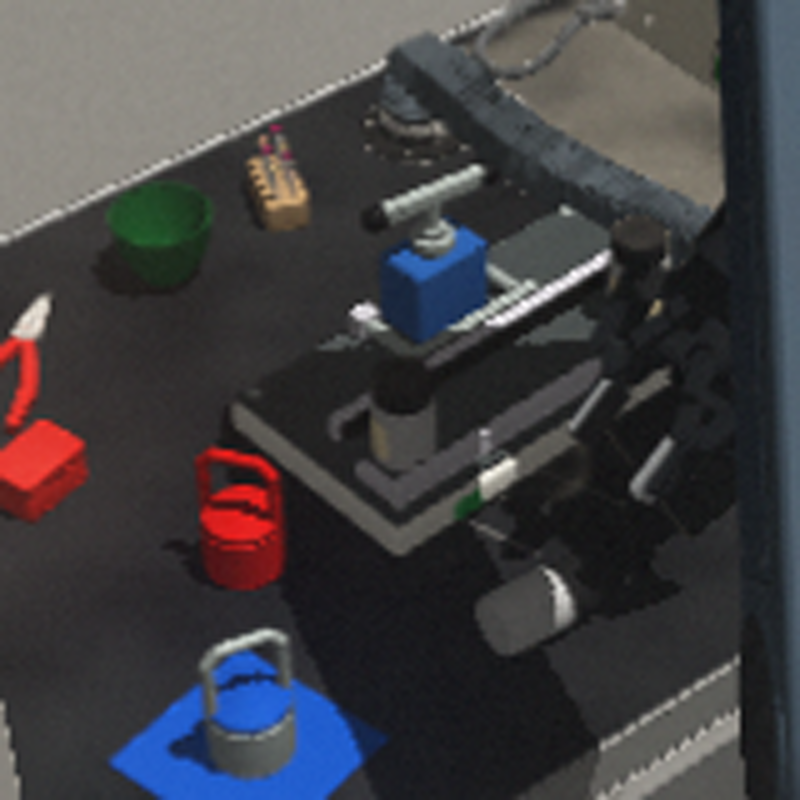

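View pics/w6.png

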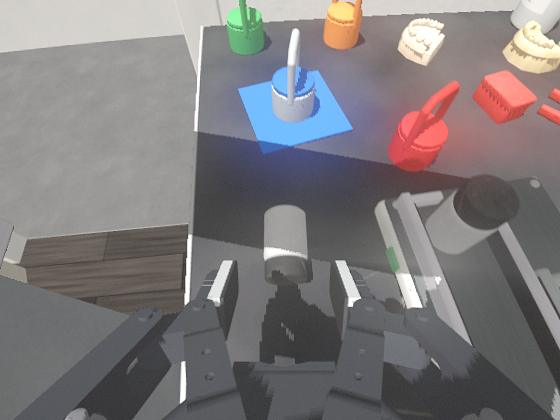

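```bash
python3 - <<'E'
from h import *
np.set_printoptions(precision=4,suppress=True)
print(onz('wrist',(286,206),.036),onz('wrist',(265,215),.019),onz('wrist',(306,215),.019),onz('wrist',(268,272),.02),onz('wrist',(309,272),.02),onz('wrist',(289,282),.036))
c=np.array([.4500,.088,0.019]); 
R=pickrot([-.08,-1],.785); y=R.as_matrix()[:,1]
g=np.array([.450,.092,.027]); tcp=g+.037*y
print(tcp,delta(tcp,R))
E
```

```text
[0.4521 0.1241 0.036 ] [0.4324 0.1256 0.019 ] [0.4709 0.122  0.019 ] [0.4317 0.0704 0.02  ] [0.4665 0.0672 0.02  ] [0.4481 0.0564 0.036 ]
[0.4521 0.1181 0.0008] [ 0.0214  0.0968  0.0022 -0.003  -0.0116 -0.0009]
```

play_rows([
  [0.018,0,0.002,0,0,0],
  [0.018,0,0.002,0,-0.01,0],
  [0.018,0.03,0.002,0,-0.01,0],
  [0.018,0.06,0.002,0,-0.01,0],
  [0.018,0.085,0.002,0,-0.01,0],
  [0.018,0.1,0.002,0,-0.01,0],
  [0.018,0.1,0.002,0,-0.01,0],
], gripper=0.06)

```text
t: 9.4
tcp_pos: [0.4527, 0.1239, 0.001]
tool_rot: [-0.245, 0.662, -0.297, 0.643]
force: [0.3, -0.9, 0.7]
finger_gap: 0.703
```

```bash
python3 - <<'E'
from h import *
save('wrist','w7.png');save('side','s7.png',(200,130,360,290),5)
E
```

```text
(no output)
```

View pics/w7.png

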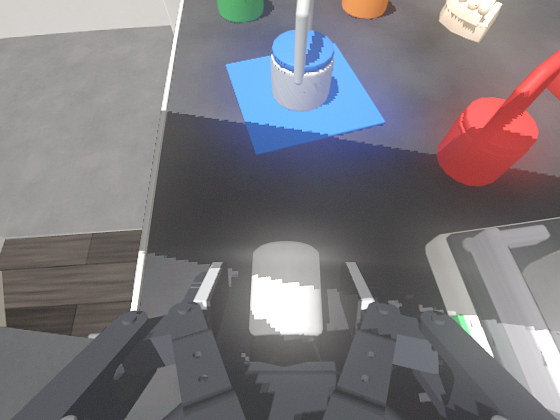

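View pics/s7.png

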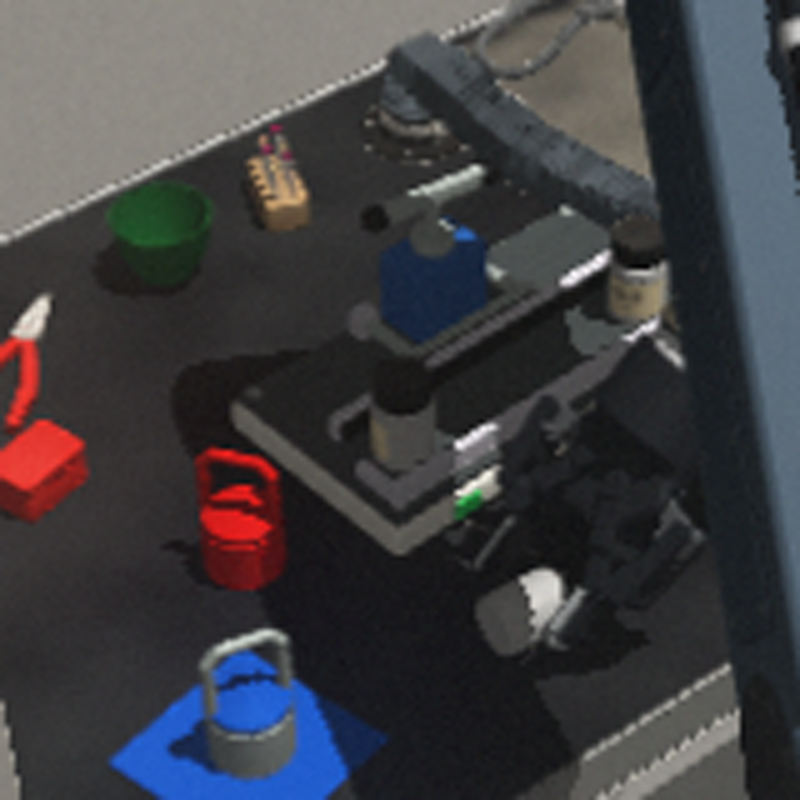

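play_rows([
  [0,0,0,0,0,0],
  [0,0,0,0,0,0],
  [0,0,0,0,0,0],
  [0,0,0,0,0,0],
  [0,0,0,0,0,0],
], gripper=0.02, force=60)

```text
t: 10.0
tcp_pos: [0.4546, 0.1209, 0.0024]
tool_rot: [-0.242, 0.662, -0.299, 0.643]
force: [0.2, -2.8, 6.2]
finger_gap: 0.407
```

play_rows([
  [0.01,-0.01,0,0,0,0],
  [0.02,-0.02,0,0,0,0],
  [0.02,-0.02,0,0,0,0],
  [-0.015,-0.055,0,0,0,0],
  [-0.05,-0.09,0,0,0,0],
  [-0.085,-0.125,0,0,0,0],
  [-0.085,-0.125,0,0,0,0],
])

```text
t: 10.7
tcp_pos: [0.4528, 0.0925, 0.154]
tool_rot: [-0.243, 0.658, -0.301, 0.645]
force: [0.3, -0.6, -1.7]
finger_gap: 0.41
```

```bash
python3 - <<'E'
from h import *
np.set_printoptions(precision=4,suppress=True)
print(sense()['tcp_pos'],sense()['q'])
save('wrist','w8.png');save('side','s8.png',(200,130,360,290),5)
E
```

```text
[0.4528 0.0925 0.154 ] [-0.5527  0.5579  1.9863  0.7674  1.1442 -1.0033]
```

View pics/w8.png

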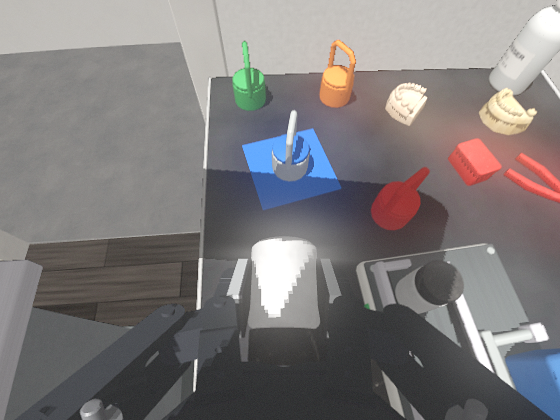

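View pics/s8.png

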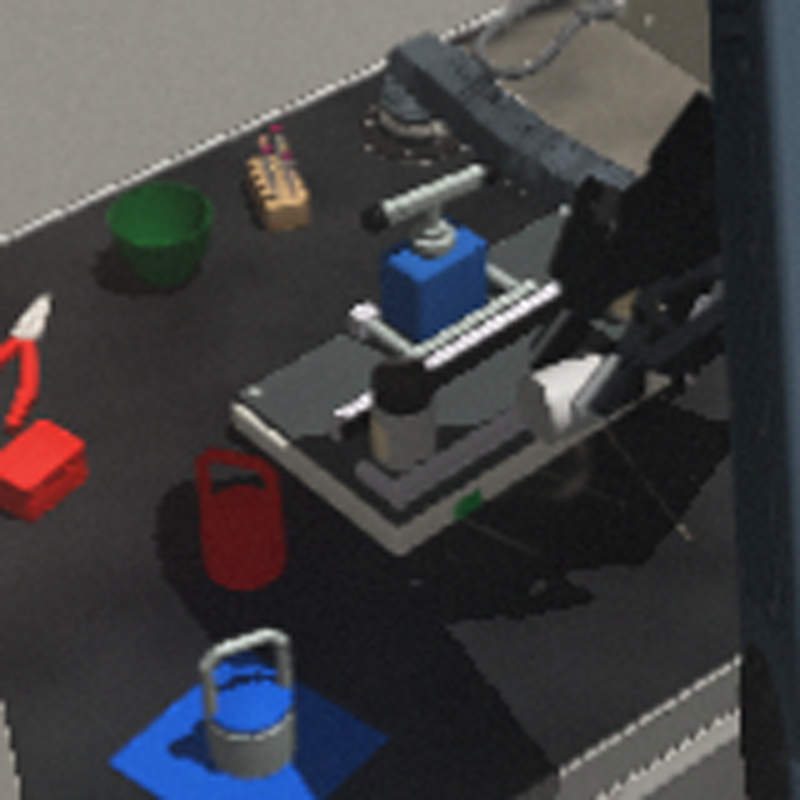

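```bash
cat >> h.py <<'E'
O=np.array([.590,-.025,0]);XH=np.array([.9976,.069,0]);YH=np.array([-.069,.9976,0]);UP=np.array([0,0,1.])
def lane(x,y,z): return O+x*XH+y*YH+z*UP
def tolane(p): d=np.array(p)-O; return np.array([d@XH,d@YH,d[2]-.034])
def rows(p,Rt,n,dec=3):
    d=delta(p,Rt)
    for k in range(1,n+1): print([round(float(v),dec) for v in d*k/n])
E
python3 - <<'E'
from h import *
np.set_printoptions(precision=4,suppress=True)
h=XH
R=rot(.7071*h-.7071*UP,YH)
u=np.array([-.0134,-.0113,0])
for z in (.13,.07,.035):
    print(z,lane(.006,.039,z)-R.apply(u))
p=lane(.006,.039,.13)-R.apply(u); pm=.5*(p+sense()['tcp_pos'])+[0,0,.03]
print(delta(p,R))
rows(p,R,16)
E
```

```text
0.13 [0.6107 0.0155 0.1315]
0.07 [0.6107 0.0155 0.0715]
0.035 [0.6107 0.0155 0.0365]
[ 0.0596 -0.0305  0.165  -0.0029 -1.8646 -1.1236]
[0.004, -0.002, 0.01, -0.0, -0.117, -0.07]
[0.007, -0.004, 0.021, -0.0, -0.233, -0.14]
[0.011, -0.006, 0.031, -0.001, -0.35, -0.211]
[0.015, -0.008, 0.041, -0.001, -0.466, -0.281]
[0.019, -0.01, 0.052, -0.001, -0.583, -0.351]
[0.022, -0.011, 0.062, -0.001, -0.699, -0.421]
[0.026, -0.013, 0.072, -0.001, -0.816, -0.492]
[0.03, -0.015, 0.083, -0.001, -0.932, -0.562]
[0.034, -0.017, 0.093, -0.002, -1.049, -0.632]
[0.037, -0.019, 0.103, -0.002, -1.165, -0.702]
[0.041, -0.021, 0.113, -0.002, -1.282, -0.772]
[0.045, -0.023, 0.124, -0.002, -1.398, -0.843]
[0.048, -0.025, 0.134, -0.002, -1.515, -0.913]
[0.052, -0.027, 0.144, -0.003, -1.632, -0.983]
[0.056, -0.029, 0.155, -0.003, -1.748, -1.053]
[0.06, -0.03, 0.165, -0.003, -1.865, -1.124]
```

play_rows([
  [-0.02,-0.02,0,0,-0.117,-0.07],
  [-0.04,-0.04,0,0,-0.233,-0.14],
  [-0.05,-0.055,0,0,-0.35,-0.211],
  [-0.05,-0.06,0,0,-0.466,-0.281],
  [-0.05,-0.06,0,0,-0.583,-0.351],
  [-0.05,-0.06,0,0,-0.699,-0.421],
  [-0.05,-0.06,0,0,-0.816,-0.492],
  [-0.05,-0.06,0,0,-0.932,-0.562],
  [-0.05,-0.06,0,0,-1.049,-0.632],
  [-0.05,-0.06,0,0,-1.165,-0.702],
  [-0.05,-0.06,0.02,-0.002,-1.282,-0.772],
  [-0.05,-0.06,0.04,-0.002,-1.398,-0.843],
])

```text
t: 12.0
tcp_pos: [0.4886, 0.0836, 0.2258]
tool_rot: [-0.604, -0.04, -0.292, 0.741]
force: [0.4, 0.3, -1.4]
finger_gap: 0.407
```

```bash
python3 - <<'E'
from h import *
np.set_printoptions(precision=4,suppress=True)
R=rot(.7071*XH-.7071*UP,YH)
u=np.array([-.0134,-.0113,0])
p=lane(.006,.039,.13)-R.apply(u)
print(sense()['q'],sense()['tcp_pos'])
rows(p,R,6)
E
```

```text
[-0.1844  0.1696  2.1243  0.4872  0.4109 -1.7898] [0.4886 0.0836 0.2258]
[0.015, 0.022, -0.009, -0.0, -0.077, -0.048]
[0.029, 0.045, -0.017, -0.001, -0.155, -0.096]
[0.044, 0.067, -0.026, -0.001, -0.232, -0.143]
[0.059, 0.089, -0.035, -0.002, -0.309, -0.191]
[0.074, 0.112, -0.043, -0.002, -0.387, -0.239]
[0.088, 0.134, -0.052, -0.002, -0.464, -0.287]
```

play_rows([
  [0.015,0.022,-0.009,0,-0.077,-0.048],
  [0.029,0.045,-0.017,0,-0.155,-0.096],
  [0.044,0.067,-0.026,0,-0.232,-0.143],
  [0.059,0.089,-0.035,0,-0.309,-0.191],
  [0.074,0.112,-0.043,0,-0.387,-0.239],
  [0.088,0.134,-0.052,0,-0.464,-0.287],
  [0.088,0.134,-0.052,0,-0.464,-0.287],
  [0.088,0.134,-0.052,0,-0.464,-0.287],
])

```text
t: 12.8
tcp_pos: [0.6423, 0.0357, 0.199]
tool_rot: [-0.662, -0.255, -0.225, 0.668]
force: [-0.3, -0.1, -2.1]
finger_gap: 0.403
```

```bash
python3 - <<'E'
from h import *
np.set_printoptions(precision=4,suppress=True)
print(sense()['q'],Rn.from_quat(sense()['tool_rot']).as_matrix())
save('wrist','w9.png');save('side','s9.png',(200,110,360,270),5);save('scene','sc9.png',(230,120,380,260),5)
E
```

```text
[-0.1921  0.4133  1.9742  1.1021  0.1613 -2.8545] [[ 0.7682  0.6387 -0.0431]
 [ 0.038   0.0218  0.999 ]
 [ 0.6391 -0.7691 -0.0075]]
```

View pics/w9.png

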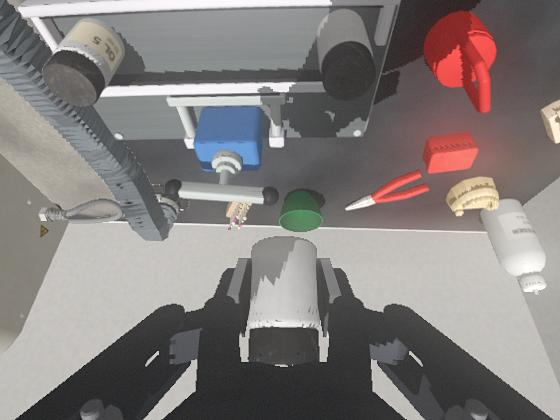

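View pics/s9.png

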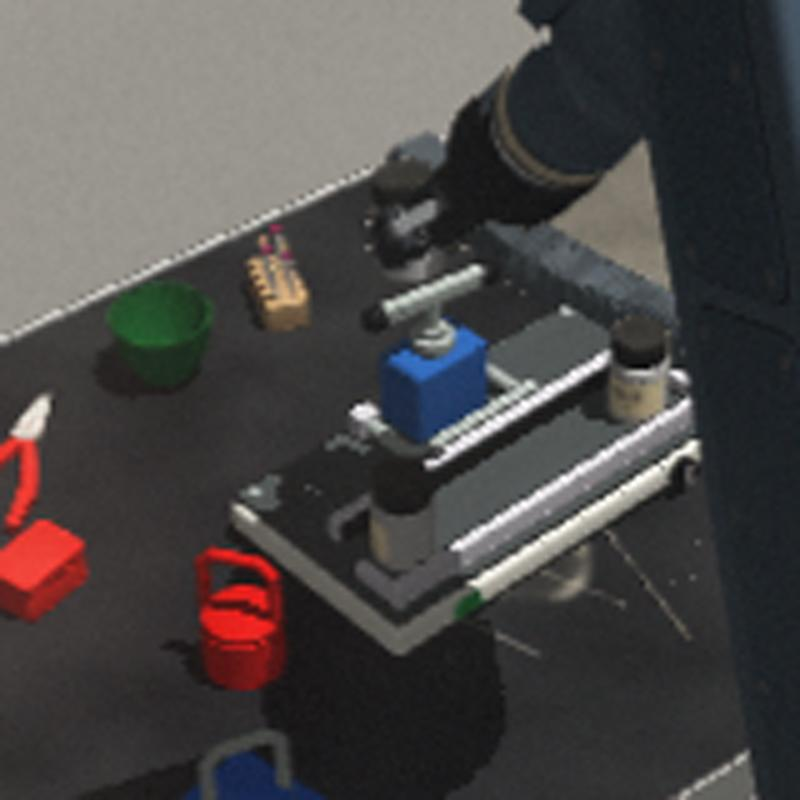

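View pics/sc9.png

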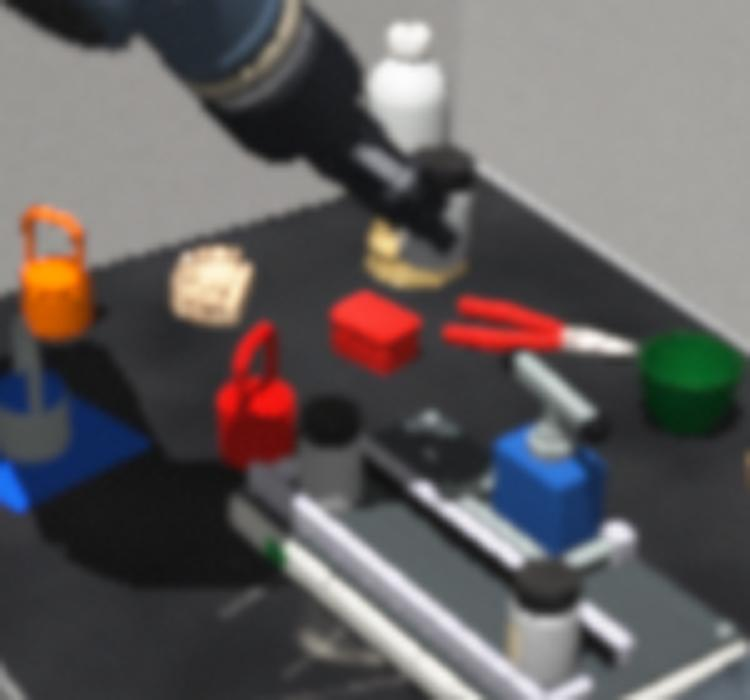

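```bash
cat > fk.py <<'E'
import numpy as np
from scipy.optimize import least_squares
from scipy.spatial.transform import Rotation as Rn
def fk(q,P):
    h0,r0,L1,e1,L2,e2,lat,Lt=P
    Rz=Rn.from_euler('z',q[0]); Ry=lambda t:Rn.from_euler('y',t)
    R1=Rz*Ry(q[1]); p=Rz.apply([r0,lat,h0])+R1.apply([e1,0,L1])
    R2=Rz*Ry(q[1]+q[2]); p=p+R2.apply([e2,0,L2])   # wrist centre, z along forearm
    R3=R2*Rn.from_euler('z',q[3])*Ry(q[4])*Rn.from_euler('z',q[5])
    return p+R3.apply([0,0,Lt]),R3
E
python3 - <<'E'
from h import *; from fk import *
np.set_printoptions(precision=4,suppress=True)
s=sense()
D=[([-.1785,.5285,1.4339,0,1.1814,-.1785],[.6242,.0002,.2019],[-.5004,.5006,-.4994,.4996]),
([-.2279,.5143,1.5349,0,1.0936,.0021],[.594,-.0238,.1794],None),
([.2975,.4419,1.6646,-.0007,1.0356,.5286],[.4741,.2613,.1826],[.4394,-.5541,.5544,-.4389]),
([-.5527,.5579,1.9863,.7674,1.1442,-1.0033],[.4528,.0925,.154],[-.243,.658,-.301,.645]),
([-.1844,.1696,2.1243,.4872,.4109,-1.7898],[.4886,.0836,.2258],[-.604,-.04,-.292,.741]),
(s['q'],s['tcp_pos'],s['tool_rot'])]
f=lambda P: np.concatenate([fk(q,P)[0]-p for q,p,_ in D])
r=least_squares(f,[.3,0,.4,0,.4,0,.1,.2])
print(r.x,r.fun)
for q,p,o in D:
    if o is not None: print((fk(q,r.x)[1].inv()*Rn.from_quat(o)).as_matrix().round(2).tolist())
E
```

```text
[0.2744 0.0001 0.5878 0.0001 0.3916 0.1141 0.111  0.325 ] [-0. -0.  0.  0. -0.  0.  0. -0. -0.  0.  0. -0.  0.  0.  0. -0.  0.  0.]
[[-0.0, -0.0, -1.0], [-1.0, 0.0, 0.0], [0.0, 1.0, -0.0]]
[[-0.0, -0.0, -1.0], [-1.0, -0.0, 0.0], [-0.0, 1.0, -0.0]]
[[-0.0, 0.0, -1.0], [-1.0, 0.0, 0.0], [0.0, 1.0, 0.0]]
[[-0.0, -0.0, -1.0], [-1.0, -0.0, 0.0], [-0.0, 1.0, -0.0]]
[[-0.0, -0.0, -1.0], [-1.0, -0.0, 0.0], [-0.0, 1.0, -0.0]]
```

```bash
cat >> fk.py <<'E'
P=None
LO=np.array([-3.08,-.75,.22,-1.43,0,-2.85]);HI=np.array([3.08,2.2,2.44,4.57,2.65,2.85])
PP=np.array([0.27438,0.0001,0.5878,0.0001,0.3916,0.1141,0.111,0.325])
C=Rn.from_matrix([[0,0,-1],[-1,0,0],[0,1,0]])
def ik(p,R,n=20,seed=None):
    best=[];rng=np.random.default_rng(0)
    def f(q):
        a,b=fk(q,PP); return np.r_[(a-p)*5,((b*C).inv()*R).as_rotvec()]
    for k in range(n):
        q0=seed if (seed is not None and k==0) else np.clip([rng.uniform(-.8,.8),rng.uniform(0,1),rng.uniform(1,2.2),rng.uniform(-1.4,4.5),rng.uniform(.1,2.5),rng.uniform(-2.8,2.8)],LO,HI)
        r=least_squares(f,np.clip(q0,LO+1e-3,HI-1e-3),bounds=(LO,HI))
        if r.cost<1e-5 and not any(np.abs(r.x-b).max()<.02 for b in best): best.append(r.x)
    return best
E
python3 - <<'E'
from h import *; from fk import *
np.set_printoptions(precision=3,suppress=True)
u=np.array([-.0134,-.0113,0])
for yaw in (-80,-60,-40,-20,0,20,40,60,80):
    t=np.radians(yaw)+.069; h=np.array([np.cos(t),np.sin(t),0])
    R=rot(.7071*h-.7071*UP,np.cross(UP,h))
    for z in (.13,.036):
        p=lane(.006,.039,z)-R.apply(u)
        print(yaw,z,ik(p,R,8))
E
```

```text
-80 0.13 [array([ 0.195,  0.708,  1.66 , -0.983,  1.013,  0.604])]
-80 0.036 [array([ 0.195,  0.866,  1.676, -1.088,  0.923,  0.787])]
-60 0.13 [array([ 0.163,  0.648,  1.848, -1.284,  0.734,  0.618])]
-60 0.036 []
-40 0.13 [array([0.066, 0.605, 2.017, 4.454, 0.488, 0.824])]
-40 0.036 [array([0.066, 0.82 , 2.038, 4.092, 0.591, 1.243])]
-20 0.13 [array([-0.099,  0.582,  2.136,  3.497,  0.376,  1.368])]
-20 0.036 [array([-0.099,  0.828,  2.16 ,  3.358,  0.636,  1.524])]
0 0.13 [array([-0.296,  0.577,  2.173,  2.504,  0.438,  1.898])]
0 0.036 [array([-0.296,  0.835,  2.198,  2.731,  0.684,  1.632])]
20 0.13 [array([-0.455,  0.586,  2.112,  1.766,  0.585,  2.208])]
20 0.036 [array([-0.455,  0.825,  2.136,  2.104,  0.681,  1.791])]
40 0.13 [array([-0.537,  0.614,  1.977,  1.271,  0.795,  2.356])]
40 0.036 [array([-0.537,  0.821,  1.997,  1.501,  0.753,  2.035])]
60 0.13 [array([-0.55 ,  0.662,  1.801,  0.957,  1.038,  2.382])]
60 0.036 [array([-0.55 ,  0.839,  1.819,  1.067,  0.934,  2.184])]
80 0.13 [array([-0.517,  0.724,  1.61 ,  0.742,  1.282,  2.333])]
80 0.036 [array([-0.517,  0.878,  1.627,  0.786,  1.159,  2.208])]
```

play_rows([
  [0.0,-0.03,0,0,0.145,0],
  [0.0,-0.05,0,0,0.29,0],
  [0,-0.06,0,0,0.435,0],
  [0,-0.06,0,0,0.58,0],
  [0,-0.06,0,0,0.725,0],
  [0,-0.06,0,0,0.87,0],
  [0,-0.06,0,0,1.015,0],
  [0,-0.06,0,0,1.16,0],
  [0,-0.06,0,0,1.305,0],
  [0,-0.06,0,0,1.45,0],
  [0,-0.06,0,0,1.595,0],
  [0,-0.06,0,0,1.74,0],
])

```text
t: 14.15
tcp_pos: [0.602, 0.0349, 0.247]
tool_rot: [0.271, -0.328, 0.645, -0.635]
force: [-0.5, -0.2, -0.9]
finger_gap: 0.407
```

```bash
python3 - <<'E'
from h import *
np.set_printoptions(precision=3,suppress=True)
print(sense()['q'],sense()['finger_gap'],sense()['tcp_pos'])
E
```

```text
[-0.215  0.274  2.015  0.748  0.234 -0.822] 0.4066173804826191 [0.602 0.035 0.247]
```

play_rows([
  [0,0,0,0,0.145,0],
  [0,0,0,0,0.29,0],
  [0,0,0,0,0.435,0],
  [0,0,0,0,0.58,0],
  [0,0,0,0,0.725,0],
  [0,0,0,0,0.87,0],
  [0,0,0,0,1.015,0],
  [0,0,0,0,1.16,0],
  [0,0,0,0,1.305,0],
  [0,0,0,0,1.45,0],
  [0,0,0,0,1.595,0],
  [0,0,0,0,1.74,0],
])

```text
t: 15.35
tcp_pos: [0.602, 0.0349, 0.247]
tool_rot: [0.318, 0.697, -0.623, 0.158]
force: [0.3, 0.1, -1.4]
finger_gap: 0.409
```

```bash
python3 - <<'E'
from h import *; from fk import *
np.set_printoptions(precision=3,suppress=True)
s=sense()
print(s['q'],s['finger_gap'],s['tcp_pos'])
u=np.array([-.0134,-.0113,0])
t=np.radians(20)+.069; h=np.array([np.cos(t),np.sin(t),0])
R=rot(.7071*h-.7071*UP,np.cross(UP,h)); p=lane(.006,.039,.13)-R.apply(u)
q=ik(p,R,10)[0];print(p,q)
# joint-space path -> FK cartesian waypoints
for k in (.25,.5,.75,1):
    a,b=fk(s['q']+(q-s['q'])*k,PP); b=b*C; print(k,a,delta(a,b),'jar', a+b.apply(u), b.apply([.707,-.707,0]))
E
```

```text
[-0.215  0.274  2.015  0.748  0.234  0.918] 0.4086865156575089 [0.602 0.035 0.247]
[0.609 0.021 0.131] [-0.455  0.586  2.112  1.766  0.585  2.208]
0.25 [0.589 0.039 0.199] [ 0.041  0.029  0.006 -0.038  0.636 -0.117] jar [0.59  0.028 0.212] [-0.81   0.46   0.363]
0.5 [0.586 0.044 0.166] [ 0.065  0.052  0.008 -0.052  1.278 -0.218] jar [0.582 0.029 0.173] [-0.505  0.544  0.67 ]
0.75 [0.593 0.04  0.145] [ 0.071  0.073  0.014 -0.056  1.92  -0.299] jar [0.583 0.027 0.147] [-0.188  0.367  0.911]
1 [0.609 0.021 0.131] [ 0.062  0.093  0.032 -0.071  2.561 -0.359] jar [0.593 0.014 0.13 ] [-0.  0.  1.]
```

play_rows([
  [0.008,0.006,0.001,-0.008,0.13,-0.023],
  [0.016,0.012,0.002,-0.015,0.26,-0.047],
  [0.024,0.018,0.003,-0.023,0.39,-0.07],
  [0.033,0.024,0.005,-0.03,0.51,-0.094],
  [0.041,0.029,0.006,-0.038,0.636,-0.117],
  [0.046,0.034,0.006,-0.041,0.765,-0.137],
  [0.051,0.039,0.007,-0.044,0.893,-0.157],
  [0.056,0.044,0.007,-0.047,1.02,-0.177],
  [0.06,0.048,0.008,-0.05,1.15,-0.198],
  [0.065,0.052,0.008,-0.052,1.278,-0.218],
])

```text
t: 16.35
tcp_pos: [0.5862, 0.0434, 0.166]
tool_rot: [0.55, 0.697, -0.307, -0.343]
force: [-0.9, -0.2, -2.3]
finger_gap: 0.406
```

```bash
python3 - <<'E'
from h import *; from fk import *
np.set_printoptions(precision=3,suppress=True)
s=sense()
print(s['q'],s['finger_gap'],s['tcp_pos'])
u=np.array([-.0134,-.0113,0])
t=np.radians(20)+.069; h=np.array([np.cos(t),np.sin(t),0])
R=rot(.7071*h-.7071*UP,np.cross(UP,h)); p=lane(.006,.039,.13)-R.apply(u)
q=ik(p,R,10)[0];print(p,q)
for k in (.25,.5,.75,1):
    a,b=fk(s['q']+(q-s['q'])*k,PP); b=b*C; print(k,a,delta(a,b),'jar', a+b.apply(u), b.apply([.707,-.707,0]))
E
```

```text
[-0.336  0.43   2.062  1.254  0.41   1.565] 0.4059442486525423 [0.586 0.043 0.166]
[0.609 0.021 0.131] [-0.455  0.586  2.112  1.766  0.585  2.208]
0.25 [0.589 0.043 0.154] [-0.002  0.011  0.005 -0.011  0.322 -0.041] jar [0.581 0.028 0.159] [-0.339  0.486  0.805]
0.5 [0.594 0.04  0.145] [-0.007  0.02   0.006 -0.025  0.643 -0.079] jar [0.583 0.026 0.147] [-0.189  0.367  0.911]
0.75 [0.601 0.033 0.138] [-0.016  0.029  0.005 -0.043  0.963 -0.116] jar [0.587 0.022 0.137] [-0.071  0.199  0.977]
1 [0.609 0.021 0.131] [-0.03   0.036  0.002 -0.067  1.281 -0.154] jar [0.593 0.014 0.13 ] [-0.  0.  1.]
```

play_rows([
  [-0.001,0.004,0.002,-0.004,0.13,-0.016],
  [-0.001,0.008,0.003,-0.008,0.26,-0.033],
  [-0.003,0.012,0.005,-0.014,0.386,-0.048],
  [-0.005,0.016,0.006,-0.02,0.514,-0.063],
  [-0.007,0.02,0.006,-0.025,0.643,-0.079],
  [-0.011,0.024,0.006,-0.032,0.77,-0.094],
  [-0.014,0.027,0.005,-0.039,0.9,-0.109],
  [-0.019,0.03,0.005,-0.048,1.03,-0.124],
  [-0.024,0.033,0.004,-0.057,1.16,-0.14],
  [-0.03,0.036,0.002,-0.067,1.281,-0.154],
  [-0.03,0.036,0.002,-0.067,1.281,-0.154],
])

```text
t: 17.45
tcp_pos: [0.6096, 0.0207, 0.1312]
tool_rot: [-0.584, -0.401, -0.128, 0.694]
force: [0.4, -0.5, -1.3]
finger_gap: 0.413
```

```bash
python3 - <<'E'
from h import *
np.set_printoptions(precision=4,suppress=True)
s=sense();print(s['q'],s['tcp_pos'],Rn.from_quat(s['tool_rot']).as_matrix())
save('wrist','w9.png');save('side','s9.png',(200,110,360,270),5);save('scene','sc9.png',(230,120,380,260),5)
E
```

```text
[-0.4557  0.586   2.1105  1.7616  0.5838  2.2081] [0.6096 0.0207 0.1312] [[ 0.6454  0.6455 -0.4084]
 [ 0.2912  0.2864  0.9128]
 [ 0.7061 -0.7081 -0.0032]]
```

View pics/w9.png

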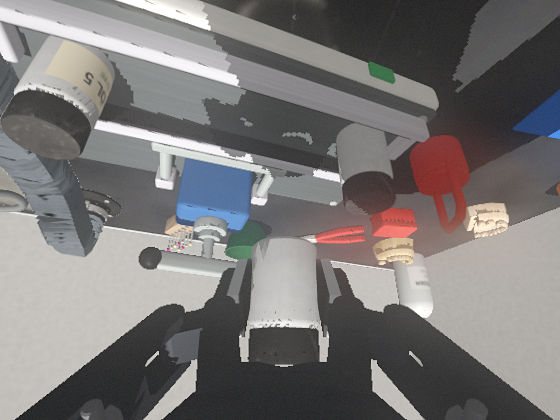

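View pics/s9.png

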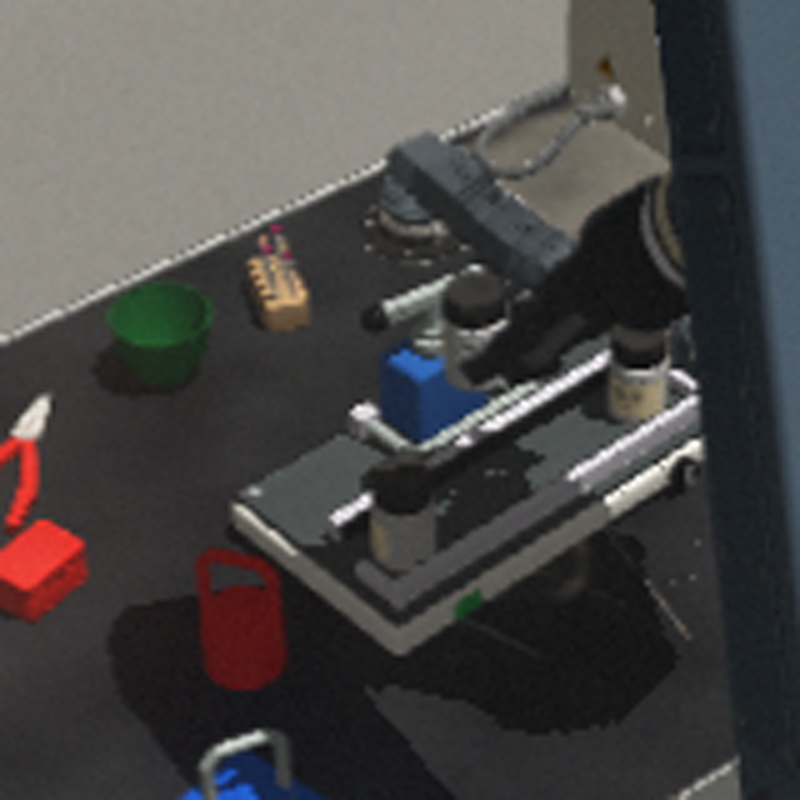

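View pics/sc9.png

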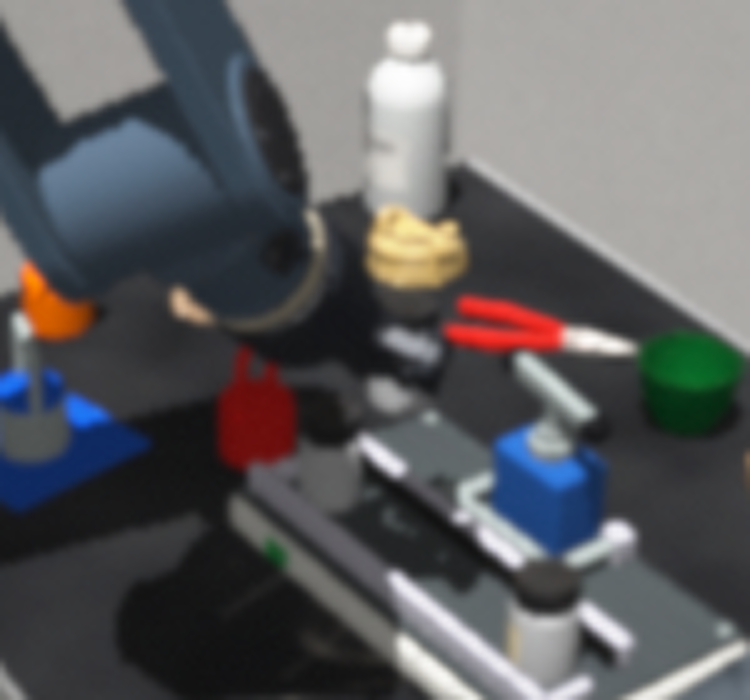

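```bash
python3 - <<'E'
from h import *
np.set_printoptions(precision=4,suppress=True)
g=lambda x,y:(x/5+200,y/5+110); f=lambda x,y:(x/5+230,y/5+120)
e=lane(.006,.039,.192); print('exp',e,proj('scene',e),proj('side',e))
print(f(412,287),g(475,287)); print(tri('scene',f(412,290),'side',g(475,287)))
# n1 cap top
e=lane(.004,.1025,.096);print('n1',proj('scene',e),f(333,405),proj('side',e),g(402,478))
print(tri('scene',f(333,405),'side',g(402,478)))
E
```

```text
exp [0.5933 0.0143 0.192 ] [[310.0438 181.6416]] [[295.4622 168.0028]]
(312.4, 177.4) (295.0, 167.4)
(array([0.5979, 0.0151, 0.1972]), np.float64(0.009652506616618662))
n1 [[295.4932 201.1887]] (296.6, 201.0) [[280.1216 203.644 ]] (280.4, 205.6)
(array([0.5882, 0.078 , 0.0923]), np.float64(0.00781422411152951))
```

play_rows([
  [-0.015,0.015,0,0,0,0],
  [-0.035,0.035,0,0,0,0],
  [-0.05,0.05,0,0,0,0],
  [-0.059,0.059,0,0,0,0],
  [-0.0615,0.0615,0,0,0,0],
  [-0.0615,0.0615,0,0,0,0],
])

```text
t: 18.2
tcp_pos: [0.6108, 0.0212, 0.0447]
tool_rot: [-0.583, -0.403, -0.127, 0.694]
force: [0.3, -0.8, -1.7]
finger_gap: 0.407
```

play_rows([
  [-0.001,0.001,0,0,0,0],
  [-0.002,0.002,0,0,0,0],
  [-0.002,0.002,0,0,0,0],
])

```text
t: 18.5
tcp_pos: [0.6112, 0.0208, 0.0427]
tool_rot: [-0.583, -0.403, -0.128, 0.694]
force: [1.0, -0.1, -1.2]
finger_gap: 0.402
```

play_rows([
  [-0.001,0.001,0,0,0,0],
  [-0.002,0.002,0,0,0,0],
  [-0.002,0.002,0,0,0,0],
])

```text
t: 18.8
tcp_pos: [0.611, 0.0208, 0.0391]
tool_rot: [-0.583, -0.403, -0.128, 0.694]
force: [0.2, 1.2, -1.7]
finger_gap: 0.405
```

play_rows([
  [-0.001,0.001,0,0,0,0],
  [-0.002,0.002,0,0,0,0],
  [-0.002,0.002,0,0,0,0],
])

```text
t: 19.1
tcp_pos: [0.6109, 0.0209, 0.0361]
tool_rot: [-0.583, -0.402, -0.128, 0.694]
force: [0.4, -0.6, -2.5]
finger_gap: 0.408
```

```bash
python3 - <<'E'
from h import *
np.set_printoptions(precision=4,suppress=True)
s=sense();print(s['force'],s['tcp_pos'])
save('wrist','w10.png');save('side','s10.png',(230,140,330,240),8);save('scene','sc10.png',(260,150,360,250),8)
E
```

```text
[ 0.4173 -0.6458 -2.462 ] [0.6109 0.0209 0.0361]
```

View pics/s10.png

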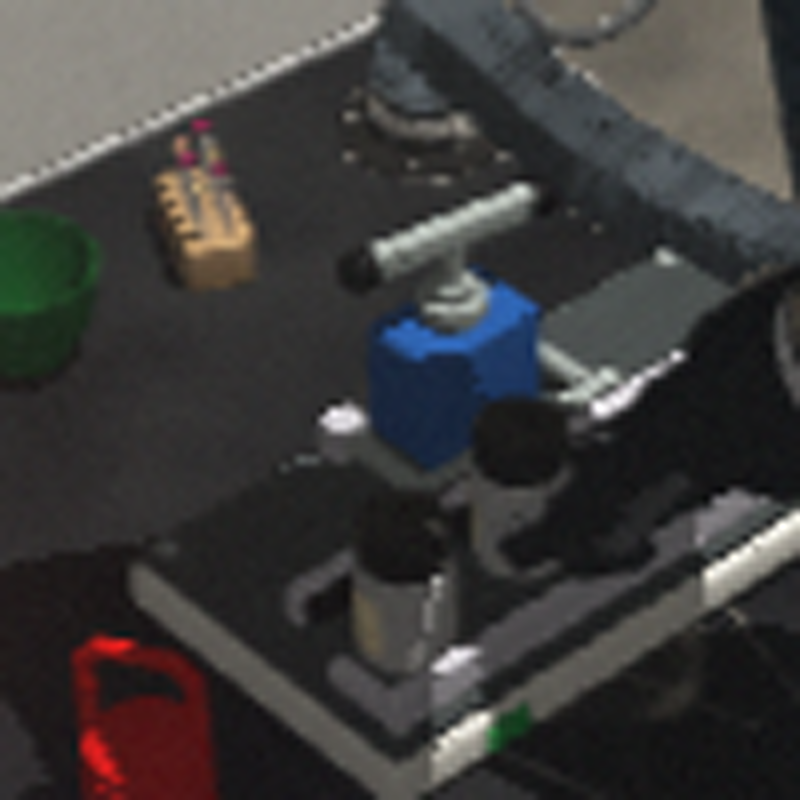

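View pics/w10.png

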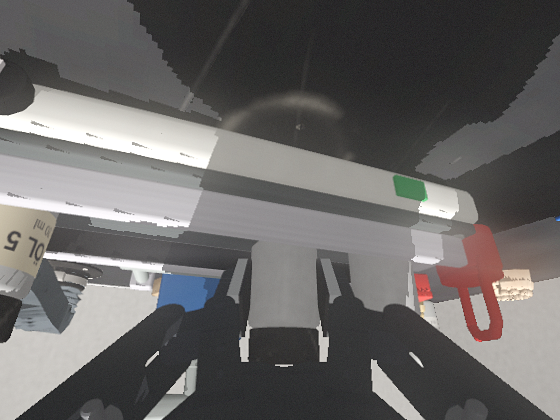

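play_rows([
  [-0.001,0.001,0,0,0,0],
  [-0.0015,0.0015,0,0,0,0],
  [-0.0015,0.0015,0,0,0,0],
])

```text
t: 19.55
tcp_pos: [0.6109, 0.0209, 0.0341]
tool_rot: [-0.583, -0.402, -0.128, 0.694]
force: [-0.4, -0.2, -1.8]
finger_gap: 0.41
```

play_rows([
  [-0.001,0.001,0,0,0,0],
  [-0.0015,0.0015,0,0,0,0],
  [-0.0015,0.0015,0,0,0,0],
])

```text
t: 19.85
tcp_pos: [0.6109, 0.0209, 0.032]
tool_rot: [-0.583, -0.402, -0.128, 0.694]
force: [-0.6, 0.6, -1.5]
finger_gap: 0.406
```

play_rows([
  [-0.001,0.001,0,0,0,0],
  [-0.0015,0.0015,0,0,0,0],
  [-0.0015,0.0015,0,0,0,0],
])

```text
t: 20.15
tcp_pos: [0.6111, 0.0208, 0.0304]
tool_rot: [-0.583, -0.403, -0.128, 0.694]
force: [-1.6, -0.8, 1.2]
finger_gap: 0.407
```

play_rows([
  [-0.001,0.001,0,0,0,0],
  [-0.0015,0.0015,0,0,0,0],
  [-0.0015,0.0015,0,0,0,0],
])

```text
t: 20.45
tcp_pos: [0.6112, 0.0209, 0.0302]
tool_rot: [-0.582, -0.403, -0.13, 0.694]
force: [-8.0, -4.9, 13.4]
finger_gap: 0.407
```

play_rows([
  [0.0015,-0.0015,0,0,0,0],
  [0.0015,-0.0015,0,0,0,0],
  [0.0015,-0.0015,0,0,0,0],
  [0.0015,-0.0015,0,0,0,0],
], gripper=0.047)

```text
t: 20.85
tcp_pos: [0.6111, 0.0209, 0.0298]
tool_rot: [-0.583, -0.403, -0.128, 0.694]
force: [0.1, 0.0, -0.4]
finger_gap: 0.555
```

play_rows([
  [0,-0.01,0,0,0,0],
  [0,-0.03,0,0,0,0],
  [0,-0.06,0,0,0,0],
  [0,-0.1,0,0,0,0],
  [0,-0.12,0,0,0,0],
  [0,-0.12,0,0,0,0],
])

```text
t: 21.45
tcp_pos: [0.5321, -0.0143, 0.1165]
tool_rot: [-0.584, -0.402, -0.128, 0.694]
force: [-0.9, -0.8, 0.4]
finger_gap: 0.553
```

```bash
python3 - <<'E'
from h import *
np.set_printoptions(precision=4,suppress=True)
s=sense();print(s['q'],s['tcp_pos'])
save('wrist','w11.png');save('side','s11.png',(230,140,330,240),8);save('scene','sc11.png',(260,150,360,250),8)
E
```

```text
[-0.6555  0.6177  2.2905  1.8333  0.6987  1.8848] [ 0.5321 -0.0143  0.1165]
```

View pics/w11.png

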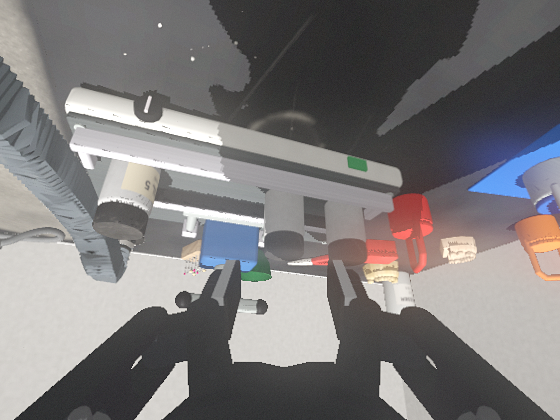

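View pics/s11.png

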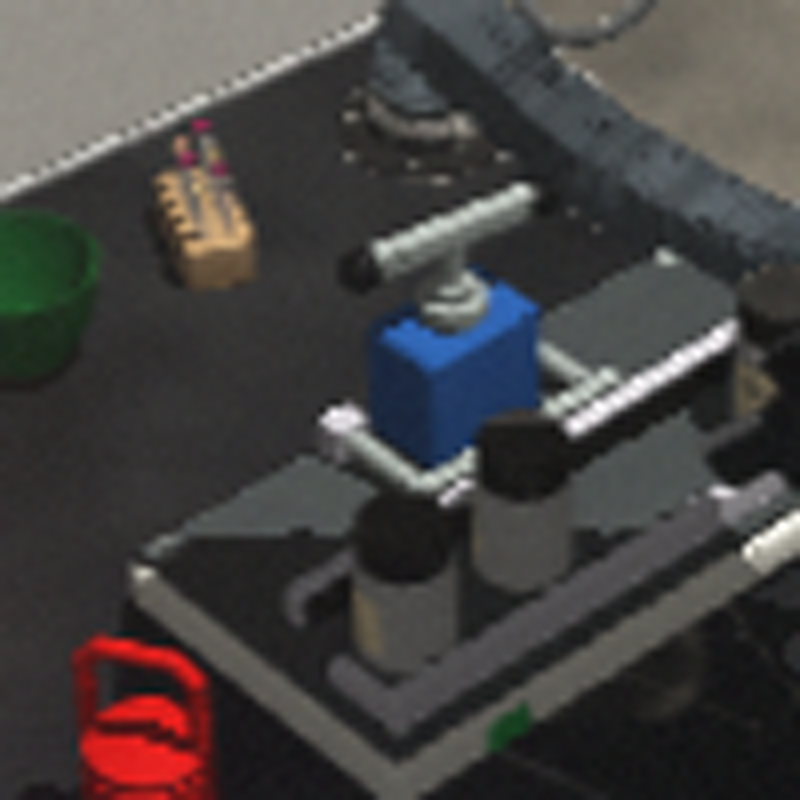

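View pics/sc11.png

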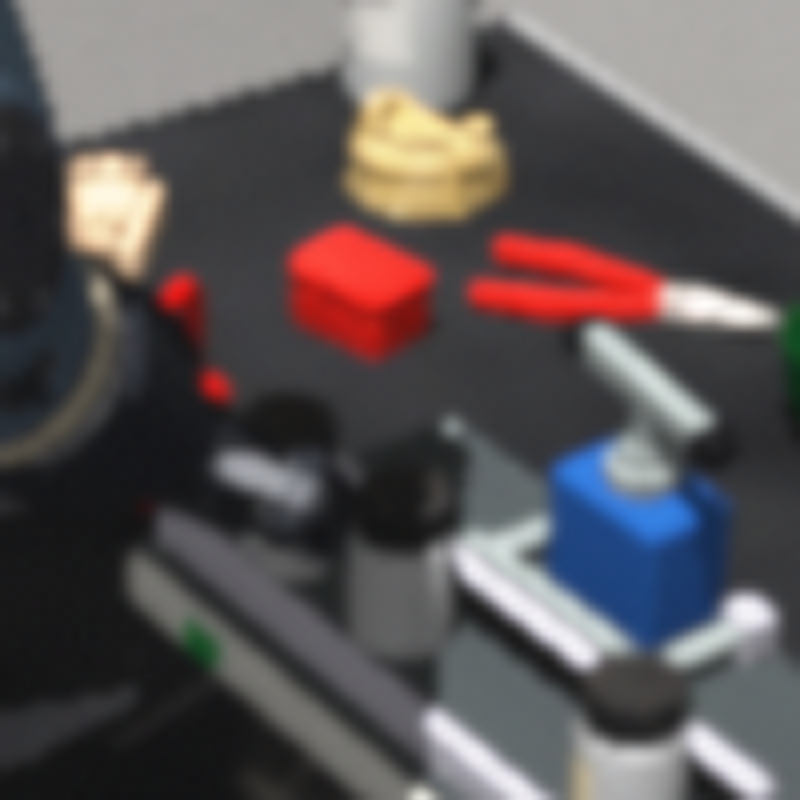

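```bash
cat > plan.py <<'E'
from h import *; from fk import *
np.set_printoptions(precision=3,suppress=True)
def rp(a,th,sg):
    a=np.array([a[0],a[1],0.]);a/=np.linalg.norm(a)
    return rot(-UP*np.cos(th)-a*np.sin(th), sg*np.cross(a,UP))
def rl(yaw,th,sg):
    h=np.array([np.cos(yaw),np.sin(yaw),0]); return rot(h*np.cos(th)-UP*np.sin(th), -sg*np.cross(UP,h)) if False else rot(h*np.cos(th)-UP*np.sin(th), sg*np.cross(h,UP))
E
python3 - <<'E'
from plan import *
a=np.array([.424,.906]); c=np.array([.428,-.142,0])
q0=sense()['q']; print(q0)
for th in (45,52,60):
  t=np.radians(th)
  for sg in (1,-1):
    R=rp(a,t,sg); ax=R.inv().apply([a[0]/np.hypot(*a),a[1]/np.hypot(*a),0])
    p=np.array([.428,-.142,.027])-.005*np.r_[a,0]+.037*R.as_matrix()[:,1]
    print('PICK',th,sg,ax,ik(p,R,6),ik(p-.08*R.as_matrix()[:,1],R,6))
    for yaw in (-40,-20,0,20,40):
        Rl=rl(np.radians(yaw)+.069,t,sg); assert np.allclose(Rl.apply(ax),UP,atol=1e-3)
        pl=lane(.006,-.024,.08)+.026*UP*0+.02*Rl.as_matrix()[:,1]
        print('  PL',yaw,ik(pl,Rl,6))
E
```

```text
[-0.652  0.623  2.286  1.835  0.699  1.884]
PICK 45 1 [-0.707 -0.707  0.   ] [array([-0.144,  0.906,  1.857, -0.983,  0.95 ,  1.121])] [array([-0.041,  0.807,  1.785, -0.825,  1.093,  0.997])]
  PL -40 [array([-0.078,  0.753,  2.071,  3.953,  0.536, -1.897])]
  PL -20 [array([-0.26 ,  0.755,  2.173,  3.168,  0.572, -1.579])]
  PL 0 [array([-0.455,  0.755,  2.18 ,  2.481,  0.614, -1.392])]
  PL 20 [array([-0.593,  0.752,  2.09 ,  1.817,  0.666, -1.155])]
  PL 40 [array([-0.652,  0.765,  1.934,  1.283,  0.817, -0.951])]
PICK 45 -1 [ 0.707 -0.707 -0.   ] [array([-0.144,  0.906,  1.857, -0.983,  0.95 , -2.02 ])] [array([-0.041,  0.807,  1.785, -0.825,  1.093, -2.144])]
  PL -40 [array([-0.078,  0.753,  2.071,  3.953,  0.536,  1.245])]
  PL -20 [array([-0.26 ,  0.755,  2.173,  3.168,  0.572,  1.563])]
  PL 0 [array([-0.455,  0.755,  2.18 ,  2.481,  0.614,  1.749])]
  PL 20 [array([-0.593,  0.752,  2.09 ,  1.817,  0.666,  1.987])]
  PL 40 [array([-0.652,  0.765,  1.934,  1.283,  0.817,  2.191])]
PICK 52 1 [-0.616 -0.788 -0.   ] [array([-0.1  ,  0.961,  1.82 , -1.015,  1.066,  1.18 ])] [arr
[... 1071 characters left out ...]
383,  0.036, -1.797])]
  PL 0 [array([-0.381,  0.646,  2.011,  1.546,  0.219, -0.371])]
  PL 20 [array([-0.474,  0.657,  1.956,  1.168,  0.437, -0.381])]
  PL 40 [array([-0.525,  0.681,  1.855,  0.902,  0.66 , -0.466])]
PICK 60 -1 [ 0.5   -0.866 -0.   ] [array([-0.06 ,  1.027,  1.775, -1.044,  1.197, -1.909])] [array([ 0.055,  0.963,  1.684, -0.906,  1.322, -2.016])]
  PL -40 [array([-0.149,  0.659,  1.944, -1.304,  0.242,  0.15 ])]
  PL -20 [array([-0.263,  0.647,  2.007,  3.383,  0.036,  1.344])]
  PL 0 [array([-0.381,  0.646,  2.011,  1.546,  0.219,  2.77 ])]
  PL 20 [array([-0.474,  0.657,  1.956,  1.168,  0.437,  2.76 ])]
  PL 40 [array([-0.525,  0.681,  1.855,  0.902,  0.66 ,  2.676])]
```

```bash
cat >> plan.py <<'E'
def wp(q,n):
    "print n rows along joint path q from the present"
    s=sense();q0=s['q'];a0,b0=fk(q0,PP);b0=b0*C
    zs=[]
    for k in range(1,n+1):
        a,b=fk(q0+(np.array(q)-q0)*k/n,PP);b=b*C
        d=delta(a,b,(a0,b0)); zs.append(a[2]); print('['+', '.join(f'{v:.3f}' for v in d)+'],', end=' ')
    print('\nTCPz',np.round(zs,3),'final',a,'maxdq/row',np.abs(np.array(q)-q0).max()/n, 'rot/row',(b0.inv()*b).magnitude()/n)
E
python3 - <<'E'
from plan import *
a=np.array([.424,.906]);t=np.radians(52)
R=rp(a,t,1);y=R.as_matrix()[:,1]
p=np.array([.428,-.142,.027])+.037*y-.14*y+[0,0,.03]
q=ik(p,R,8)[0];print(p,q)
s=sense()
m=.5*(q+s['q']);m[1]-=.2;m[2]-=.1; print(fk(m,PP)[0])
wp(m,12)
E
```

```text
[ 0.462 -0.068  0.12 ] [ 0.091  0.781  1.649 -0.769  1.362  0.957]
[0.473 0.127 0.142]
[0.018, 0.007, 0.019, 0.069, -0.171, -0.026], [0.033, 0.012, 0.040, 0.138, -0.341, -0.050], [0.044, 0.015, 0.061, 0.208, -0.510, -0.073], [0.051, 0.016, 0.081, 0.278, -0.678, -0.095], [0.055, 0.016, 0.101, 0.349, -0.845, -0.114], [0.055, 0.014, 0.118, 0.421, -1.009, -0.131], [0.053, 0.011, 0.133, 0.494, -1.172, -0.145], [0.048, 0.006, 0.145, 0.568, -1.333, -0.156], [0.042, 0.001, 0.153, 0.644, -1.491, -0.163], [0.035, -0.005, 0.157, 0.722, -1.646, -0.165], [0.028, -0.011, 0.157, 0.801, -1.798, -0.162], [0.021, -0.018, 0.153, 0.884, -1.947, -0.153], 
TCPz [0.123 0.13  0.135 0.139 0.142 0.144 0.144 0.144 0.143 0.142 0.142 0.142] final [0.473 0.127 0.142] maxdq/row 0.10851953081688244 rot/row 0.17861781359684184
```

```bash
cat >> plan.py <<'E'
from scipy.spatial.transform import Slerp
def cart(p,R,n,lift=0.,quiet=False):
    s=sense();a0=s['tcp_pos'];b0=Rn.from_quat(s['tool_rot']);q=s['q']
    sl=Slerp([0,1],Rn.concatenate([b0,R])); tot=(b0.inv()*R).magnitude()
    for k in range(1,n+1):
        u=k/n;pp=a0+(p-a0)*u+np.array([0,0,lift*np.sin(np.pi*u)]);r=sl([u])[0]
        r_=ik(pp,r,1,seed=q); ok=len(r_)>0
        if ok: dq=np.abs(r_[0]-q).max(); q=r_[0]
        d=delta(pp,r,(a0,b0)); print('['+', '.join(f'{v:.3f}' for v in d)+'],', end=' ')
        if not ok or dq>.25: print('<<',ok,q if not ok else dq)
    print('\nrot/row',tot/n,'end q',q)
E
python3 - <<'E'
from plan import *
a=np.array([.424,.906]);t=np.radians(52)
R=rp(a,t,1);y=R.as_matrix()[:,1]
p=np.array([.428,-.142,.027])+.037*y-.14*y+[0,0,.03]
cart(p,R,20,.08)
E
```

```text
[0.006, -0.012, -0.001, -0.091, 0.081, -0.002], [0.012, -0.024, -0.002, -0.182, 0.161, -0.005], [0.017, -0.036, -0.003, -0.273, 0.242, -0.007], [0.022, -0.046, -0.004, -0.364, 0.322, -0.010], [0.026, -0.056, -0.005, -0.455, 0.403, -0.012], << True 0.2918740502874373
[0.028, -0.065, -0.006, -0.546, 0.483, -0.015], << True 0.3473874613986827
[0.030, -0.073, -0.007, -0.637, 0.564, -0.017], << True 0.3828003051640767
[0.031, -0.080, -0.009, -0.728, 0.645, -0.020], << True 0.3611594449583069
[0.030, -0.085, -0.010, -0.819, 0.725, -0.022], << True 0.2948792364930126
[0.028, -0.089, -0.011, -0.910, 0.806, -0.025], << False [0.027 0.416 2.236 4.38  0.56  0.872]
[0.024, -0.092, -0.012, -1.001, 0.886, -0.027], << False [0.027 0.416 2.236 4.38  0.56  0.872]
[0.019, -0.093, -0.013, -1.092, 0.967, -0.029], << False [0.027 0.416 2.236 4.38  0.56  0.872]
[0.013, -0.093, -0.014, -1.183, 1.047, -0.032], << False [0.027 0.416 2.236 4.38  0.56  0.872]
[0.005, -0.092, -0.015, -1.274, 1.128, -0.034], << False [0.027 0.416 2.236 4.38  0.56  0.872]
[-0.003, -0.089, -0.016, -1.365, 1.209, -0.037], << False [0.027 0.416 2.236 4.38  0.56  0.872]
[-0.013, -0.086, -0.017, -1.456, 1.289, -0.039], << False [0.027 0.416 2.236 4.38  0.56  0.872]
[-0.023, -0.082, -0.018, -1.547, 1.370, -0.042], << False [0.027 0.416 2.236 4.38  0.56  0.872]
[-0.035, -0.077, -0.019, -1.638, 1.450, -0.044], << False [0.027 0.416 2.236 4.38  0.56  0.872]
[-0.046, -0.071, -0.019, -1.729, 1.531, -0.047], << False [0.027 0.416 2.236 4.38  0.56  0.872]
[-0.058, -0.066, -0.020, -1.820, 1.611, -0.049], << False [0.027 0.416 2.236 4.38  0.56  0.872]

rot/row 0.12158261501000267 end q [0.027 0.416 2.236 4.38  0.56  0.872]
```

```bash
python3 - <<'E'
from plan import *
f=lambda v: fk([v[0],v[1],v[2],0,np.pi-v[1]-v[2],1.5],PP)[0]-[.50,-.06,.26]
v=least_squares(f,[-.3,.3,1.6]).x; m=np.array([v[0],v[1],v[2],0,np.pi-v[1]-v[2],1.5]);print(m)
s=sense();
wp(m,14)
E
```

```text
[-0.342  0.294  1.659  0.     1.188  1.5  ]
[0.025, 0.003, 0.013, 0.064, -0.186, -0.037], [0.044, 0.004, 0.028, 0.128, -0.371, -0.067], [0.059, 0.003, 0.043, 0.193, -0.554, -0.091], [0.069, -0.001, 0.057, 0.258, -0.736, -0.107], [0.074, -0.006, 0.069, 0.324, -0.916, -0.114], [0.074, -0.013, 0.077, 0.391, -1.094, -0.113], [0.072, -0.022, 0.082, 0.458, -1.267, -0.101], [0.068, -0.032, 0.081, 0.526, -1.436, -0.079], [0.063, -0.044, 0.075, 0.596, -1.600, -0.045], [0.059, -0.058, 0.063, 0.666, -1.757, 0.002], [0.056, -0.074, 0.046, 0.737, -1.907, 0.063], [0.056, -0.092, 0.025, 0.809, -2.046, 0.139], [0.059, -0.113, -0.000, 0.880, -2.174, 0.230], [0.068, -0.138, -0.029, 0.952, -2.289, 0.338], 
TCPz [0.13  0.143 0.155 0.164 0.171 0.177 0.181 0.186 0.191 0.197 0.207 0.219
 0.237 0.26 ] final [ 0.5  -0.06  0.26] maxdq/row 0.13109558328460583 rot/row 0.17869753003451616
```

play_rows([
  [0.01,-0.02,0,0,0,0],
  [0.03,-0.04,0,0,0,0],
  [0.045,-0.055,0,0,0,0],
  [0.05,-0.06,0,0,0,0],
])

```text
t: 22.0
tcp_pos: [0.5278, -0.0159, 0.1939]
tool_rot: [-0.583, -0.404, -0.127, 0.693]
force: [0.6, -0.2, -0.3]
finger_gap: 0.552
```

```bash
python3 - <<'E'
from plan import *
m=np.array([-0.342,.294,1.659,0,1.188,1.5])
s=sense();print(s['q'],s['tcp_pos'])
wp(m,20)
E
```

```text
[-0.67   0.383  2.235  1.464  0.683  2.339] [ 0.528 -0.016  0.194]
[0.009, 0.003, 0.008, 0.041, -0.131, -0.001], [0.016, 0.005, 0.016, 0.083, -0.261, -0.001], [0.021, 0.006, 0.024, 0.124, -0.390, 0.000], [0.025, 0.007, 0.031, 0.166, -0.518, 0.003], [0.028, 0.007, 0.038, 0.207, -0.645, 0.007], [0.029, 0.007, 0.044, 0.249, -0.770, 0.012], [0.029, 0.005, 0.049, 0.292, -0.895, 0.019], [0.028, 0.003, 0.052, 0.335, -1.017, 0.028], [0.026, 0.000, 0.054, 0.379, -1.138, 0.039], [0.024, -0.003, 0.054, 0.424, -1.257, 0.051], [0.021, -0.007, 0.053, 0.470, -1.374, 0.066], [0.018, -0.012, 0.050, 0.517, -1.489, 0.084], [0.015, -0.017, 0.046, 0.565, -1.601, 0.104], [0.012, -0.024, 0.039, 0.615, -1.710, 0.127], [0.010, -0.031, 0.031, 0.667, -1.816, 0.153], [0.009, -0.038, 0.022, 0.720, -1.919, 0.183], [0.009, -0.047, 0.011, 0.775, -2.017, 0.216], [0.010, -0.056, -0.002, 0.832, -2.112, 0.252], [0.012, -0.066, -0.015, 0.891, -2.201, 0.293], [0.016, -0.077, -0.029, 0.952, -2.286, 0.338], 
TCPz [0.198 0.202 0.204 0.207 0.208 0.21  0.211 0.211 0.212 0.213 0.213 0.215
 0.217 0.219 0.223 0.227 0.233 0.241 0.249 0.26 ] final [ 0.5  -0.06  0.26] maxdq/row 0.07320032961038832 rot/row 0.1249471043208437
```

play_rows([
  [0.009,0.003,0.008,0.041,-0.131,-0.001],
  [0.016,0.005,0.016,0.083,-0.261,-0.001],
  [0.021,0.006,0.024,0.124,-0.39,0.0],
  [0.025,0.007,0.031,0.166,-0.518,0.003],
  [0.028,0.007,0.038,0.207,-0.645,0.007],
  [0.029,0.007,0.044,0.249,-0.77,0.012],
  [0.029,0.005,0.049,0.292,-0.895,0.019],
  [0.028,0.003,0.052,0.335,-1.017,0.028],
  [0.026,0.0,0.054,0.379,-1.138,0.039],
  [0.024,-0.003,0.054,0.424,-1.257,0.051],
  [0.021,-0.007,0.053,0.47,-1.374,0.066],
  [0.018,-0.012,0.05,0.517,-1.489,0.084],
], gripper=0.06)

```text
t: 23.2
tcp_pos: [0.51, 0.032, 0.2126]
tool_rot: [0.347, 0.757, -0.422, -0.359]
force: [-0.1, -0.2, 0.1]
finger_gap: 0.703
```

```bash
python3 - <<'E'
from plan import *
s=sense();print(s['q'],s['tcp_pos'])
a=np.array([.424,.906]);t=np.radians(52)
R=rp(a,t,1);y=R.as_matrix()[:,1]
p=np.array([.428,-.142,.027])+.037*y-.14*y+[0,0,.03]
q=ik(p,R,8)[0];print(p,q)
wp(q,12)
E
```

```text
[-0.472  0.334  1.889  0.583  0.987  1.833] [0.51  0.032 0.213]
[ 0.462 -0.068  0.12 ] [ 0.091  0.781  1.649 -0.769  1.362  0.957]
[0.010, 0.018, 0.023, 0.119, -0.169, -0.039], [0.016, 0.031, 0.047, 0.236, -0.337, -0.084], [0.018, 0.041, 0.071, 0.352, -0.504, -0.134], [0.017, 0.048, 0.093, 0.469, -0.668, -0.188], [0.011, 0.051, 0.112, 0.585, -0.830, -0.248], [0.003, 0.051, 0.128, 0.702, -0.988, -0.311], [-0.009, 0.050, 0.140, 0.821, -1.142, -0.380], [-0.022, 0.047, 0.146, 0.943, -1.290, -0.452], [-0.037, 0.043, 0.147, 1.067, -1.431, -0.528], [-0.053, 0.038, 0.143, 1.196, -1.564, -0.608], [-0.069, 0.034, 0.132, 1.330, -1.688, -0.691], [-0.082, 0.031, 0.115, 1.469, -1.801, -0.778], 
TCPz [0.19  0.171 0.153 0.139 0.127 0.118 0.112 0.109 0.109 0.111 0.115 0.12 ] final [ 0.462 -0.068  0.12 ] maxdq/row 0.11271310992163676 rot/row 0.2042299935780815
```

```bash
python3 - <<'E'
from plan import *
m=np.array([-0.2,.35,1.659,-.2,1.19,1.4])
print(fk(m,PP)[0]); wp(m,8)
E
```

```text
[ 0.492 -0.048  0.238]
[0.002, 0.000, 0.010, 0.081, -0.149, 0.003], [0.000, -0.001, 0.019, 0.164, -0.296, 0.005], [-0.003, -0.005, 0.027, 0.248, -0.439, 0.007], [-0.010, -0.011, 0.033, 0.334, -0.578, 0.009], [-0.018, -0.020, 0.038, 0.423, -0.713, 0.010], [-0.028, -0.031, 0.040, 0.514, -0.843, 0.012], [-0.039, -0.043, 0.040, 0.608, -0.968, 0.013], [-0.051, -0.058, 0.036, 0.706, -1.088, 0.015], 
TCPz [0.209 0.207 0.206 0.208 0.211 0.217 0.226 0.238] final [ 0.492 -0.048  0.238] maxdq/row 0.09792834317986804 rot/row 0.1620875772504536
```

play_rows([
  [0.002,0.0,0.01,0.07,-0.129,0.003],
  [0.0,-0.001,0.019,0.145,-0.256,0.005],
  [-0.003,-0.005,0.027,0.215,-0.384,0.007],
  [-0.007,-0.009,0.031,0.29,-0.508,0.008],
  [-0.014,-0.015,0.036,0.37,-0.63,0.009],
  [-0.022,-0.024,0.039,0.45,-0.75,0.011],
  [-0.031,-0.035,0.04,0.535,-0.87,0.012],
  [-0.042,-0.046,0.039,0.63,-0.98,0.014],
  [-0.051,-0.058,0.036,0.706,-1.088,0.015],
  [-0.051,-0.058,0.036,0.706,-1.088,0.015],
])

```text
t: 24.2
tcp_pos: [0.4935, -0.0467, 0.238]
tool_rot: [0.048, -0.644, 0.763, 0.014]
force: [0.1, -0.3, 0.4]
finger_gap: 0.7
```

```bash
python3 - <<'E'
from plan import *
s=sense();print(s['q'],s['tcp_pos'])
save('wrist','w12.png')
q=[ 0.091 , 0.781 , 1.649, -0.769 , 1.362 , 0.957]
wp(q,9)
E
```

```text
[-0.198  0.351  1.657 -0.198  1.19   1.403] [ 0.494 -0.047  0.238]
[0.006, 0.019, -0.001, 0.047, -0.114, -0.068], [0.011, 0.037, -0.002, 0.092, -0.229, -0.137], [0.016, 0.053, -0.002, 0.137, -0.345, -0.206], [0.020, 0.068, -0.002, 0.180, -0.461, -0.276], [0.023, 0.081, -0.001, 0.224, -0.577, -0.347], [0.024, 0.092, 0.000, 0.267, -0.692, -0.418], [0.024, 0.103, 0.001, 0.309, -0.808, -0.491], [0.023, 0.113, 0.001, 0.352, -0.922, -0.565], [0.020, 0.121, 0.001, 0.395, -1.036, -0.641], 
TCPz [0.219 0.202 0.187 0.173 0.16  0.149 0.139 0.129 0.12 ] final [ 0.462 -0.068  0.12 ] maxdq/row 0.0635825448330838 rot/row 0.14227326402671223
```

View pics/w12.png

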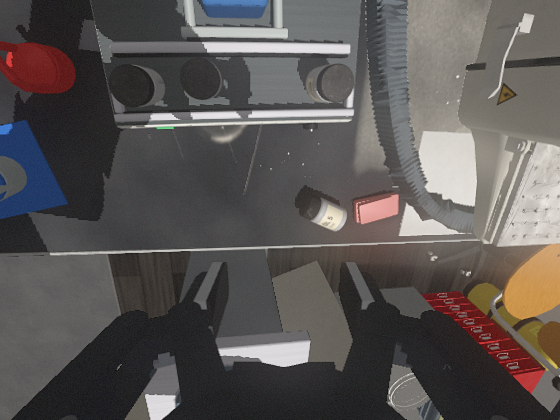

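```bash
python3 - <<'E'
from h import *
np.set_printoptions(precision=4,suppress=True)
im=cv2.imread('pics/w12.png')
cv2.imwrite('pics/c12.png',cv2.resize(im[165:245,270:420],None,fx=5,fy=5,interpolation=cv2.INTER_CUBIC))
cv2.imwrite('pics/c13.png',cv2.resize(im[20:140,90:370],None,fx=2.8,fy=2.8,interpolation=cv2.INTER_CUBIC))
E
```

```text
(no output)
```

View pics/c12.png

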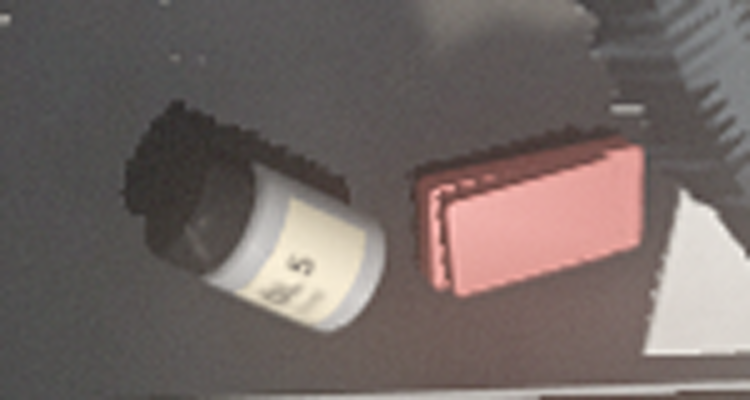

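View pics/c13.png

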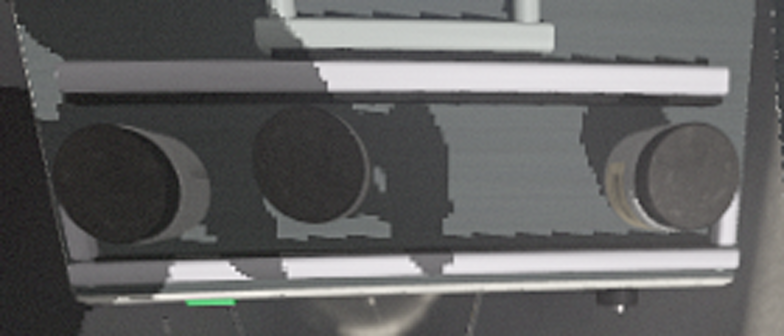

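```bash
python3 - <<'E'
from h import *
np.set_printoptions(precision=4,suppress=True)
f=lambda x,y:(x/5+270,y/5+165)
P=lambda n,x,y,z: print(n,onz('wrist',f(x,y),z))
P('side1a',265,165,.019);P('side1b',375,210,.019);P('side2a',210,280,.019);P('side2b',315,330,.019)
P('base',360,280,.019);P('cap',165,200,.019)
P('ct bound',255,165,.019);P('cb',205,275,.019)
P('wax',415,180,.0);P('wax',435,290,.0);P('waxb',645,150,.0)
g=lambda x,y:(x/2.8+90,y/2.8+20)
for n,x,y in [('n1',115,183),('A',308,165),('n2',688,177)]: print(n,tolane(onz('wrist',g(x,y),.096)))
print('fence top +x edge',tolane(onz('wrist',g(400,255),.052)),'jaw',tolane(onz('wrist',g(400,95),.052)))
for uv in [(390,90),(185,96),(600,88),(180,258),(600,250)]:
  print(uv, tolane(onz('wrist',g(*uv),.052)))
E
```

```text
side1a [ 0.4465 -0.1431  0.019 ]
side1b [ 0.432  -0.1789  0.019 ]
side2a [ 0.4102 -0.1301  0.019 ]
side2b [ 0.3925 -0.1651  0.019 ]
base [ 0.4091 -0.1773  0.019 ]
cap [ 0.436  -0.1142  0.019 ]
ct bound [ 0.4465 -0.1401  0.019 ]
cb [ 0.4119 -0.1284  0.019 ]
wax [ 0.4342 -0.1989 -0.    ]
wax [ 0.396  -0.2117  0.    ]
waxb [ 0.4437 -0.2756  0.    ]
n1 [0.0022 0.1003 0.062 ]
A [0.006  0.0386 0.062 ]
n2 [ 0.0004 -0.0924  0.062 ]
fence top +x edge [-0.0263  0.0108  0.018 ] jaw [0.0307 0.0063 0.018 ]
(390, 90) [0.0324 0.0098 0.018 ]
(185, 96) [0.0312 0.0835 0.018 ]
(600, 88) [ 0.0329 -0.0703  0.018 ]
(180, 258) [-0.0245  0.0949  0.018 ]
(600, 250) [-0.0267 -0.0709  0.018 ]
```

```bash
python3 - <<'E'
from plan import *
a=np.array([.41,.912]);t=np.radians(52)
R=rp(a,t,1);y=R.as_matrix()[:,1]
tcp=np.array([.421,-.150,.027])+.037*y; pre=tcp-.10*y
q=ik(pre,R,8,)[0];print(tcp,pre,q,ik(tcp,R,6))
wp(q,10)
E
```

```text
[ 0.409 -0.177  0.004] [ 0.441 -0.105  0.066] [ 0.033  0.856  1.739 -0.855  1.218  1.05 ] [array([-0.106,  0.96 ,  1.841, -1.042,  1.049,  1.195])]
[0.007, 0.024, 0.002, 0.047, -0.095, -0.065], [0.013, 0.047, 0.005, 0.093, -0.192, -0.129], [0.019, 0.068, 0.008, 0.137, -0.293, -0.194], [0.024, 0.087, 0.011, 0.179, -0.395, -0.258], [0.029, 0.106, 0.014, 0.220, -0.500, -0.322], [0.033, 0.123, 0.017, 0.260, -0.606, -0.385], [0.035, 0.139, 0.020, 0.297, -0.715, -0.449], [0.037, 0.154, 0.023, 0.334, -0.825, -0.512], [0.038, 0.169, 0.025, 0.369, -0.936, -0.575], [0.037, 0.183, 0.026, 0.403, -1.049, -0.638], 
TCPz [0.215 0.194 0.174 0.156 0.139 0.123 0.108 0.093 0.079 0.066] final [ 0.441 -0.105  0.066] maxdq/row 0.06578368083633525 rot/row 0.12922655964834623
```

play_rows([
  [0.007,0.024,0.002,0.047,-0.095,-0.065],
  [0.013,0.047,0.005,0.093,-0.192,-0.129],
  [0.019,0.068,0.008,0.137,-0.293,-0.194],
  [0.024,0.087,0.011,0.179,-0.395,-0.258],
  [0.029,0.106,0.014,0.22,-0.5,-0.322],
  [0.033,0.123,0.017,0.26,-0.606,-0.385],
  [0.035,0.139,0.02,0.297,-0.715,-0.449],
  [0.037,0.154,0.023,0.334,-0.825,-0.512],
  [0.038,0.169,0.025,0.369,-0.936,-0.575],
  [0.037,0.183,0.026,0.403,-1.049,-0.638],
  [0.037,0.183,0.026,0.403,-1.049,-0.638],
])

```text
t: 25.35
tcp_pos: [0.438, -0.1054, 0.063]
tool_rot: [0.608, -0.366, 0.7, -0.083]
force: [-0.2, -0.1, -1.0]
finger_gap: 0.703
```

```bash
python3 - <<'E'
from plan import *
s=sense();print(s['q'],s['tcp_pos'])
save('wrist','w14.png');save('scene','sc14.png',(230,200,380,330),5)
a=np.array([.41,.912]);t=np.radians(52)
R=rp(a,t,1);y=R.as_matrix()[:,1]
tcp=np.array([.421,-.150,.027])+.037*y
print(delta(tcp,R))
E
```

```text
[ 0.032  0.862  1.743 -0.855  1.217  1.052] [ 0.438 -0.105  0.063]
[-0.001  0.098  0.001  0.002 -0.003  0.002]
```

View pics/w14.png

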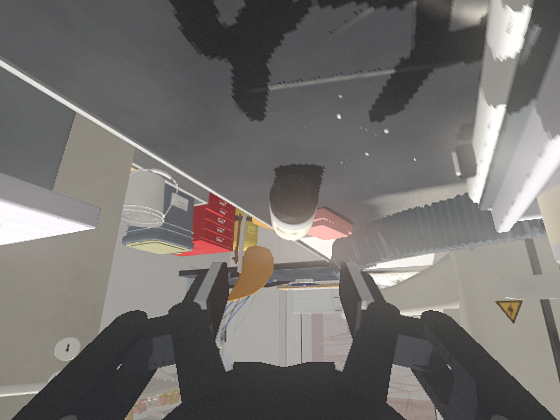

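View pics/sc14.png

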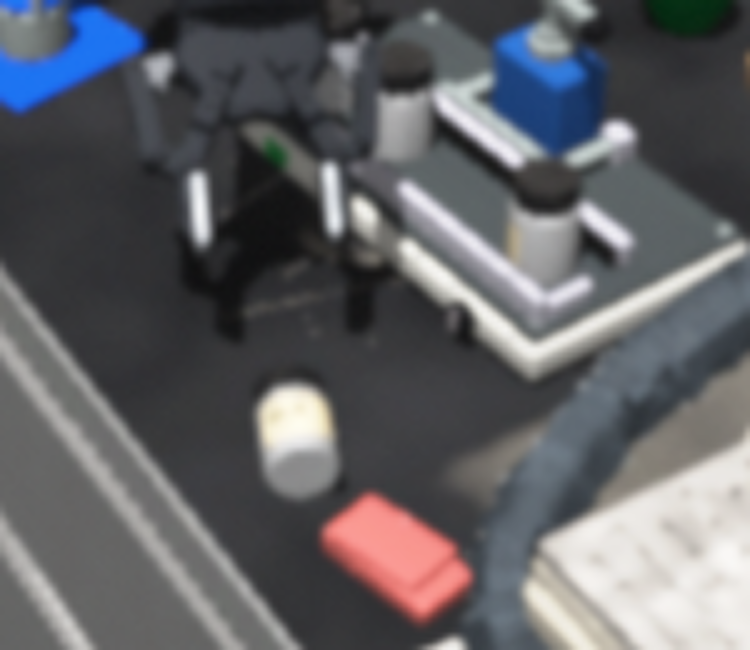

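```bash
python3 - <<'E'
from plan import *
for uv in [(271,205),(316,207),(294,222)]: print(uv,onz('wrist',uv,.019),onz('wrist',uv,.03))
f=lambda x,y:(x/5+230,y/5+200)
for xy in [(300,475),(258,420),(333,420),(292,385)]: print(xy,onz('scene',f(*xy),.019))
# expected pixels of jar base/cap centre
for k in (0,.031,.062): print(proj('wrist',[.4103+.41*k,-.1738+.912*k,.019]),proj('scene',[.4103+.41*k,-.1738+.912*k,.019]),[f(300,475)])
E
```

```text
(271, 205) [ 0.413 -0.139  0.019] [ 0.426 -0.114  0.03 ]
(316, 207) [ 0.446 -0.159  0.019] [ 0.455 -0.132  0.03 ]
(294, 222) [ 0.413 -0.189  0.019] [ 0.426 -0.158  0.03 ]
(300, 475) [ 0.412 -0.178  0.019]
(258, 420) [ 0.415 -0.133  0.019]
(333, 420) [ 0.447 -0.153  0.019]
(292, 385) [ 0.443 -0.119  0.019]
[[284.976 217.797]] [[288.528 294.39 ]] [(290.0, 295.0)]
[[285.004 205.794]] [[287.021 285.761]] [(290.0, 295.0)]
[[285.04  190.535]] [[285.58  277.498]] [(290.0, 295.0)]
```

play_rows([
  [-0.001,0.0,0.006,0,0,0],
  [-0.001,0.03,0.006,0,0,0],
  [-0.001,0.06,0.006,0,0,0],
  [-0.001,0.085,0.006,0,0,0],
  [-0.001,0.098,0.006,0,0,0],
  [-0.001,0.098,0.006,0,0,0],
], gripper=0.066)

```text
t: 26.05
tcp_pos: [0.4148, -0.1802, 0.0055]
tool_rot: [0.604, -0.366, 0.703, -0.083]
force: [-1.1, 0.3, 0.3]
finger_gap: 0.773
```

```bash
python3 - <<'E'
from plan import *
save('wrist','w15.png');save('scene','sc15.png',(230,200,380,330),5)
E
```

```text
(no output)
```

View pics/w15.png

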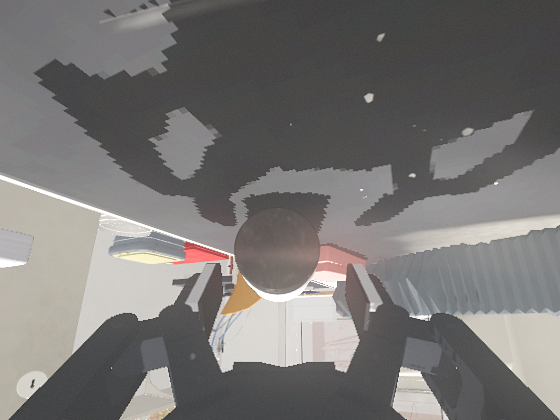

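View pics/sc15.png

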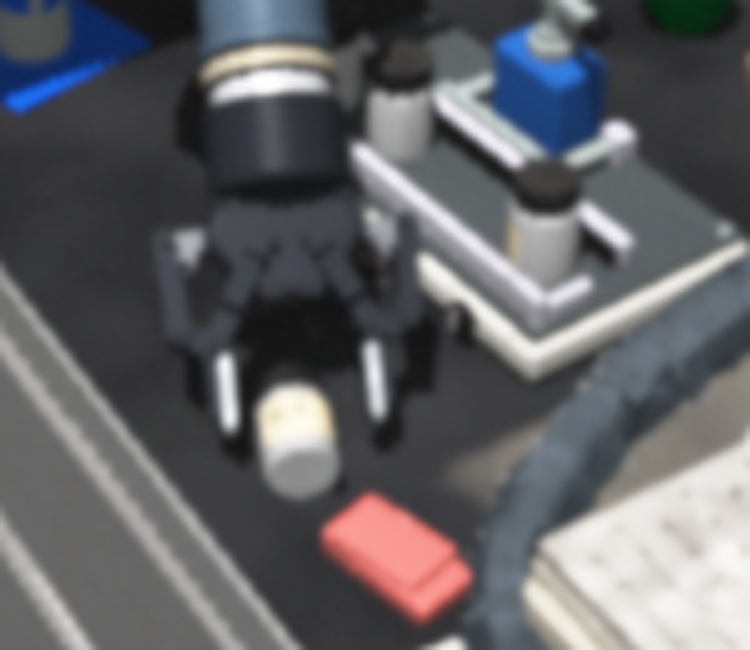

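play_rows([
  [0.005,0.006,-0.003,0,0,0],
  [0.005,0.006,-0.003,0,0,0],
])

```text
t: 26.35
tcp_pos: [0.4089, -0.1847, 0.0065]
tool_rot: [0.605, -0.365, 0.703, -0.084]
force: [0.2, 0.3, 0.5]
finger_gap: 0.77
```

play_rows([
  [0,0,0,0,0,0],
  [0,0,0,0,0,0],
  [0,0,0,0,0,0],
  [0,0,0,0,0,0],
  [0,0,0,0,0,0],
  [0,0,0,0,0,0],
], gripper=0.02)

```text
t: 26.95
tcp_pos: [0.4096, -0.1846, 0.0063]
tool_rot: [0.605, -0.364, 0.703, -0.084]
force: [1.8, 3.0, 6.9]
finger_gap: 0.404
```

```bash
python3 - <<'E'
from plan import *
s=sense();R=Rn.from_quat(s['tool_rot']);print(s['tcp_pos'],R.inv().apply(UP))
save('wrist','w16.png');save('scene','sc16.png',(230,200,380,330),5)
base=np.array([.4103,-.1738,.019]); print('u',R.inv().apply(base-s['tcp_pos']),'ax',R.inv().apply([.41,.912,0]))
E
```

```text
[ 0.41  -0.185  0.006] [ 0.789 -0.614  0.003]
u [ 0.004 -0.016 -0.004] ax [-0.614 -0.789 -0.   ]
```

View pics/sc16.png

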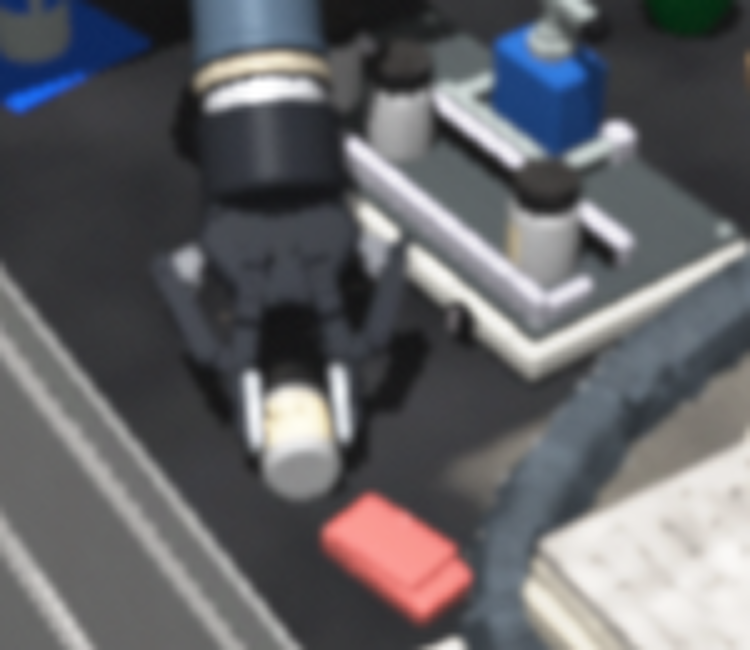

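play_rows([
  [0.012,-0.01,0,0,0,0],
  [0.04,-0.032,0,0,0,0],
  [0.07,-0.055,0,0,0,0],
  [0.1,-0.078,0,0,0,0],
  [0.126,-0.098,0,0,0,0],
  [0.126,-0.098,0,0,0,0],
])

```text
t: 27.65
tcp_pos: [0.4105, -0.1849, 0.1682]
tool_rot: [0.603, -0.364, 0.705, -0.085]
force: [0.5, -0.2, -1.8]
finger_gap: 0.407
```

```bash
python3 - <<'E'
from plan import *
s=sense();print(s['q'],s['tcp_pos'],s['finger_gap'])
t=np.radians(52); u=np.array([.004,-.016,0])
for yaw in (10,25,40):
  Rl=rl(np.radians(yaw)+.069,t,1); print(Rl.apply([-.614,-.789,0]))
  p=lane(.006,-.027,.13)-Rl.apply(u); q=ik(p,Rl,6); print(yaw,p,q, ik(p-[0,0,.095],Rl,6))
Rl=rl(np.radians(25)+.069,t,1);p=lane(.006,-.027,.13)-Rl.apply(u); q=ik(p,Rl,6)[0]
wp(q,20)
for k in np.linspace(0,1,6):
    a,b=fk(s['q']+(q-s['q'])*k,PP); b=b*C; print(k,a,'base', a+b.apply(u),'y',b.as_matrix()[:,1])
E
```

```text
[-0.121  0.639  1.833 -0.93   1.223  0.898] [ 0.411 -0.185  0.168] 0.40687311764928874
[-0.002 -0.     1.   ]
10 [ 0.61  -0.048  0.12 ] [array([-0.491,  0.562,  2.05 ,  1.563,  0.425, -0.61 ])] [array([-0.491,  0.788,  2.08 ,  2.075,  0.491, -1.177])]
[-0.002 -0.001  1.   ]
25 [ 0.609 -0.045  0.12 ] [array([-0.562,  0.581,  1.978,  1.239,  0.607, -0.563])] [array([-0.562,  0.79 ,  2.006,  1.594,  0.57 , -0.988])]
[-0.001 -0.001  1.   ]
40 [ 0.607 -0.042  0.12 ] [array([-0.598,  0.61 ,  1.877,  1.008,  0.793, -0.58 ])] [array([-0.598,  0.8  ,  1.903,  1.219,  0.697, -0.866])]
[-0.022, 0.006, -0.022, -0.076, -0.023, 0.089], [-0.044, 0.008, -0.043, -0.144, -0.041, 0.182], [-0.066, 0.006, -0.060, -0.204, -0.053, 0.278], [-0.088, 0.000, -0.074, -0.254, -0.060, 0.377], [-0.110, -0.009, -0.085, -0.296, -0.059, 0.477], [-0.130, -0.020, -0.092, -0.330, -0.053, 0.578], [-0.149, -0.033, -0.095, -0.354, -0.039, 0.679], [-0.167, -0.047, -0.094, -0.370, -0.019, 0.778], [-0.182, -0.063, -0.089, -0.378, 0.009, 0.874], [-0.195, -0.078, -0.081, -0.378, 0.043, 0.967], [-0.205, -0.093, -0.069, -0.371, 0
[... 437 characters left out ...]
], 
TCPz [0.147 0.129 0.112 0.098 0.086 0.077 0.07  0.065 0.063 0.062 0.064 0.066
 0.071 0.076 0.083 0.09  0.097 0.105 0.113 0.12 ] final [ 0.609 -0.045  0.12 ] maxdq/row 0.10844893860236819 rot/row 0.0833801077877839
0.0 [ 0.411 -0.185  0.168] base [ 0.415 -0.176  0.181] y [-0.318 -0.721 -0.616]
0.2 [ 0.366 -0.105  0.098] base [ 0.371 -0.103  0.114] y [-0.428 -0.343 -0.836]
0.4 [ 0.383 -0.019  0.065] base [ 0.386 -0.023  0.081] y [-0.334  0.048 -0.941]
0.6000000000000001 [0.451 0.033 0.066] base [0.45  0.025 0.081] y [-0.075  0.325 -0.943]
0.8 [0.539 0.024 0.09 ] base [0.532 0.015 0.102] y [ 0.255  0.41  -0.876]
1.0 [ 0.609 -0.045  0.12 ] base [ 0.598 -0.052  0.13 ] y [ 0.539  0.298 -0.788]
```

```bash
python3 - <<'E'
from plan import *
t=np.radians(52); u=np.array([.004,-.016,0])
Rl=rl(np.radians(25)+.069,t,1);p=lane(.006,-.027,.14)-Rl.apply(u)
cart(p,Rl,16,.06)
E
```

```text
[-0.001, -0.016, 0.008, -0.006, 0.044, 0.094], [-0.002, -0.032, 0.016, -0.012, 0.088, 0.189], [-0.004, -0.047, 0.023, -0.018, 0.132, 0.283], [-0.007, -0.061, 0.031, -0.024, 0.176, 0.377], [-0.011, -0.075, 0.039, -0.030, 0.220, 0.471], [-0.016, -0.087, 0.047, -0.036, 0.264, 0.566], [-0.024, -0.098, 0.055, -0.042, 0.308, 0.660], [-0.033, -0.107, 0.062, -0.048, 0.352, 0.754], [-0.044, -0.115, 0.070, -0.054, 0.396, 0.848], [-0.056, -0.122, 0.078, -0.060, 0.440, 0.943], [-0.071, -0.127, 0.085, -0.066, 0.484, 1.037], [-0.086, -0.131, 0.093, -0.072, 0.528, 1.131], [-0.104, -0.134, 0.101, -0.078, 0.572, 1.226], [-0.122, -0.137, 0.108, -0.084, 0.617, 1.320], [-0.141, -0.139, 0.116, -0.090, 0.661, 1.414], [-0.160, -0.140, 0.124, -0.096, 0.705, 1.508], << True 0.25963427162953934

rot/row 0.10422513473474454 end q [-0.562  0.56   1.972  1.203  0.616 -0.52 ]
```

Feasible. Execute in two calls (12 rows, then the rest recomputed).

play_rows([
  [-0.001,-0.016,0.008,-0.006,0.044,0.094],
  [-0.002,-0.032,0.016,-0.012,0.088,0.189],
  [-0.004,-0.047,0.023,-0.018,0.132,0.283],
  [-0.007,-0.061,0.031,-0.024,0.176,0.377],
  [-0.011,-0.075,0.039,-0.03,0.22,0.471],
  [-0.016,-0.087,0.047,-0.036,0.264,0.566],
  [-0.024,-0.098,0.055,-0.042,0.308,0.66],
  [-0.033,-0.107,0.062,-0.048,0.352,0.754],
  [-0.044,-0.115,0.07,-0.054,0.396,0.848],
  [-0.056,-0.122,0.078,-0.06,0.44,0.943],
  [-0.071,-0.127,0.085,-0.066,0.484,1.037],
  [-0.086,-0.131,0.093,-0.072,0.528,1.131],
])

```text
t: 28.85
tcp_pos: [0.5575, -0.0801, 0.1768]
tool_rot: [0.125, -0.662, 0.662, -0.329]
force: [-0.6, 0.6, -2.1]
finger_gap: 0.407
```

```bash
python3 - <<'E'
from plan import *
t=np.radians(52); u=np.array([.004,-.016,0]);s=sense();print(s['q'],s['tcp_pos'])
Rl=rl(np.radians(25)+.069,t,1);p=lane(.006,-.027,.14)-Rl.apply(u)
cart(p,Rl,6,.0)
E
```

```text
[-0.463  0.397  1.826  0.307  0.737  0.237] [ 0.558 -0.08   0.177]
[-0.008, 0.010, -0.000, -0.003, 0.028, 0.064], [-0.016, 0.021, -0.000, -0.006, 0.057, 0.127], [-0.024, 0.031, -0.000, -0.009, 0.085, 0.191], [-0.031, 0.041, -0.001, -0.012, 0.114, 0.254], [-0.039, 0.052, -0.001, -0.015, 0.142, 0.318], [-0.047, 0.062, -0.001, -0.018, 0.171, 0.381], 
rot/row 0.06966964211434754 end q [-0.562  0.56   1.972  1.203  0.616 -0.52 ]
```

play_rows([
  [-0.008,0.01,0,-0.003,0.028,0.064],
  [-0.016,0.021,0,-0.006,0.057,0.127],
  [-0.024,0.031,0,-0.009,0.085,0.191],
  [-0.031,0.041,-0.001,-0.012,0.114,0.254],
  [-0.039,0.052,-0.001,-0.015,0.142,0.318],
  [-0.047,0.062,-0.001,-0.018,0.171,0.381],
  [-0.047,0.062,-0.001,-0.018,0.171,0.381],
])

```text
t: 29.55
tcp_pos: [0.6068, -0.0453, 0.1273]
tool_rot: [0.054, 0.707, -0.59, 0.387]
force: [-0.9, 0.2, -1.6]
finger_gap: 0.41
```

```bash
python3 - <<'E'
from plan import *
s=sense();print(s['q'],s['tcp_pos']);R=Rn.from_quat(s['tool_rot']);print(R.inv().apply(UP),R.as_matrix())
save('wrist','w17.png');save('scene','sc17.png',(260,140,380,260),6);save('side','s17.png',(230,120,350,240),6)
e=lane(.006,-.027,.202);print((proj('scene',e)-[260,140])*6,(proj('side',e)-[230,120])*6)
E
```

```text
[-0.563  0.562  1.973  1.194  0.615 -0.512] [ 0.607 -0.045  0.127]
[-0.61  -0.792 -0.004] [[-0.695  0.532  0.484]
 [-0.381  0.298 -0.875]
 [-0.61  -0.792 -0.004]]
[[393.093 292.383]] [[492.821 214.836]]
```

View pics/w17.png

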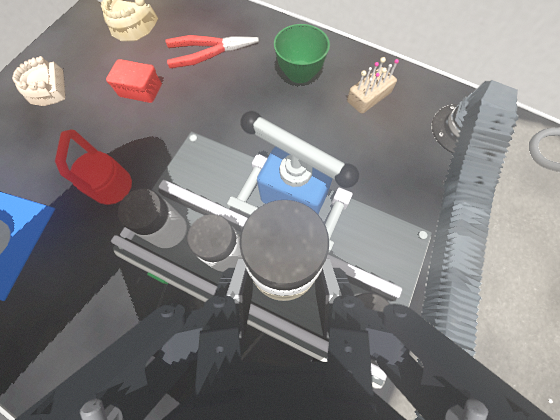

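View pics/sc17.png

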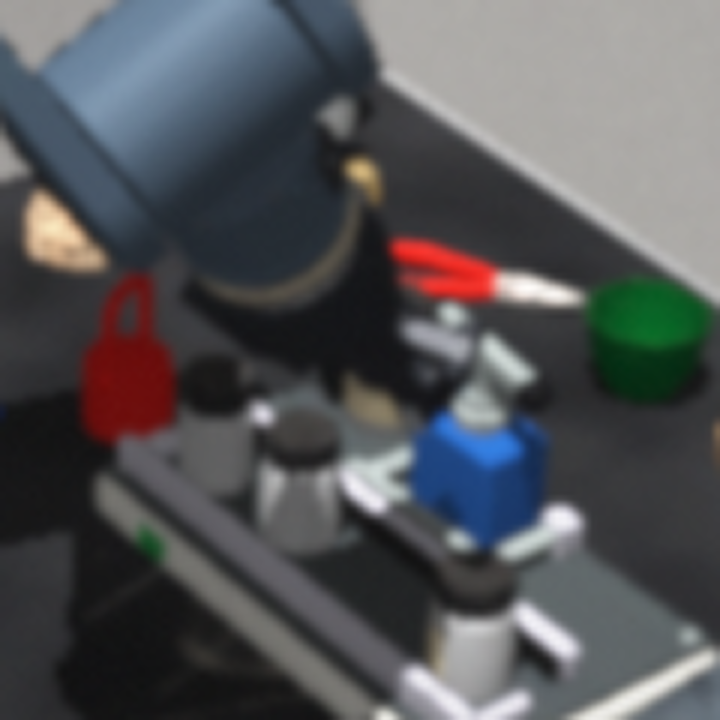

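View pics/s17.png

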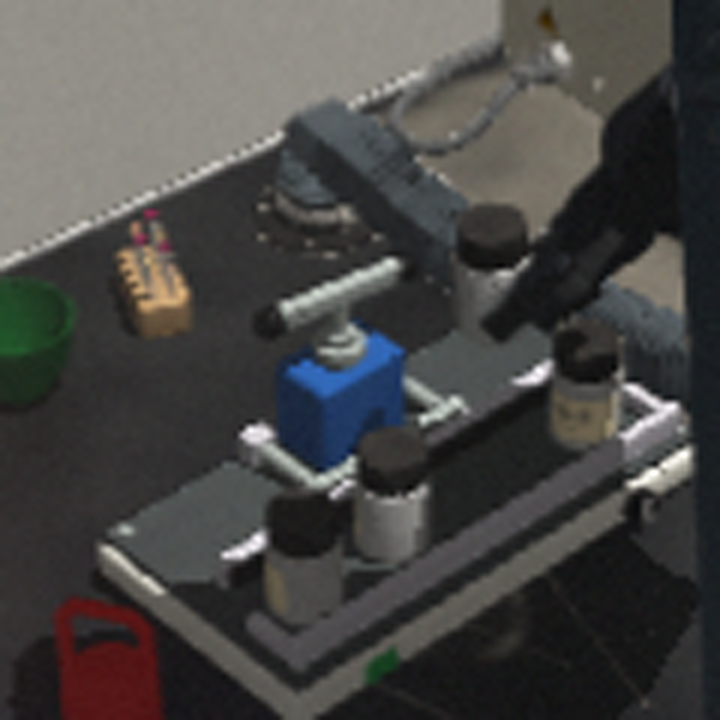

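```bash
python3 - <<'E'
from plan import *
t=np.radians(52); u=np.array([.004,-.016,0])
Rl=rl(np.radians(1)+.069,t,1);p=lane(.006,-.027,.14)-Rl.apply(u)
cart(p,Rl,8,.0)
print(ik(p-[0,0,.1],Rl,6))
E
```

```text
[0.000, 0.000, 0.001, 0.032, 0.042, 0.000], [0.000, 0.000, 0.001, 0.064, 0.083, 0.001], [0.000, 0.000, 0.002, 0.096, 0.125, 0.001], [0.000, 0.000, 0.003, 0.129, 0.167, 0.002], [0.001, 0.000, 0.003, 0.161, 0.209, 0.002], [0.001, 0.000, 0.004, 0.193, 0.250, 0.003], [0.001, 0.000, 0.004, 0.225, 0.292, 0.003], [0.001, 0.000, 0.005, 0.257, 0.334, 0.004], 
rot/row 0.052675697181611934 end q [-0.432  0.533  2.07   1.747  0.315 -0.608]
[array([-0.432,  0.776,  2.106,  2.372,  0.454, -1.277])]
```

play_rows([
  [0.0,0.0,0.001,0.032,0.042,0.0],
  [0.0,0.0,0.001,0.064,0.083,0.001],
  [0.0,0.0,0.002,0.096,0.125,0.001],
  [0.0,0.0,0.003,0.129,0.167,0.002],
  [0.001,0.0,0.003,0.161,0.209,0.002],
  [0.001,0.0,0.004,0.193,0.25,0.003],
  [0.001,0.0,0.004,0.225,0.292,0.003],
  [0.001,0.0,0.005,0.257,0.334,0.004],
  [0.001,0.0,0.005,0.257,0.334,0.004],
])

```text
t: 30.6
tcp_pos: [0.6111, -0.0493, 0.1315]
tool_rot: [0.202, 0.678, -0.657, 0.261]
force: [-0.0, 0.5, -2.1]
finger_gap: 0.405
```

play_rows([
  [-0.01,-0.014,0,0,0,0],
  [0.006,0.0079,0,0,0,0],
  [0.012,0.0158,0,0,0,0],
  [0.018,0.0237,0,0,0,0],
  [0.024,0.0315,0,0,0,0],
  [0.03,0.0394,0,0,0,0],
  [0.036,0.0473,0,0,0,0],
  [0.036,0.0473,0,0,0,0],
])

```text
t: 31.4
tcp_pos: [0.612, -0.0506, 0.0704]
tool_rot: [0.202, 0.678, -0.658, 0.259]
force: [0.1, 0.1, -1.9]
finger_gap: 0.406
```

```bash
python3 - <<'E'
from plan import *
s=sense();print(s['q'],s['tcp_pos'],s['force']);R=Rn.from_quat(s['tool_rot']);print(R.inv().apply(UP));print('base',tolane(s['tcp_pos']+R.apply([.004,-.016,0])))
save('wrist','w18.png');save('scene','sc18.png',(260,140,380,260),6);save('side','s18.png',(230,120,350,240),6)
E
```

```text
[-0.433  0.676  2.097  2.184  0.384 -1.071] [ 0.612 -0.051  0.07 ] [ 0.128  0.14  -1.903]
[-0.617 -0.787 -0.001]
base [ 0.007 -0.027  0.047]
```

View pics/w18.png

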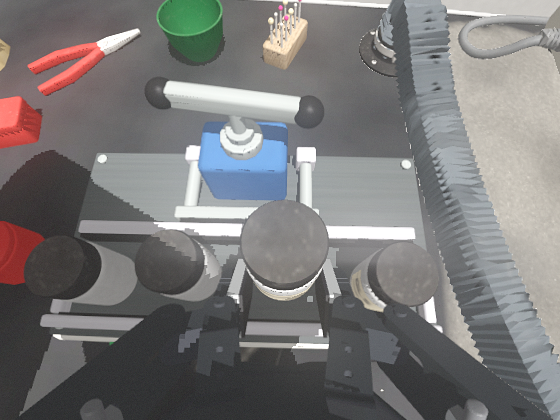

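View pics/s18.png

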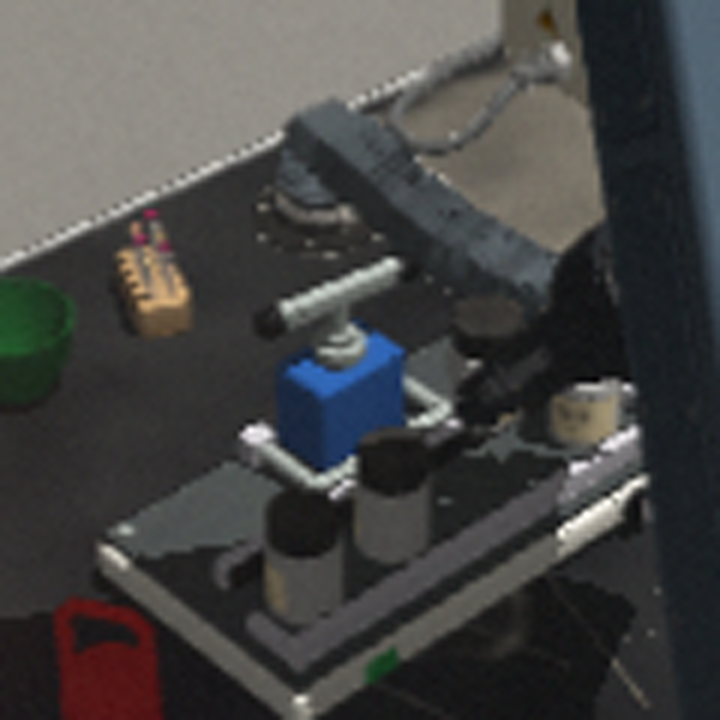

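play_rows([
  [0.005,0.0063,0,0,0,0],
  [0.01,0.0126,0,0,0,0],
  [0.015,0.0189,0,0,0,0],
  [0.02,0.0252,0,0,0,0],
  [0.023,0.029,0,0,0,0],
  [0.023,0.029,0,0,0,0],
])

```text
t: 32.15
tcp_pos: [0.6118, -0.0504, 0.0341]
tool_rot: [0.202, 0.678, -0.658, 0.26]
force: [1.0, 0.2, -1.2]
finger_gap: 0.41
```

```bash
python3 - <<'E'
from plan import *
s=sense();print(s['q'],s['tcp_pos'],s['force']);R=Rn.from_quat(s['tool_rot']);print('base',tolane(s['tcp_pos']+R.apply([.004,-.016,0])))
save('wrist','w19.png')
E
```

```text
[-0.432  0.767  2.105  2.358  0.449 -1.261] [ 0.612 -0.05   0.034] [ 0.985  0.15  -1.195]
base [ 0.007 -0.027  0.01 ]
```

View pics/w19.png

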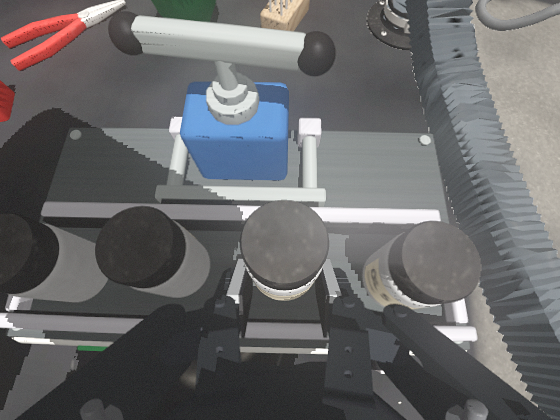

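Clear of the neighbours. Lower in small steps until contact.

play_rows([
  [0.0012,0.0016,0,0,0,0],
  [0.0025,0.0032,0,0,0,0],
  [0.0037,0.0047,0,0,0,0],
  [0.0037,0.0047,0,0,0,0],
])

```text
t: 32.6
tcp_pos: [0.6116, -0.0504, 0.0279]
tool_rot: [0.202, 0.678, -0.658, 0.259]
force: [0.3, 0.2, -1.4]
finger_gap: 0.409
```

play_rows([
  [0.0012,0.0016,0,0,0,0],
  [0.0012,0.0016,0,0,0,0],
])

```text
t: 32.8
tcp_pos: [0.6116, -0.0504, 0.0259]
tool_rot: [0.202, 0.678, -0.658, 0.259]
force: [0.4, 0.0, -1.4]
finger_gap: 0.407
```

play_rows([
  [0.0012,0.0016,0,0,0,0],
  [0.0012,0.0016,0,0,0,0],
])

```text
t: 33.0
tcp_pos: [0.6117, -0.0504, 0.0238]
tool_rot: [0.202, 0.678, -0.658, 0.259]
force: [-0.9, -0.3, -1.7]
finger_gap: 0.408
```

play_rows([
  [0.0012,0.0016,0,0,0,0],
  [0.0012,0.0016,0,0,0,0],
])

```text
t: 33.2
tcp_pos: [0.612, -0.0503, 0.0233]
tool_rot: [0.203, 0.677, -0.657, 0.26]
force: [-3.8, -0.4, 6.8]
finger_gap: 0.408
```

play_rows([
  [0.0012,0.0016,0,0,0,0],
  [0.0012,0.0016,0,0,0,0],
])

```text
t: 33.4
tcp_pos: [0.6122, -0.0502, 0.0232]
tool_rot: [0.205, 0.677, -0.657, 0.261]
force: [-8.9, -0.8, 19.0]
finger_gap: 0.411
```

play_rows([
  [-0.0012,-0.0016,0,0,0,0],
  [-0.0012,-0.0016,0,0,0,0],
  [-0.0012,-0.0016,0,0,0,0],
  [-0.0012,-0.0016,0,0,0,0],
  [-0.0012,-0.0016,0,0,0,0],
], gripper=0.047)

```text
t: 33.9
tcp_pos: [0.6119, -0.0503, 0.0218]
tool_rot: [0.202, 0.678, -0.658, 0.259]
force: [0.8, -0.4, 0.3]
finger_gap: 0.545
```

play_rows([
  [0,-0.01,0,0,0,0],
  [0,-0.03,0,0,0,0],
  [0,-0.06,0,0,0,0],
  [0,-0.1,0,0,0,0],
  [0,-0.13,0,0,0,0],
  [0,-0.13,0,0,0,0],
])

```text
t: 34.5
tcp_pos: [0.5297, -0.057, 0.1267]
tool_rot: [0.203, 0.677, -0.658, 0.26]
force: [0.5, 0.7, -1.1]
finger_gap: 0.552
```

```bash
python3 - <<'E'
from plan import *
s=sense();print(s['q'],s['tcp_pos'],s['force'])
save('wrist','w20.png');save('scene','sc20.png',(170,140,370,290),4);save('side','s20.png',(200,150,360,310),5)
E
```

```text
[-0.556  0.505  2.269  2.028  0.424 -1.025] [ 0.53  -0.057  0.127] [ 0.452  0.742 -1.058]
```

View pics/w20.png

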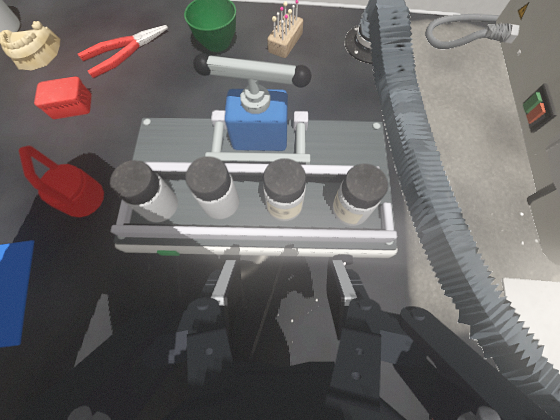

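View pics/sc20.png

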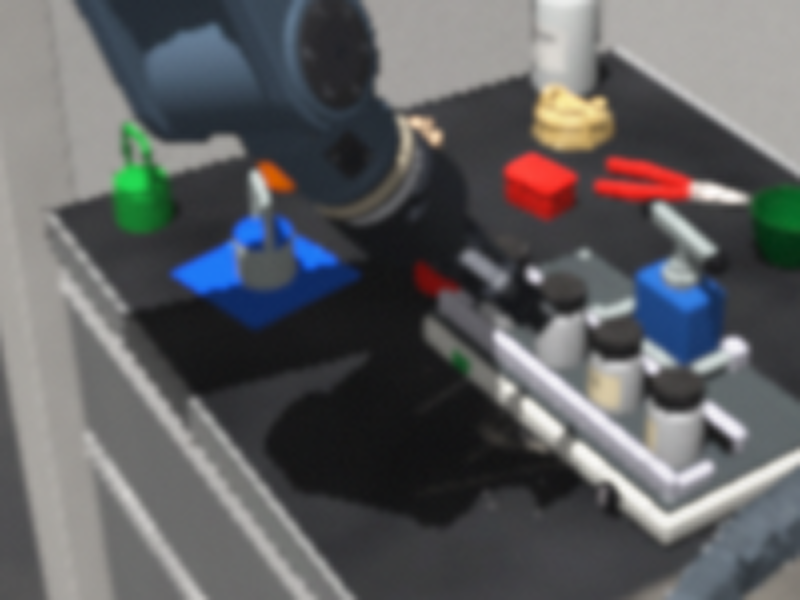

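View pics/s20.png

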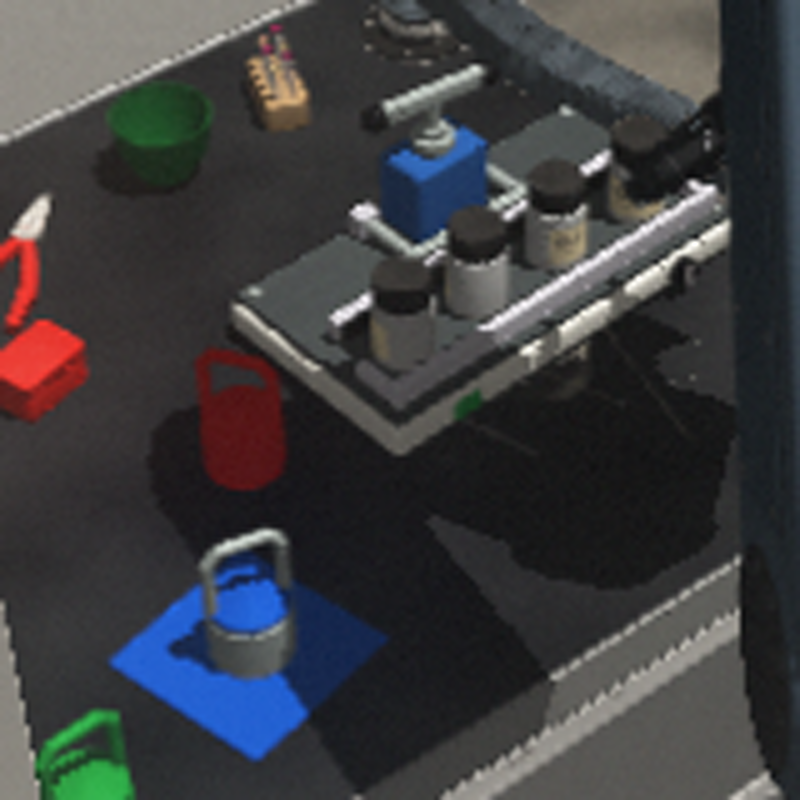

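```bash
python3 - <<'E'
from plan import *
R=rot([0,0,-1],[np.cos(-.058),np.sin(-.058),0])
p=np.array([.640,-.03,.26])
print(ik(p,R,6)); q=[x for x in ik(p,R,6)][0]
wp(q,16)
cart(p,R,16,.03)
E
```

```text
[array([-0.221,  0.495,  1.324,  0.   ,  1.323, -0.163])]
[-0.038, 0.010, -0.014, -0.061, -0.100, 0.064], [-0.072, 0.016, -0.031, -0.126, -0.201, 0.116], [-0.099, 0.020, -0.051, -0.194, -0.302, 0.155], [-0.120, 0.021, -0.071, -0.262, -0.403, 0.181], [-0.136, 0.021, -0.091, -0.329, -0.504, 0.193], [-0.146, 0.020, -0.108, -0.394, -0.604, 0.190], [-0.151, 0.017, -0.122, -0.454, -0.704, 0.172], [-0.152, 0.015, -0.131, -0.507, -0.801, 0.139], [-0.150, 0.012, -0.135, -0.551, -0.895, 0.091], [-0.148, 0.008, -0.133, -0.584, -0.986, 0.030], [-0.145, 0.005, -0.126, -0.605, -1.071, -0.045], [-0.144, -0.000, -0.113, -0.611, -1.150, -0.130], [-0.145, -0.006, -0.095, -0.602, -1.220, -0.226], [-0.149, -0.014, -0.072, -0.577, -1.282, -0.329], [-0.157, -0.025, -0.047, -0.534, -1.332, -0.437], [-0.170, -0.039, -0.018, -0.475, -1.370, -0.548], 
TCPz [0.141 0.156 0.17  0.182 0.192 0.199 0.204 0.207 0.208 0.209 0.211 0.214
 0.219 0.228 0.241 0.26 ] final [ 0.64 -0.03  0.26] maxdq/row 0.12695897441869544 rot/row 0.0968822450240737
[-0.014, -0.007, -0.001, -0.030, -0.086, -0.034], << True 0.364417074988843
[... 186 characters left out ...]
119, -0.343, -0.137], [-0.069, -0.032, -0.006, -0.148, -0.428, -0.171], [-0.081, -0.036, -0.007, -0.178, -0.514, -0.205], [-0.093, -0.040, -0.008, -0.208, -0.599, -0.240], [-0.103, -0.043, -0.009, -0.237, -0.685, -0.274], [-0.114, -0.045, -0.010, -0.267, -0.771, -0.308], [-0.123, -0.046, -0.012, -0.297, -0.856, -0.342], [-0.132, -0.046, -0.013, -0.326, -0.942, -0.377], [-0.141, -0.046, -0.014, -0.356, -1.028, -0.411], [-0.148, -0.045, -0.015, -0.386, -1.113, -0.445], [-0.156, -0.043, -0.016, -0.415, -1.199, -0.479], [-0.163, -0.041, -0.017, -0.445, -1.284, -0.514], [-0.170, -0.039, -0.018, -0.475, -1.370, -0.548], 
rot/row 0.09688224507111809 end q [-0.221  0.495  1.324  0.     1.323 -0.163]
```

play_rows([
  [-0.007,-0.01,0,-0.015,-0.043,-0.017],
  [-0.014,-0.014,-0.001,-0.03,-0.086,-0.034],
  [-0.021,-0.014,-0.001,-0.045,-0.13,-0.051],
  [-0.028,-0.014,-0.002,-0.059,-0.171,-0.068],
  [-0.035,-0.017,-0.002,-0.074,-0.214,-0.085],
  [-0.042,-0.02,-0.003,-0.089,-0.257,-0.103],
  [-0.056,-0.026,-0.005,-0.119,-0.343,-0.137],
  [-0.069,-0.032,-0.006,-0.148,-0.428,-0.171],
  [-0.081,-0.036,-0.007,-0.178,-0.514,-0.205],
  [-0.093,-0.04,-0.008,-0.208,-0.599,-0.24],
  [-0.103,-0.043,-0.009,-0.237,-0.685,-0.274],
  [-0.114,-0.045,-0.01,-0.267,-0.771,-0.308],
], gripper=0.045)

```text
t: 35.85
tcp_pos: [0.5932, -0.0414, 0.229]
tool_rot: [-0.199, 0.633, -0.621, 0.417]
force: [0.1, -0.1, -0.6]
finger_gap: 0.529
```

```bash
python3 - <<'E'
from plan import *
s=sense();print(s['q'],s['tcp_pos'],s['force'])
R=rot([0,0,-1],[np.cos(-.058),np.sin(-.058),0])
p=np.array([.670,-.02,.20])
cart(p,R,8)
E
```

```text
[-0.392  0.366  1.693  0.307  0.911  0.097] [ 0.593 -0.041  0.229] [ 0.053 -0.085 -0.624]
[-0.007, 0.006, 0.005, -0.025, -0.074, -0.030], [-0.013, 0.013, 0.011, -0.051, -0.149, -0.060], [-0.020, 0.019, 0.016, -0.076, -0.223, -0.090], [-0.026, 0.026, 0.021, -0.101, -0.297, -0.120], [-0.033, 0.032, 0.027, -0.127, -0.372, -0.150], [-0.039, 0.038, 0.032, -0.152, -0.446, -0.180], [-0.046, 0.045, 0.037, -0.177, -0.520, -0.210], [-0.052, 0.051, 0.043, -0.203, -0.595, -0.239], 
rot/row 0.08402946710789014 end q [-0.196  0.593  1.313  0.     1.235 -0.138]
```

play_rows([
  [-0.007,0.006,0.005,-0.025,-0.074,-0.03],
  [-0.013,0.013,0.011,-0.051,-0.149,-0.06],
  [-0.02,0.019,0.016,-0.076,-0.223,-0.09],
  [-0.026,0.026,0.021,-0.101,-0.297,-0.12],
  [-0.033,0.032,0.027,-0.127,-0.372,-0.15],
  [-0.039,0.038,0.032,-0.152,-0.446,-0.18],
  [-0.046,0.045,0.037,-0.177,-0.52,-0.21],
  [-0.052,0.051,0.043,-0.203,-0.595,-0.239],
  [-0.052,0.051,0.043,-0.203,-0.595,-0.239],
])

```text
t: 36.75
tcp_pos: [0.671, -0.0194, 0.1985]
tool_rot: [-0.484, 0.515, -0.514, 0.486]
force: [-0.3, 0.4, -1.1]
finger_gap: 0.53
```

```bash
python3 - <<'E'
from plan import *
s=sense();print(s['q'],s['tcp_pos'],s['force'],proj('wrist',s['tcp_pos']))
save('wrist','w21.png')
E
```

```text
[-0.196  0.596  1.312  0.002  1.233 -0.138] [ 0.671 -0.019  0.198] [-0.309  0.424 -1.069] [[284.579 250.027]]
```

View pics/w21.png

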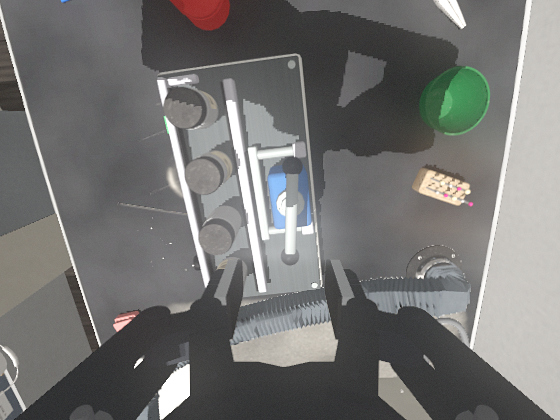

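```bash
python3 - <<'E'
from plan import *
a=onz('wrist',(293,165),.128);b=onz('wrist',(290.5,257),.128);m=(a+b)/2;print(a,b,m,np.linalg.norm(a-b),np.arctan2(*(a-b)[1::-1]))
th=np.arctan2(*(a-b)[1::-1])-np.pi/2
R=rot([0,0,-1],[np.cos(th),np.sin(th),0]); print(th,delta(np.r_[m[:2],.095],R), lane(.09,0,.128))
for n,uv in [('n1',(186,107)),('A',(206,174)),('B',(217,237))]: print(n,tolane(onz('wrist',uv,.096)))
E
```

```text
[0.68  0.024 0.128] [ 0.673 -0.061  0.128] [ 0.676 -0.018  0.128] 0.08483617944949377 1.4924561259706093
-0.07834020082428728 [-0.002  0.104  0.006 -0.     0.017 -0.002] [ 0.68  -0.019  0.128]
n1 [0.005 0.102 0.062]
A [0.01  0.04  0.062]
B [ 0.007 -0.025  0.062]
```

play_rows([
  [-0.001,0.0,0.007,0,0.017,0],
  [-0.001,0.03,0.007,0,0.017,0],
  [-0.001,0.065,0.007,0,0.017,0],
  [-0.001,0.09,0.007,0,0.017,0],
  [-0.001,0.103,0.007,0,0.017,0],
  [-0.001,0.103,0.007,0,0.017,0],
])

```text
t: 37.4
tcp_pos: [0.6753, -0.021, 0.0965]
tool_rot: [-0.479, 0.52, -0.519, 0.479]
force: [-0.2, 0.3, 0.6]
finger_gap: 0.525
```

play_rows([
  [0,0,0,0,0,0],
  [0,0,0,0,0,0],
  [0,0,0,0,0,0],
  [0,0,0,0,0,0],
  [0,0,0,0,0,0],
  [0,0,0,0,0,0],
], gripper=0, force=40)

```text
t: 38.0
tcp_pos: [0.6778, -0.0212, 0.1006]
tool_rot: [0.478, -0.518, 0.521, -0.481]
force: [-0.9, -0.4, 6.9]
finger_gap: 0.1
```

```bash
python3 - <<'E'
from plan import *
s=sense();print(s['q'],s['tcp_pos'],s['force'],s['ft_torque'],s['finger_gap'])
save('wrist','w22.png')
E
```

```text
[-0.196  0.711  1.38   0.001  1.044 -0.117] [ 0.678 -0.021  0.101] [-0.918 -0.43   6.944] [-0.064  0.268  0.033] 0.10030008125565701
```

View pics/w22.png

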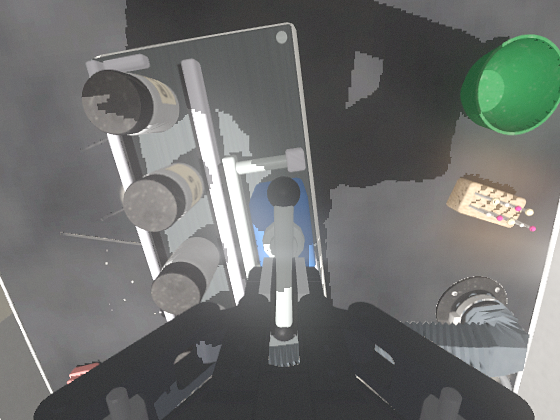

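```bash
python3 - <<'E'
from plan import *
a=onz('wrist',(285,191),.128);b=onz('wrist',(284.5,333),.128);print(a,b,(a+b)/2,np.linalg.norm(a-b))
print(onz('wrist',(283,240),.105))
E
```

```text
[0.681 0.025 0.128] [ 0.674 -0.064  0.128] [ 0.678 -0.02   0.128] 0.08865354510713008
[ 0.677 -0.012  0.105]
```

play_rows([
  [0,0,0,0,0.06,0],
  [0,0,0,0,0.12,0],
  [0,0,0,0,0.18,0],
  [0,0,0,0,0.24,0],
  [0,0,0,0,0.3,0],
  [0,0,0,0,0.36,0],
  [0,0,0,0,0.42,0],
])

```text
t: 38.75
tcp_pos: [0.6762, -0.0208, 0.1006]
tool_rot: [0.36, -0.608, 0.609, -0.361]
force: [-4.5, -0.5, 9.1]
finger_gap: 0.101
```

```bash
python3 - <<'E'
from plan import *
s=sense();print(s['q'],s['tcp_pos'],s['force'],s['ft_torque'],s['finger_gap'])
save('wrist','w23.png')
E
```

```text
[-0.196  0.711  1.381  0.     1.047  0.305] [ 0.676 -0.021  0.101] [-4.548 -0.538  9.065] [0.033 0.788 0.188] 0.10067026149918251
```

View pics/w23.png

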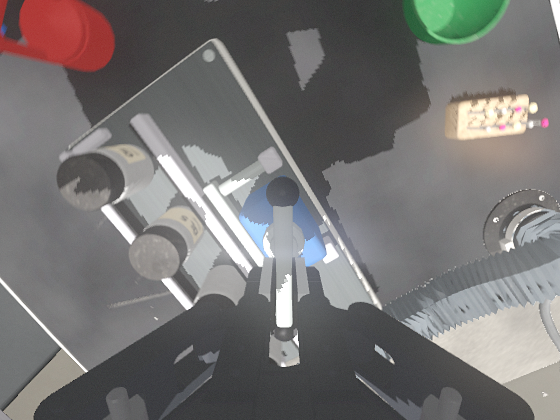

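play_rows([
  [0,0,0,0,0.12,0],
  [0,0,0,0,0.24,0],
  [0,0,0,0,0.36,0],
  [0,0,0,0,0.48,0],
  [0,0,0,0,0.6,0],
  [0,0,0,0,0.72,0],
  [0,0,0,0,0.84,0],
  [0,0,0,0,0.96,0],
  [0,0,0,0,1.08,0],
  [0,0,0,0,1.2,0],
  [0,0,0,0,1.32,0],
  [0,0,0,0,1.44,0],
])

```text
t: 40.0
tcp_pos: [0.6742, -0.016, 0.1005]
tool_rot: [0.13, 0.697, -0.692, -0.132]
force: [-5.6, 10.6, 11.0]
finger_gap: 0.1
```

play_rows([
  [0,0,0,0,0.12,0],
  [0,0,0,0,0.24,0],
  [0,0,0,0,0.34,0],
  [0,0,0,0,0.34,0],
])

```text
t: 40.4
tcp_pos: [0.6749, -0.0148, 0.1006]
tool_rot: [0.245, 0.666, -0.66, -0.247]
force: [-5.6, 12.6, 10.2]
finger_gap: 0.104
```

```bash
python3 - <<'E'
from plan import *
s=sense();print(s['q'],s['tcp_pos'],s['force'],s['ft_torque'],s['finger_gap'])
save('wrist','w24.png');save('side','s24.png',(200,150,360,310),5)
E
```

```text
[-0.191  0.71   1.383  0.01   1.05   2.084] [ 0.675 -0.015  0.101] [-5.595 12.583 10.155] [2.022 0.894 0.036] 0.1036742297869414
```

View pics/w24.png

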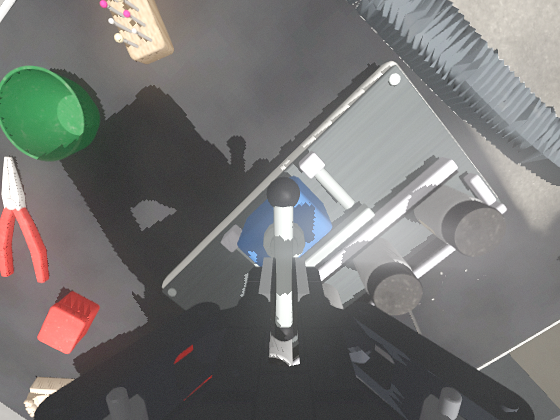

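View pics/s24.png

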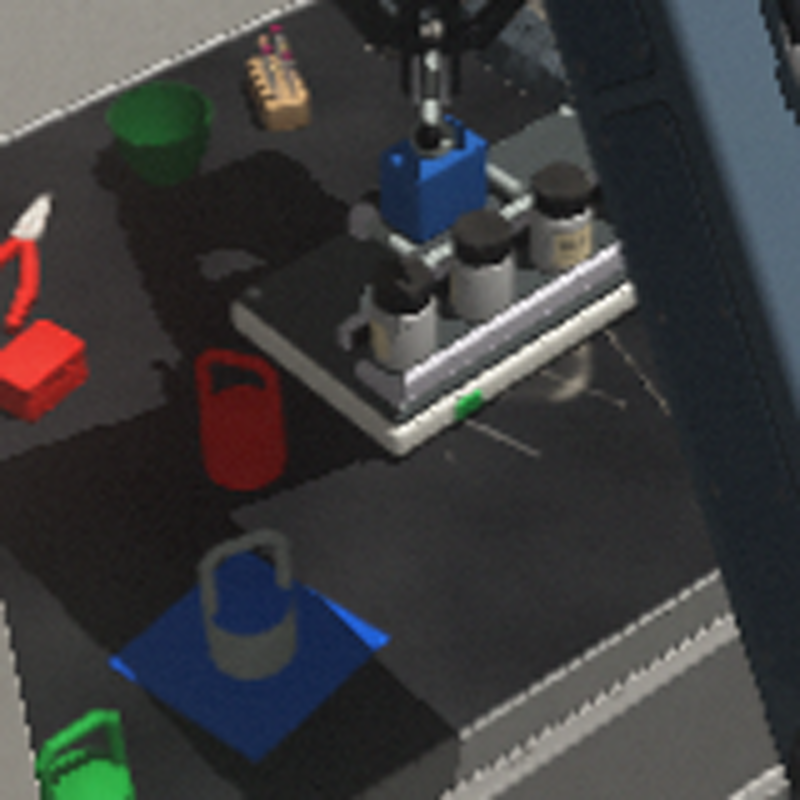

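```bash
python3 - <<'E'
from plan import *
t=-2.2;Rm=np.array([[np.cos(t),-np.sin(t)],[np.sin(t),np.cos(t)]])
d=np.linalg.solve(np.eye(2)-Rm,np.array([.6778-.6749,-.0212+.0148]));print(d,np.array([.6778,-.0212])-d)
E
```

```text
[-0.    -0.004] [ 0.678 -0.017]
```

play_rows([
  [0,0,0,0,0,0],
  [0,0,0,0,0,0],
  [0,0,0,0,0,0],
  [0,-0.03,0,0,0,0],
  [0,-0.06,0,0,0,0],
  [0,-0.07,0,0,-0.14,0],
  [0,-0.07,0,0,-0.28,0],
  [0,-0.07,0,0,-0.42,0],
  [0,-0.07,0,0,-0.56,0],
  [0,-0.07,0,0,-0.7,0],
  [0,-0.07,0,0,-0.84,0],
  [0,-0.07,0,0,-0.98,0],
], gripper=0.045)

```text
t: 41.7
tcp_pos: [0.6768, -0.0217, 0.1682]
tool_rot: [0.096, -0.7, 0.701, -0.099]
force: [-0.2, -0.5, -1.1]
finger_gap: 0.531
```

play_rows([
  [0,0,0,0,-0.14,0],
  [0,0,0,0,-0.28,0],
  [0,0,0,0,-0.42,0],
  [0,0,0,0,-0.56,0],
  [0,0,0,0,-0.7,0],
  [0,0,0,0,-0.84,0],
  [0,0,0,0,-0.98,0],
  [0,0,0,0,-1.12,0],
  [0,0,0,0,-1.26,0],
  [0,0,0,0,-1.4,0],
  [0,0,0,0,-1.54,0],
  [0,0,0,0,-1.68,0],
])

```text
t: 42.9
tcp_pos: [0.6768, -0.0218, 0.1682]
tool_rot: [-0.586, 0.394, -0.396, 0.587]
force: [1.0, -0.0, -0.1]
finger_gap: 0.528
```

play_rows([
  [0,0,0,0,-0.14,0],
  [0,0,0,0,-0.28,0],
  [0,0,0,0,-0.42,0],
  [0,0,0,0,-0.48,0],
  [0,0,0,0,-0.48,0],
])

```text
t: 43.4
tcp_pos: [0.6767, -0.0217, 0.1682]
tool_rot: [-0.663, 0.245, -0.247, 0.663]
force: [-0.4, 0.0, 1.0]
finger_gap: 0.524
```

```bash
python3 - <<'E'
from plan import *
s=sense();print(s['q'],s['tcp_pos'],s['force'],s['ft_torque'],s['finger_gap'])
save('wrist','w25.png')
E
```

```text
[-0.197  0.634  1.328  0.001  1.177 -1.057] [ 0.677 -0.022  0.168] [-0.419  0.     1.009] [ 0.    -0.006  0.013] 0.524062483834354
```

View pics/w25.png

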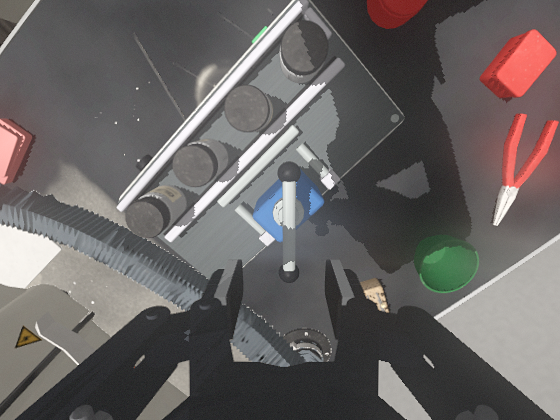

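```bash
python3 - <<'E'
from plan import *
a=onz('wrist',(289.5,171),.128);b=onz('wrist',(288.5,272),.128);m=(a+b)/2;print(a,b,m)
th=np.arctan2(*(a-b)[1::-1])-np.pi/2
R=rot([0,0,-1],[np.cos(th),np.sin(th),0]); print(th,delta([.678,-.0175,.102],R),delta(np.r_[m[:2],.102],R))
# jaw face & jars
for uv in [(330,75),(250,150),(190,205)]: print('jaw',tolane(onz('wrist',uv,.052)))
E
```

```text
[0.646 0.011 0.128] [ 0.709 -0.044  0.128] [ 0.677 -0.016  0.128]
0.8552686521618278 [-0.002  0.066  0.004 -0.002  0.003  0.003] [-0.003  0.066  0.004 -0.002  0.003  0.003]
jaw [0.032 0.112 0.018]
jaw [0.027 0.011 0.018]
jaw [ 0.021 -0.074  0.018]
```

play_rows([
  [-0.0025,0.0,0.004,0,0,0],
  [-0.0025,0.03,0.004,0,0.003,0],
  [-0.0025,0.055,0.004,0,0.003,0],
  [-0.0025,0.066,0.004,0,0.003,0],
  [-0.0025,0.066,0.004,0,0.003,0],
])

```text
t: 43.95
tcp_pos: [0.6762, -0.0159, 0.1005]
tool_rot: [-0.662, 0.247, -0.247, 0.663]
force: [0.1, 0.6, -0.0]
finger_gap: 0.523
```

play_rows([
  [0,0,0,0,0,0],
  [0,0,0,0,0,0],
  [0,0,0,0,0,0],
  [0,0,0,0,0,0],
  [0,0,0,0,0,0],
  [0,0,0,0,0,0],
], gripper=0)

```text
t: 44.55
tcp_pos: [0.678, -0.0173, 0.1042]
tool_rot: [-0.663, 0.245, -0.249, 0.663]
force: [-3.3, -2.9, 5.8]
finger_gap: 0.094
```

play_rows([
  [0,0,0,0,0.08,0],
  [0,0,0,0,0.16,0],
  [0,0,0,0,0.24,0],
  [0,0,0,0,0.32,0],
  [0,0,0,0,0.4,0],
])

```text
t: 45.05
tcp_pos: [0.678, -0.0173, 0.1042]
tool_rot: [-0.6, 0.372, -0.376, 0.6]
force: [-2.2, -3.1, 6.4]
finger_gap: 0.087
```

```bash
python3 - <<'E'
from plan import *
s=sense();print(s['q'],s['tcp_pos'],s['force'],s['ft_torque'],s['finger_gap'],s['tau'])
E
```

```text
[-0.189  0.708  1.376 -0.001  1.052 -0.644] [ 0.678 -0.017  0.104] [-2.166 -3.079  6.419] [-0.539  0.483  0.196] 0.08742582702017299 [  2.023 -46.261 -15.398   1.027  -0.601  -0.343]
```

play_rows([
  [0,0,0,0,0.1,0],
  [0,0,0,0,0.2,0],
  [0,0,0,0,0.3,0],
  [0,0,0,0,0.4,0],
  [0,0,0,0,0.5,0],
  [0,0,0,0,0.6,0],
])

```text
t: 45.65
tcp_pos: [0.678, -0.0173, 0.1042]
tool_rot: [0.461, -0.533, 0.537, -0.463]
force: [-3.3, -2.4, 6.7]
finger_gap: 0.088
```

```bash
python3 - <<'E'
from plan import *
s=sense();print(s['q'],s['tcp_pos'],s['force'],s['ft_torque'],s['finger_gap'],s['tau'][5])
save('wrist','w26.png');save('side','s26.png',(220,150,360,290),5);save('scene','sc26.png',(260,160,380,280),6)
E
```

```text
[-0.189  0.708  1.376 -0.001  1.053 -0.043] [ 0.678 -0.017  0.104] [-3.275 -2.437  6.654] [-0.549  0.472  0.229] 0.08779908255178354 -0.4729640856385231
```

View pics/w26.png

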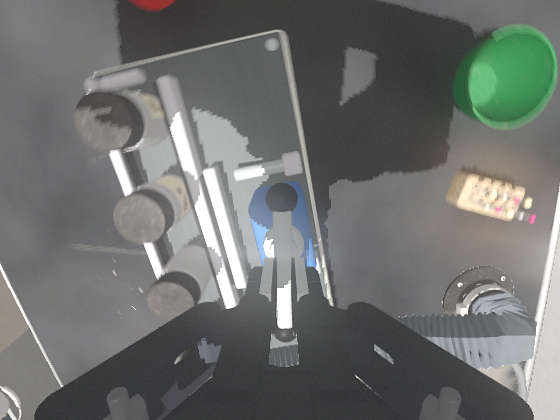

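View pics/s26.png

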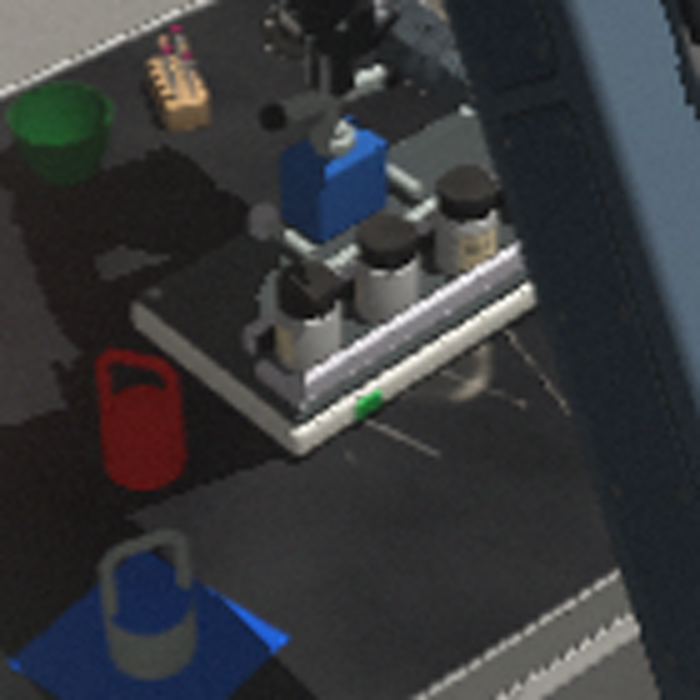

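View pics/sc26.png

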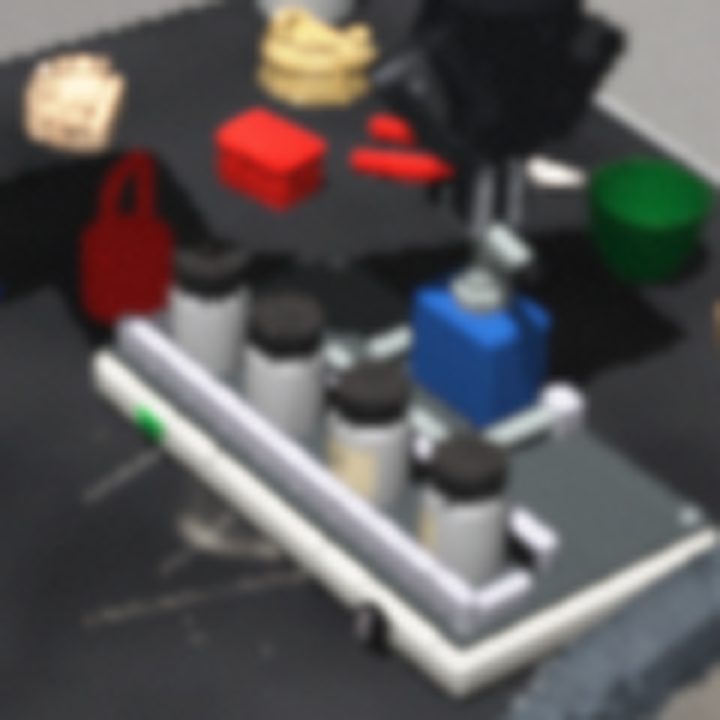

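play_rows([
  [0,0,0,0,0.05,0],
  [0,0,0,0,0.1,0],
])

```text
t: 46.0
tcp_pos: [0.678, -0.0173, 0.1042]
tool_rot: [0.435, -0.555, 0.559, -0.437]
force: [-2.6, -2.8, 6.7]
finger_gap: 0.089
```

```bash
cat > t.py <<'E'
from station import sense
s=sense();print(round(s['t'],2),s['q'][5].round(3),s['force'].round(1),s['ft_torque'].round(3),s['tau'][5].round(3))
E
python3 t.py
```

```text
46.0 0.055 [-2.6 -2.8  6.7] [-0.573  0.44   0.14 ] -0.155
```

play_rows([
  [0,0,0,0,0.05,0],
  [0,0,0,0,0.1,0],
])

```text
t: 46.2
tcp_pos: [0.678, -0.0173, 0.1042]
tool_rot: [0.406, -0.577, 0.58, -0.408]
force: [-2.4, -3.7, 5.7]
finger_gap: 0.087
```

```bash
python3 t.py
```

```text
46.2 0.155 [-2.4 -3.7  5.7] [-0.545  0.489  0.142] -0.149
```

play_rows([
  [0,0,0,0,0.05,0],
  [0,0,0,0,0.1,0],
])

```text
t: 46.4
tcp_pos: [0.678, -0.0173, 0.1042]
tool_rot: [0.377, -0.596, 0.599, -0.379]
force: [-3.0, -3.9, 6.4]
finger_gap: 0.094
```

```bash
python3 t.py
```

```text
46.4 0.255 [-3.  -3.9  6.4] [-0.55   0.464  0.162] -0.149
```

play_rows([
  [0,0,0,0,0.05,0],
  [0,0,0,0,0.1,0],
])

```text
t: 46.6
tcp_pos: [0.678, -0.0173, 0.1042]
tool_rot: [0.346, -0.614, 0.617, -0.349]
force: [-2.5, -2.1, 6.4]
finger_gap: 0.091
```

```bash
python3 t.py
```

```text
46.6 0.355 [-2.5 -2.1  6.4] [-0.59   0.486  0.129] -0.125
```

play_rows([
  [0,0,0,0,0.05,0],
  [0,0,0,0,0.1,0],
])

```text
t: 46.8
tcp_pos: [0.678, -0.0173, 0.1042]
tool_rot: [0.315, -0.631, 0.634, -0.317]
force: [-3.2, -2.6, 6.3]
finger_gap: 0.091
```

```bash
python3 t.py
```

```text
46.8 0.454 [-3.2 -2.6  6.3] [-0.533  0.489  0.216] -0.101
```

play_rows([
  [0,0,0,0,0.05,0],
  [0,0,0,0,0.1,0],
])

```text
t: 47.0
tcp_pos: [0.678, -0.0173, 0.1042]
tool_rot: [0.283, -0.646, 0.649, -0.286]
force: [-2.5, -3.0, 5.2]
finger_gap: 0.085
```

```bash
python3 t.py
```

```text
47.0 0.554 [-2.5 -3.   5.2] [-0.559  0.458  0.236] -0.077
```

play_rows([
  [0,0,0,0,0.05,0],
  [0,0,0,0,0.1,0],
])

```text
t: 47.2
tcp_pos: [0.678, -0.0173, 0.1042]
tool_rot: [0.25, -0.66, 0.662, -0.253]
force: [-1.8, -2.9, 6.2]
finger_gap: 0.09
```

```bash
python3 t.py
```

```text
47.2 0.654 [-1.8 -2.9  6.2] [-0.56   0.421  0.274] -0.053
```

play_rows([
  [0,0,0,0,0.05,0],
  [0,0,0,0,0.1,0],
  [0,0,0,0,0.1,0],
  [0,0,0,0,0.1,0],
  [0,0,0,0,0.1,0],
])

```text
t: 47.7
tcp_pos: [0.678, -0.0173, 0.1042]
tool_rot: [0.218, -0.671, 0.674, -0.22]
force: [-2.9, -3.6, 4.9]
finger_gap: 0.092
```

```bash
python3 t.py; python3 - <<'E'
from h import *
save('wrist','w27.png');save('scene','sc27.png',(260,160,380,280),6)
E
```

```text
47.7 0.752 [-2.9 -3.6  4.9] [-0.54   0.47   0.242] 0.243
```

View pics/w27.png

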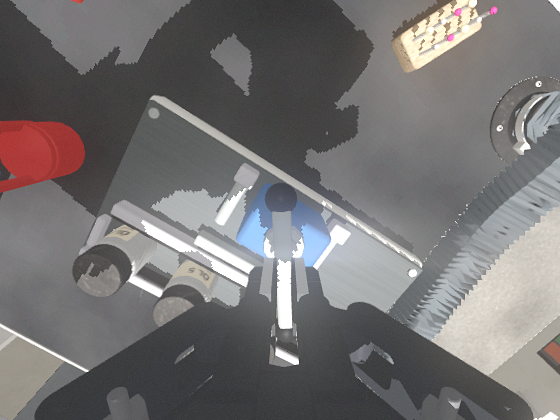

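View pics/sc27.png

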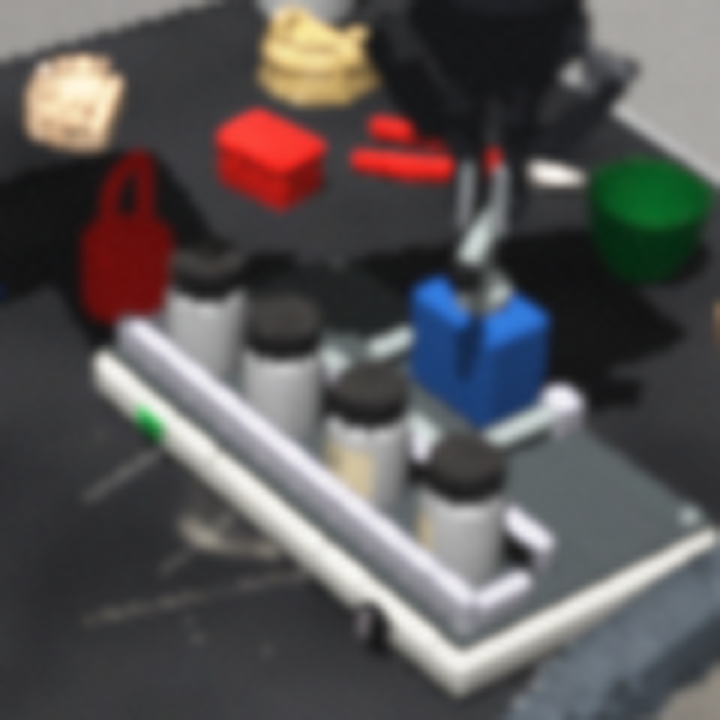

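play_rows([
  [0,0,0,0,0,0],
  [0,0,0,0,0,0],
  [0,0,0,0,0,0],
  [0,0,0,0,0,0],
  [0,-0.03,0,0,0,0],
  [0,-0.07,0,0,0,0],
  [0,-0.11,0,0,0,0],
  [0,-0.15,0,0,0,0],
  [0,-0.15,0,0,0,0],
  [0,-0.15,0,0,0,0],
], gripper=0.045)

```text
t: 48.8
tcp_pos: [0.6776, -0.0161, 0.2538]
tool_rot: [0.217, -0.672, 0.673, -0.221]
force: [0.9, -0.5, -0.8]
finger_gap: 0.529
```

```bash
python3 t.py; python3 - <<'E'
from h import *
save('wrist','w28.png');save('scene','sc28.png',(180,140,380,290),4);save('side','s28.png',(190,150,350,310),5)
E
```

```text
48.8 0.753 [ 0.9 -0.5 -0.8] [ 0.041 -0.021 -0.028] 0.0
```

View pics/w28.png

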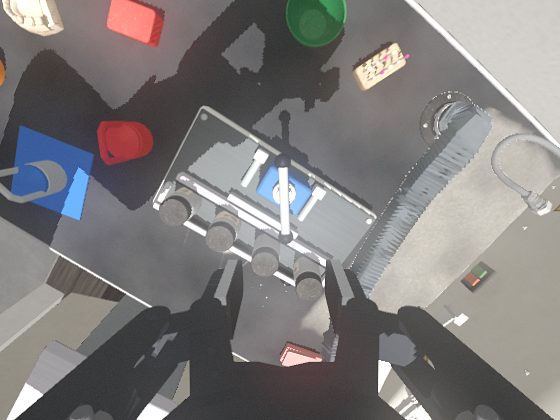

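View pics/sc28.png

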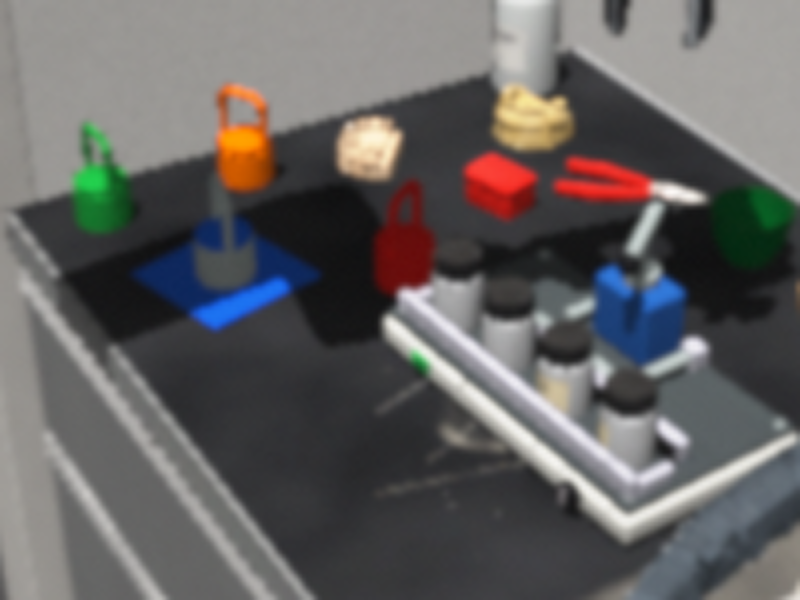

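View pics/s28.png

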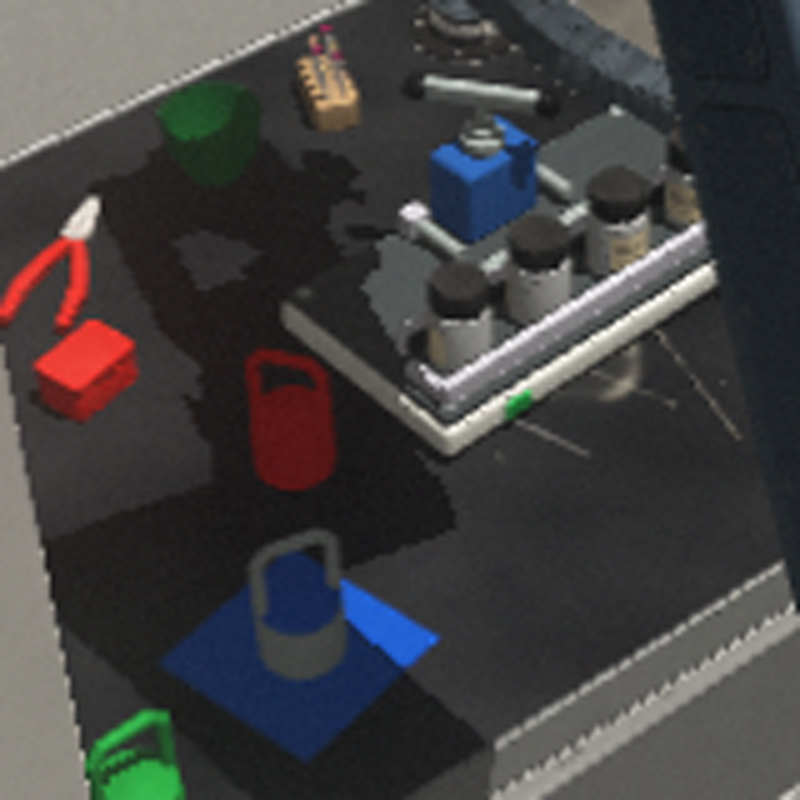

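```bash
python3 -c "
from station import *
print(sign_off())"
```

```text
the job is handed in; nothing more can be done
None
```

The job is handed in. `sign_off` gave no verdict, so this rests on my own last checks.

**Done:**
- I lifted the steel canister with the blue lid out of the lane and set it on the mat. The green, orange and red look-alikes were not touched.
- I found two tipped jars on the bench. Both now stand upright in the lane between the two that were already there.
- I turned the T-handle clockwise about 4.0 rad in two grips, then let go and raised the arm clear.

**Last checks:**
- **Pictures:** the final views show four jars upright between fence and jaw, the canister upright at the middle of the mat, and the bystanders not visibly moved.
- **Clamping:** wrist torque rose from about 0.14 to 0.27 N m over the last turn. I estimate the jaw's backing is squeezed about 2.2 mm, roughly 30 N over four jars. That is worked out from the handle angle and torque, not read directly.
- **Release:** the T-bar did not visibly turn back when let go, and the wrist force with the arm clear was about zero.

**What failed or disagreed:**
- **First grasp:** my first attempt on the canister handle closed on nothing. The pictures put the fingertips about 2 cm behind the reported tool point, so I allowed for that from then on.
- **Joint limit:** while standing the first jar up, the last joint ran onto its range limit. It read -2.8545 rad against -2.85. I turned it back the other way and carried on.
- **Camera and height errors:** the side camera sat about 1 cm off the other two in y early on. The first jar touched the deck about 5 mm lower than I had worked out.

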